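# Load the light-curing box

### The arm

A 7-joint arm with a two-finger parallel gripper is mounted at the origin on the work surface. World frame = base frame: x ahead of the robot, y to its left, z up, the work surface at z = 0. Lengths are in m, angles in rad, forces in N, time in s.
With the tool pointing down it reaches from about 0.425 to 0.825 m from the base axis. Payload 3.6 kg.
Tool frame: the origin (TCP) lies on the centre line of the jaws, within the pads' length; the fingertips stand 8 mm ahead of it and the grasp point (between the pads) lies 11 mm behind it; z points along the fingers, y is the direction in which the jaws open and shut (so a half turn about z gives the same grasp; the last joint's range is limited). The gripper opens to 93 mm and grips with 3 to 60 N. Pads are 15 mm wide; open, the fingers measure 128 mm over their backs; the gripper's body (75 mm by 188 mm) begins 65 mm behind the grasp point.
Start: joints at [1.298, 0.615, -0.013, 1.423, 0.008, 1.103, -0.04], TCP at [0.159, -0.63, 0.227] pointing down, gripper open.
Joint ranges: [-3.12, 3.12], [-0.3, 2.06], [-1.34, 1.32], [0.26, 2.42], [-1.36, 4.5], [0.01, 1.98], [-2.84, 2.84]. Speed limits (rad/s): [2.79, 2.79, 3.14, 3.14, 3.14, 3.14, 3.14].

### API

Orientations are given as [roll, pitch, yaw] about the fixed x, y, z axes, in that order (R = Rz(yaw) Ry(pitch) Rx(roll)).
In Python, from rig import get_state, capture, job_done gives the robot as it stands. The module is installed in compiled form; this text tells all that it offers.
- The arm moves only by the tool drive_tool, never from a script. Its argument "motion" is a list of rows, each a list of 3 entries, a list of its own where there are three numbers: the shift along the tool's x, y, z in m, then the turn about the tool's z in rad, then the closure, from -1 (fully open) to 1 (shut). In form: [[[x, y, z], yaw, jaw], ...]. A call has 1 to 12 rows; each row shifts and turns the pose as measured when the row begins, along the tool's axes as they then stand; what a row does not reach is not made up. A row lasts 1/10 s, in which the tool goes at most 50 mm and 8.59 degrees, less where a joint would pass 70% of its speed; a pose out of reach is approached as far as the arm can. A call with a gripper value outside its range is refused whole. The fingers move at their own pace and stop on an object; the grip force is fixed at half the most. Time passes only in rows, so rows that do not move let the fingers close. It gives the time, the measured TCP pose, the force and the opening at its end, in the units of the state.
- get_state(): the state, without advancing time (a new reading comes with each control period).
- capture(name): name is "scene" or "side" or "wrist"; returns a dict with "pixels" (400x640x3 uint8, red, green, blue), "fovy" (degrees; the focal length in pixels is half the picture's height over the tangent of half this angle, whatever the lens; pixels are square), "cx", "cy" (the principal point, pixels), "R" (3x3) and "t" (3): a world point X has camera coordinates R X + t. Camera axes: x right, y down, z forward; pixel columns grow to the right and rows downward; lengths in m; the calibration is good to about 2 mm. The wrist camera is an equidistant fisheye: a pixel r from the principal point sees the ray r / f radians off the axis. A picture is of the moment at which its call begins. There is no depth.
- job_done(): hands the job in, once; it reports no verdict.
The state is a dict: "t": time; "qpos": joint angles; "qd": joint speeds; "joint_efforts": joint torques, N m; "position": TCP position; "ee_rot": TCP orientation; "ft_force": force on the tool from outside, world axes, zero at the start; "moment": the same for the moment, N m; "opening": finger opening in m.
Only numpy, scipy, OpenCV 4.12 (cv2) and the standard library are available. Lean on these libraries where they do the work, as an engineer would, in place of code of your own. Each camera call takes 0.05 s, during which the arm holds its last target.

### The job

Press the amber door of the light-curing box in (the blue dot shows where) until the catch lets go and it swings fully open, and move the finished yellow-based model from inside into the steel tray. Then settle the aluminium carrier on its three ball feet in the cone, groove and flat seats inside the box (blue-striped end to the cone and groove), and stand every white-based model that is there upright on the carrier plate. Finally push the door shut until its catch holds it, leaving the steel bowl, the amber jar and the red practice jaw where they are.

Things in the scene. Friction and masses are not known exactly. Their poses are not given: they have to be found in the camera images.
- curer: light-curing box, fixed: white case 270 mm (x) by 290 mm (y), origin on the table under the centre of its chamber, z up. The chamber (open at the top once the door is up) is 240 mm along x by 166 mm along y inside; its floor is 30 mm above the table, its x walls rise to 118 mm, its y walls to about 105 mm
- door (a joint): door angle: 0 shut on its catch, -0.05 pressed fully in, 1.75 fully open. A light spring (1 N at the edge) always drives it open. Pressed in beyond -0.04 (7 mm, about 4 N; it stops at 9 mm) the catch lets go and the door, let free, swings up in 2 s; fully open, the catch re-arms. To shut it, push down to between -0.005 and -0.025: it clicks and holds; beyond -0.035 it is released again and must first swing open
- door_press (a point): blue dot, 28 mm across, on the door's outer face where it is to be pressed: 175 mm from the hinge line, 20 mm from the free edge, half-way along it. z is the door's outward normal (up when shut), y points towards the hinge
- door_hinge (a point): middle of the door's hinge line, 95 mm to +y of the box's origin, 118 mm above the table; x along the hinge; the frame turns with the door. The door is an amber window in a white frame lying level on the box, 234 mm along the hinge, 195 mm from hinge to free edge (at the box's -y side), 8 mm thick; the hinge line is at half its thickness. It swings up
- seat_mid (a point): point on the chamber floor over the box's origin, axes as the box's. Round it stand three steel seats for ball feet: a cone at x = 75, y = 42 mm, a V-groove running along y at x = 75, y = -42 mm, and a flat disc at x = -75, y = 0; cone and groove guide a foot that is up to 6 mm off
- carrier_grip (a point): centre of the upright black grip (42 mm along x, 12 mm thick, top 21 mm higher) on the carrier, an aluminium plate 190 (x) x 120 (y) mm, 0.55 kg, its top 21 mm below this point, with a rim 3 mm thick and 10 mm high. 18 mm ball feet under it at x = 75, y = 42; x = 75, y = -42; x = -75, y = 0. Blue stripe at the +x end, which goes to the box's +x end. The point is 42 mm above the table at first, 80 mm when seated
- finished_mid (a point): the finished model, lying in the chamber at the start: shaped like the white ones but with a yellow base (62 x 40 x 36 mm high, ridge 20 mm thick and the top 20 mm high); the point is its centre, 18 mm above its underside, x along it
- tray: open stainless steel tray, fixed, 130 mm (x) by 100 mm (y), 22 mm high, walls and floor 3 to 5 mm; origin at the centre of its underside
- model1_mid (a point): quadrant dental model, may be absent (None): white base 62 x 40 x 16 mm high, on it a ridge of red gum and white teeth 56 mm long, 20 mm thick, 20 mm high (36 mm tall in all, 70 g). The point is its centre, 18 mm above its underside; x along it, y across, z up. Best gripped across the ridge
- model2_mid (a point): quadrant dental model, may be absent (None): white base 62 x 40 x 16 mm high, on it a ridge of red gum and white teeth 56 mm long, 20 mm thick, 20 mm high (36 mm tall in all, 70 g). The point is its centre, 18 mm above its underside; x along it, y across, z up. Best gripped across the ridge
- model3_mid (a point): quadrant dental model, may be absent (None): white base 62 x 40 x 16 mm high, on it a ridge of red gum and white teeth 56 mm long, 20 mm thick, 20 mm high (36 mm tall in all, 70 g). The point is its centre, 18 mm above its underside; x along it, y across, z up. Best gripped across the ridge
- model4_mid (a point): quadrant dental model, may be absent (None): white base 62 x 40 x 16 mm high, on it a ridge of red gum and white teeth 56 mm long, 20 mm thick, 20 mm high (36 mm tall in all, 70 g). The point is its centre, 18 mm above its underside; x along it, y across, z up. Best gripped across the ridge
- bowl: round steel bowl, 76 mm across, 40 mm high; leave it alone (origin under its centre)
- practice: red practice jaw on a white base, 70 x 55 x 44 mm high; leave it alone
- jar: amber glass jar, 48 mm across, 50 mm high; leave it alone
Not all that is in view belongs to the job. Leave any pink or turquoise look-alike of the tray alone. There is more than one size of the part that bears carrier_grip; the job needs the larger.

How it is judged:
On the way, in this order (a step that is already met when the one before it is completed fails the run):
1. the door has been released and has swung open (value of joint door above 1.5 rad), for 0.2 s.
2. the finished model is in the steel tray (x of finished_mid in the frame of tray between -0.055 and 0.055 m and y of finished_mid in the frame of tray between -0.04 and 0.04 m and height (world z) of finished_mid below 0.04 m), for 0.2 s.
3. the carrier is settled on its three seats (horizontal distance between carrier_grip and seat_mid below 0.004 m and z of carrier_grip in the frame of curer between 0.077 and 0.0825 m and angle between carrier_grip's own z axis and vertical below 0.03 rad and angle between the x axis of carrier_grip and the x axis of curer, either way round below 0.05 rad), for 0.2 s.
At the end, for the whole second after the job is handed in: The carrier sits on its three seats (4 mm, 0.03 rad level), every model present stands upright on its plate with its centre 8 to 10 mm or more inside the edge, the finished model lies in the tray and the door is held shut by its catch (within 0.02 rad) (all of step 2 and all of step 3 and value of joint door between -0.02 and 0.02 rad and x of model1_mid in the frame of carrier_grip between -0.085 and 0.085 m and y of model1_mid in the frame of carrier_grip between -0.052 and 0.052 m and z of model1_mid in the frame of carrier_grip between -0.009 and 0.003 m and angle between each of model1_mid, model2_mid, model3_mid, model4_mid's own z axis and vertical below 0.12 rad and x of model2_mid in the frame of carrier_grip between -0.085 and 0.085 m and y of model2_mid in the frame of carrier_grip between -0.052 and 0.052 m and z of model2_mid in the frame of carrier_grip between -0.009 and 0.003 m and x of model3_mid in the frame of carrier_grip between -0.085 and 0.085 m and y of model3_mid in the frame of carrier_grip between -0.052 and 0.052 m and z of model3_mid in the frame of carrier_grip between -0.009 and 0.003 m and x of model4_mid in the frame of carrier_grip between -0.085 and 0.085 m and y of model4_mid in the frame of carrier_grip between -0.052 and 0.052 m and z of model4_mid in the frame of carrier_grip between -0.009 and 0.003 m); the robot touches nothing.
It fails at once if the steel bowl is pushed more than 4 cm from its place (distance of bowl from where it was at the start of the episode above 0.04 m).
It fails at once if the practice jaw is pushed more than 4 cm from its place (distance of practice from where it was at the start of the episode above 0.04 m).
It fails at once if the amber jar is pushed more than 4 cm from its place (distance of jar from where it was at the start of the episode above 0.04 m).
Of model1, model2, model3, model4 only 2 to 4 are there at a start; the rules pass over those that are not, and their reading is None.
At some moment in a run one of model1, model2, model3, model4 may be knocked a few centimetres aside while the robot is not near it.
Once in a run the grip may slacken for a moment while it holds something.
It also fails if it takes over 210 s, if anything falls off the work surface, if the arm or the gripper's body presses on something with over 40 N, if the wrist force passes 120 N, or if a joint passes its speed limit or range.

## Working session

There is one attempt and no reset: what is moved stays moved. The work goes in short steps, Python scripts to look and compute and a tool call to move; the robot and the scene stay as the last step left them, time stands still between calls to the robot, and variables do not carry over. Pictures are saved under pics/ and viewed, and the job is handed in when it is done.

Besides the shell and the picture viewer there is one more tool, called after "Emit:" as name(argument=value, ...) on one line, values as JSON. drive_tool: Moves the arm, as the interface text tells. Its arguments: {"type":"object","properties":{"motion":{"type":"array"}},"required":["motion"]}

```bash
mkdir -p pics; ls
python3 - <<'E'
from rig import get_state,capture
import cv2
print(get_state())
for n in ["scene","side","wrist"]:
    c=capture(n); cv2.imwrite(f"pics/{n}0.png",c["pixels"][:,:,::-1])
    print(n,c["fovy"],c["cx"],c["cy"],c["R"],c["t"])
E
```

```text
pics
{'t': 0.0, 'qpos': array([ 1.29748636,  0.61587592, -0.01257536,  1.42487198,  0.00808854,
        1.10336632, -0.0403876 ]), 'qd': array([-1.73241957e-03, -1.89720206e-03, -7.68074485e-05, -5.42958008e-04,
        3.38102825e-04,  1.41453747e-03,  7.31181198e-04]), 'joint_efforts': array([-1.82783579e-04, -4.58934259e+01,  2.09065494e-01, -1.65744156e+01,
       -6.10313891e-02,  2.06660695e-02,  2.58824275e-04]), 'position': array([ 0.15861003, -0.62957649,  0.22551826]), 'ee_rot': array([-3.13912167e+00,  4.73163400e-05,  2.46850066e-01]), 'ft_force': array([0.67735917, 0.86371956, 0.01316356]), 'moment': array([0.00122697, 0.04795746, 0.02616681]), 'opening': 0.09320503721970401}
scene 48.70145837533894 314.00101468097046 207.30457559504737 [[ 0.81705151  0.57649807 -0.00876442]
 [ 0.37351773 -0.54083184 -0.75364808]
 [-0.43921674  0.61249563 -0.65721971]] [-0.37120063 -0.12267212  1.7002996 ]
side 42.67815533111636 324.1755062775197 201.39661411507433 [[-0.96691519 -0.25477069 -0.01291974]
 [-0.15574698  0.62969166 -0.76107246]
 [ 0.20203441 -0.73388031 -0.64853819]] [0.45367892 0.20093838 1.3343605 ]
wrist 65.70646984690485 320.15480901468055 199.06853209475298 [[ 0.24506065 -0.96949928 -0.00405143]
 [-0.9299677  -0.23624539  0.28168811]
 [-0.27405355 -0.06526297 -0.95949747]] [-0.64774816 -0.03323043  0.39197794]
```

View pics/scene0.png

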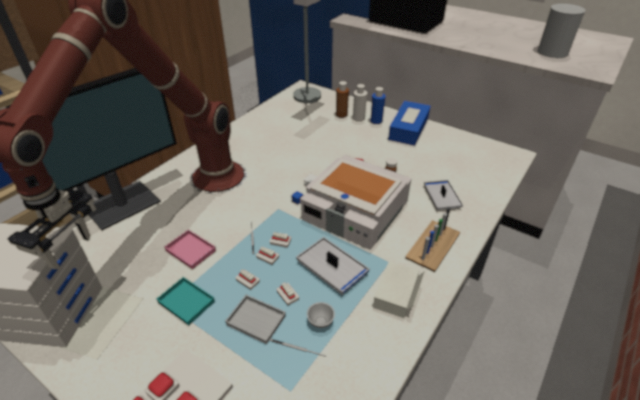

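View pics/side0.png

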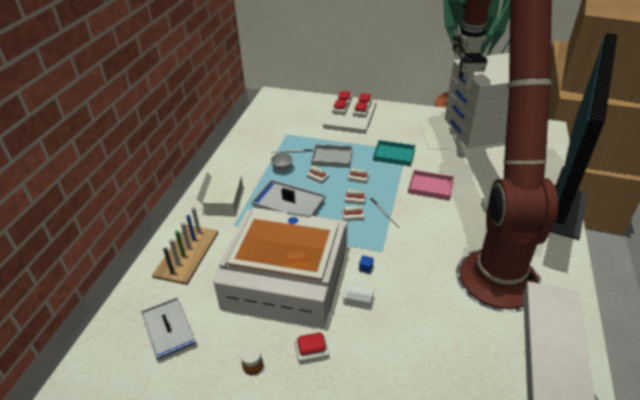

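View pics/wrist0.png

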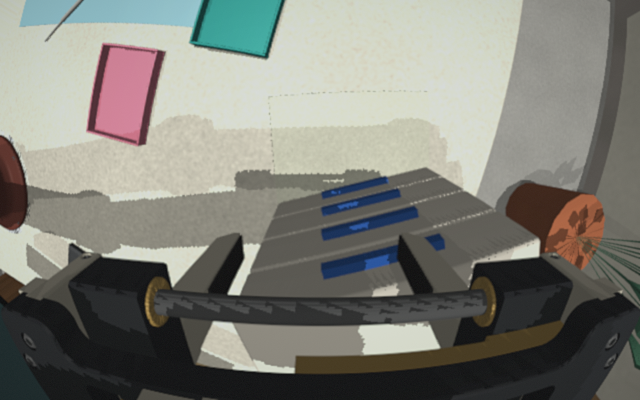

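```bash
cat > h.py <<'E'
import numpy as np, cv2
from rig import get_state,capture,job_done
def foc(c): return 200/np.tan(np.radians(c["fovy"])/2)
def back(c,u,v,z,fish=False):
    f=foc(c);x=(u-c["cx"]);y=(v-c["cy"])
    if fish:
        r=np.hypot(x,y);th=r/f;d=np.array([x/max(r,1e-9)*np.sin(th),y/max(r,1e-9)*np.sin(th),np.cos(th)])
    else: d=np.array([x/f,y/f,1])
    R=np.array(c["R"]);o=-R.T@c["t"];d=R.T@d
    return o+d*(z-o[2])/d[2]
def proj(c,X,fish=False):
    f=foc(c);p=np.array(c["R"])@np.array(X)+c["t"]
    if fish:
        r=np.hypot(p[0],p[1]);th=np.arctan2(r,p[2]);return np.array([c["cx"]+f*th*p[0]/r,c["cy"]+f*th*p[1]/r])
    return np.array([c["cx"]+f*p[0]/p[2],c["cy"]+f*p[1]/p[2]])
def crop(c,name,x0,y0,x1,y1,s):
    im=c["pixels"][y0:y1,x0:x1,::-1]
    cv2.imwrite(f"pics/{name}.png",cv2.resize(im,None,fx=s,fy=s,interpolation=cv2.INTER_CUBIC))
E
python3 - <<'E'
from h import *
c=capture("scene"); crop(c,"s1",210,210,370,350,5); crop(c,"s2",280,140,420,250,5)
c=capture("side"); crop(c,"d1",230,130,390,250,5); crop(c,"d2",200,200,360,330,5)
E
```

```text
(no output)
```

View pics/s1.png

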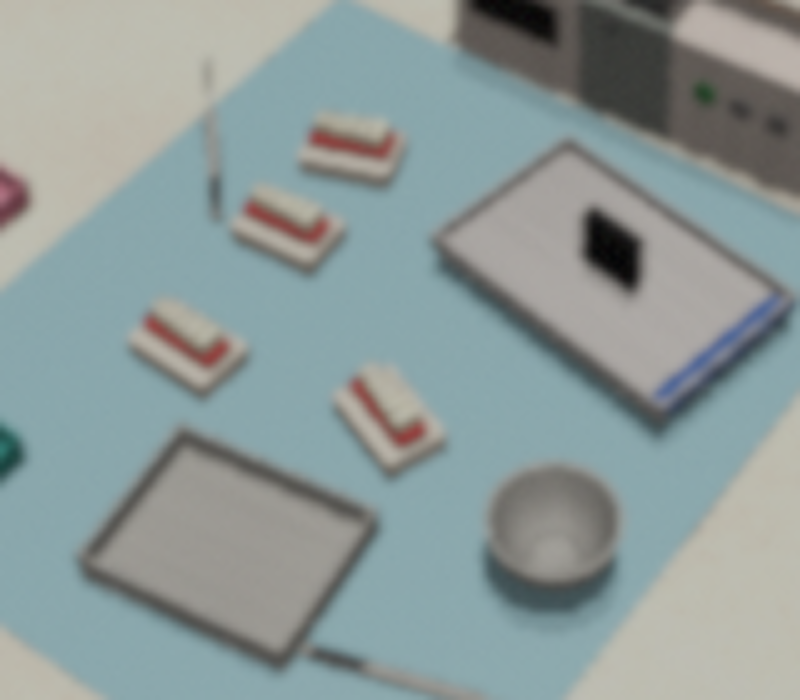

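View pics/s2.png

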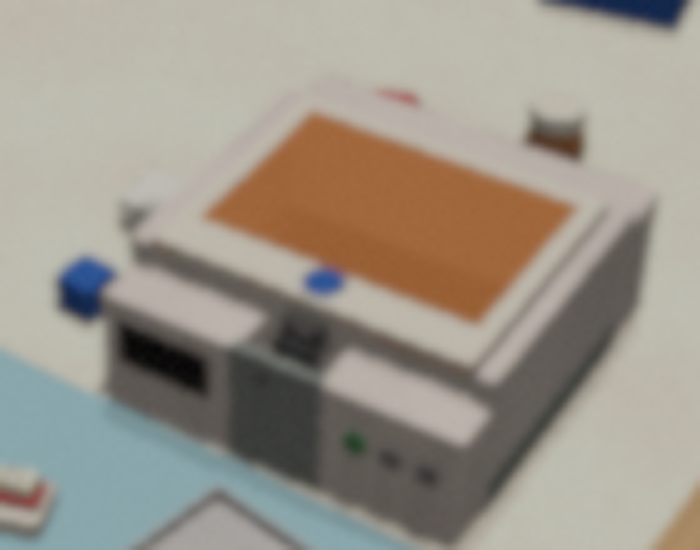

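View pics/d1.png

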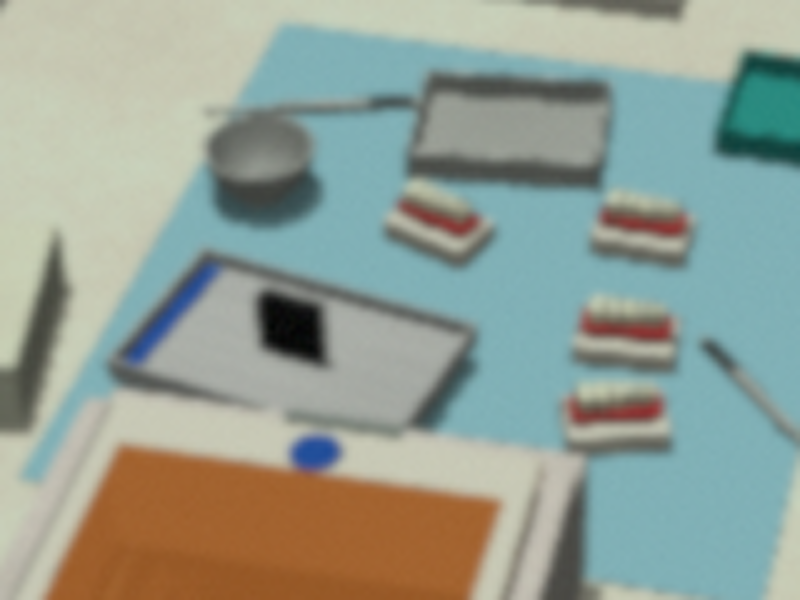

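View pics/d2.png

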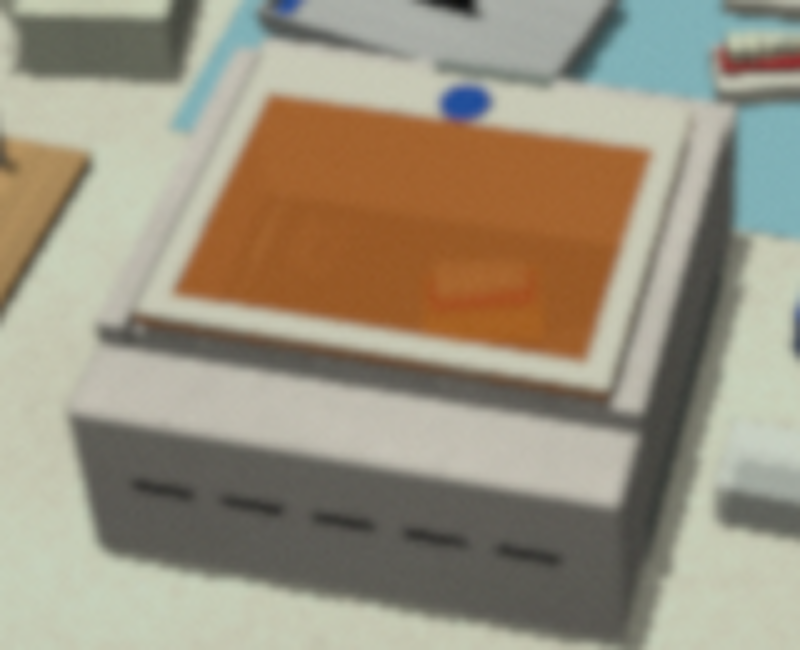

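```bash
cat > fit.py <<'E'
from h import *
from scipy.optimize import least_squares
S=capture("scene");D=capture("side")
def px(pts,x0,y0,s=5): return {k:(x0+(v[0]+.5)/s-.5,y0+(v[1]+.5)/s-.5) for k,v in pts.items()}
def Rz(a): return np.array([[np.cos(a),-np.sin(a)],[np.sin(a),np.cos(a)]])
# box
s=px({(-1,1):(313,110),(1,1):(575,207),(1,0):(475,322),(-1,0):(205,215),'d':(324,282)},280,140)
d=px({(1,0):(268,95),(-1,0):(652,152),(-1,1):(587,360),(1,1):(175,295),'d':(466,103)},200,200)
def res(p):
    x,y,a,w,y0,y1=p;r=[]
    for c,o in((S,s),(D,d)):
        for k,v in o.items():
            l=np.array([0,-.08]) if k=='d' else np.array([k[0]*w,(y0,y1)[k[1]]])
            q=Rz(a)@l+[x,y]; r+=list(proj(c,[q[0],q[1],.122])-v)
    return r
b=least_squares(res,[.6,.0,0,.09,-.06,.07]);print("box",b.x.round(4),np.abs(b.fun).max().round(2),np.round(b.fun,1))
# carrier
s=px({(-1,-1):(437,240),(-1,1):(568,143),(1,1):(793,297),(1,-1):(660,418)},210,210)
d=px({(1,-1):(205,255),(-1,-1):(475,330),(1,1):(112,365)},230,130)
def res(p):
    x,y,a,z=p;r=[]
    for c,o in((S,s),(D,d)):
        for k,v in o.items():
            q=Rz(a)@np.array([k[0]*.095,k[1]*.06])+[x,y]; r+=list(proj(c,[q[0],q[1],z])-v)
    return r
b=least_squares(res,[.6,-.3,0,.03]);print("carrier",b.x.round(4),np.round(b.fun,1))
for nm,c,(x0,y0),pts in(("tray",S,(210,210),[(185,433),(377,518),(280,665),(82,565)]),("traySide",D,(230,130),[(430,75),(608,85),(600,180),(412,170)]),):
    P=[back(c,x0+(u-2)/5,y0+(v-2)/5,.022)[:2] for u,v in pts];print(nm,np.round(P,3).tolist(),np.mean(P,0).round(4))
for nm,c,(x0,y0),pts in(("bowl",S,(210,210),[(554,525)]),("bowlS",D,(230,130),[(262,150)]),
  ("models toothtop",S,(210,210),[(357,125),(290,205),(190,325),(395,398)]),("side toothtop",D,(230,130),[(616,394),(626,310),(643,206),(440,198)])):
    for u,v in pts: print(nm,back(c,x0+(u-2)/5,y0+(v-2)/5,.036 if 'tooth' in nm else .04).round(4))
print("jar",back(S,390.5,165,.05),back(D,252,355,.05),"prac",back(D,312,342,.044))
E
python3 fit.py
```

```text
box [ 0.5388  0.1222  0.0367  0.1017 -0.0638  0.0791] 1.06 [-0.7  0.3 -0.2 -0.   0.   0.7 -1.1  0.5 -0.7  0.3  0.2  0.8 -0.6  0.5
 -0.5  0.2 -0.3  0.  -0.3  0.5]
carrier [ 0.6206 -0.1445 -0.1759  0.0252] [-1.8 -0.1 -0.4 -0.6  0.7  0.8 -0.3 -0.3 -0.4 -0.2  0.1  0.4 -1.4  0.4]
tray [[0.491, -0.379], [0.614, -0.362], [0.629, -0.461], [0.504, -0.475]] [ 0.5595 -0.4195]
traySide [[0.619, -0.453], [0.496, -0.47], [0.478, -0.361], [0.601, -0.342]] [ 0.5484 -0.4065]
bowl [ 0.7025 -0.3219  0.04  ]
bowlS [ 0.6954 -0.3168  0.04  ]
models toothtop [ 0.4269 -0.1423  0.036 ]
models toothtop [ 0.4365 -0.2201  0.036 ]
models toothtop [ 0.4498 -0.3265  0.036 ]
models toothtop [ 0.5798 -0.3007  0.036 ]
side toothtop [ 0.4188 -0.1395  0.036 ]
side toothtop [ 0.4295 -0.2167  0.036 ]
side toothtop [ 0.441  -0.3218  0.036 ]
side toothtop [ 0.5694 -0.2991  0.036 ]
jar [0.54336564 0.37201048 0.05      ] [0.52502849 0.40163826 0.05      ] prac [0.40876523 0.33387762 0.044     ]
```

```bash
cat >> h.py <<'E'
BOX=[.5388,.1222,.0367]
def b2w(x,y):
    a=BOX[2];return np.array([BOX[0]+np.cos(a)*x-np.sin(a)*y,BOX[1]+np.sin(a)*x+np.cos(a)*y])
def rpy(e):
    from scipy.spatial.transform import Rotation as R
    return R.from_euler("xyz",e).as_matrix()
def plan(xyz,yaw=None):
    s=get_state();M=rpy(s["ee_rot"]);d=M.T@(np.array(xyz)-s["position"])
    n=int(np.ceil(np.linalg.norm(d)/.045))
    t=0
    if yaw is not None:
        t=-(yaw-s["ee_rot"][2]);t=(t+np.pi)%(2*np.pi)-np.pi
        n=max(n,int(np.ceil(abs(t)/.14)))
    n=max(n,1)
    # rows with rotation: shift in changing tool frame
    print("pos",s["position"].round(4),"yaw",s["ee_rot"][2].round(3),"total",d.round(4),"turn",round(t,3),"n",n,"per",(d/n).round(4),round(t/n,3))
    if abs(t)>.02:
        w=(np.array(xyz)-s["position"])/n;rows=[]
        from scipy.spatial.transform import Rotation as R
        for i in range(n): rows.append(((M@R.from_euler("z",t/n*i).as_matrix()).T@w).round(3).tolist())
        print(rows)
E
python3 -c "
from h import *
plan([.4,-.35,.27],1.607)"
```

```text
pos [ 0.1588 -0.6301  0.2264] yaw 0.247 total [ 0.3024 -0.2127 -0.0435] turn -1.36 n 10 per [ 0.0302 -0.0213 -0.0043] -0.136
[[0.03, -0.021, -0.004], [0.033, -0.017, -0.004], [0.035, -0.012, -0.004], [0.036, -0.008, -0.004], [0.037, -0.003, -0.004], [0.037, 0.002, -0.004], [0.036, 0.007, -0.004], [0.035, 0.012, -0.004], [0.033, 0.017, -0.004], [0.03, 0.021, -0.004]]
```

Emit:
drive_tool(motion=[[[0.03,-0.021,-0.004],-0.136,1],[[0.033,-0.017,-0.004],-0.136,1],[[0.035,-0.012,-0.004],-0.136,1],[[0.036,-0.008,-0.004],-0.136,1],[[0.037,-0.003,-0.004],-0.136,1],[[0.037,0.002,-0.004],-0.136,1],[[0.036,0.007,-0.004],-0.136,1],[[0.035,0.012,-0.004],-0.136,1],[[0.033,0.017,-0.004],-0.136,1],[[0.03,0.021,-0.004],-0.136,1],[[0,0,0],-0.1,1]])

```text
t: 1.45
position: [0.3997, -0.3345, 0.2669]
ee_rot: [-3.141, 0.004, 1.762]
ft_force: [-0.4, 0.2, 0.1]
opening: 0.0099
```

Run:
```python
from h import *
c=capture("wrist"); crop(c,"w1",0,0,640,400,1.25)
plan([.54,-.03,.19],1.607)
```

```text
pos [ 0.3976 -0.3371  0.2664] yaw 1.761 total [0.275  0.1982 0.0745] turn 0.154 n 8 per [0.0344 0.0248 0.0093] 0.019
[[0.034, 0.025, 0.009], [0.035, 0.024, 0.009], [0.035, 0.023, 0.009], [0.036, 0.023, 0.009], [0.036, 0.022, 0.009], [0.037, 0.021, 0.009], [0.037, 0.021, 0.009], [0.037, 0.02, 0.009]]
```

View pics/w1.png

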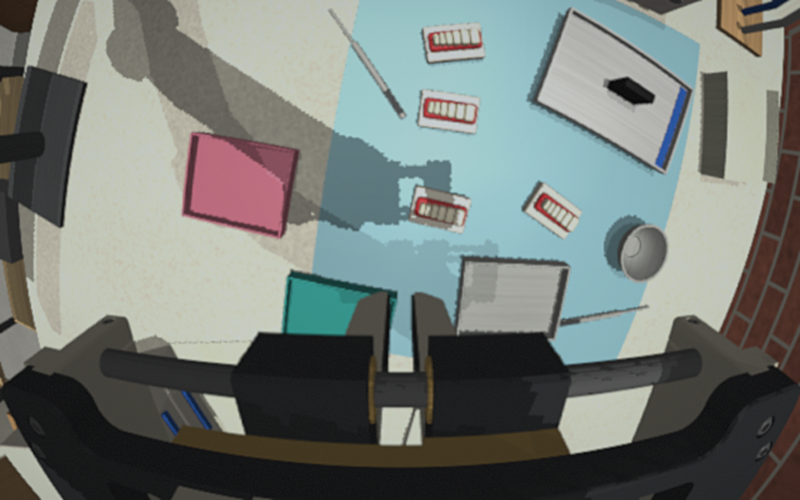

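```bash
cat > m.py <<'E'
from h import *
import sys
def b(c,u,v,z,s=1.25): return back(c,(u+.5)/s-.5,(v+.5)/s-.5,z,True)
E
python3 - <<'E'
from m import *
c=capture("wrist")
for n,p,q in(("M1",(428,44),(481,40)),("M2",(423,107),(475,115)),("M3",(414,205),(468,214)),("M4",(535,191),(577,227))):
    P=b(c,*p,.034);Q=b(c,*q,.034);print(n,((P+Q)/2).round(4),"yaw",np.arctan2(*(Q-P)[1::-1]).round(3),np.linalg.norm(Q-P).round(3))
for n,p in(("tray",(462,257)),("tray",(570,264)),("tray",(556,340))): print(n,b(c,*p,.022).round(4))
for n,p in(("carr",(573,8)),("carr",(691,87)),("carr",(663,172)),("carr",(533,100))): print(n,b(c,*p,.025).round(4))
print(b(c,643,250,.04),proj(c,[.4,-.35,0],True)*1.25)
crop(c,"w1c",310,0,570,290,3)
E
```

```text
M1 [ 0.4165 -0.151   0.034 ] yaw 0.321 0.054
M2 [ 0.4247 -0.2229  0.034 ] yaw 0.065 0.053
M3 [ 0.4374 -0.3229  0.034 ] yaw 0.032 0.057
M4 [ 0.5613 -0.2966  0.034 ] yaw -0.424 0.066
tray [ 0.473 -0.372  0.022]
tray [ 0.6031 -0.3561  0.022 ]
tray [ 0.6201 -0.456   0.022 ]
carr [ 0.5377 -0.0696  0.025 ]
carr [ 0.7181 -0.1012  0.025 ]
carr [ 0.6977 -0.2194  0.025 ]
carr [ 0.5101 -0.1889  0.025 ]
[ 0.68799798 -0.31681435  0.04      ] [400.4320844  220.65143819]
```

Emit:
drive_tool(motion=[[[0.034,0.025,0.009],0.019,1],[[0.035,0.024,0.009],0.019,1],[[0.035,0.024,0.009],0.019,1],[[0.036,0.023,0.009],0.019,1],[[0.036,0.023,0.009],0.019,1],[[0.037,0.022,0.009],0.019,1],[[0.037,0.022,0.009],0.019,1],[[0.037,0.02,0.009],0.019,1]])

```text
t: 2.35
position: [0.554, -0.0527, 0.1859]
ee_rot: [-3.136, 0.021, 1.525]
ft_force: [0.5, -0.1, 0.1]
opening: 0.0001
```

View pics/w1c.png

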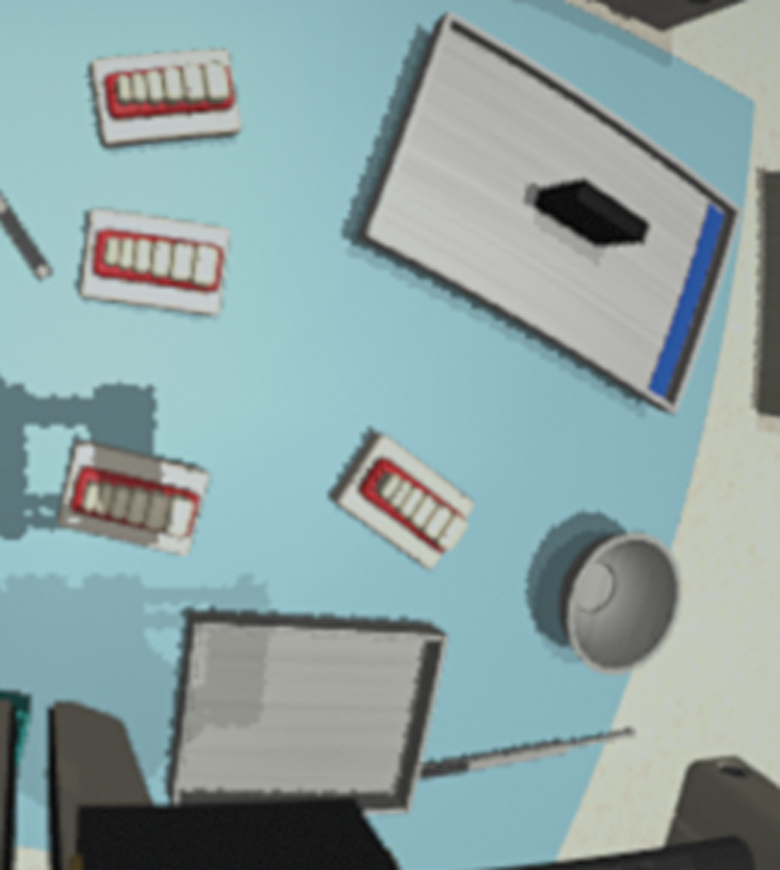

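Run:
```python
from h import *
c=capture("wrist"); crop(c,"w2",0,0,640,400,1.25)
plan([.5419,.042,.142],1.607)
```

```text
pos [ 0.5566 -0.0425  0.1848] yaw 1.536 total [ 0.0844 -0.0175  0.0418] turn -0.071 n 3 per [ 0.0281 -0.0058  0.0139] -0.024
[[0.028, -0.006, 0.014], [0.028, -0.005, 0.014], [0.028, -0.004, 0.014]]
```

View pics/w2.png

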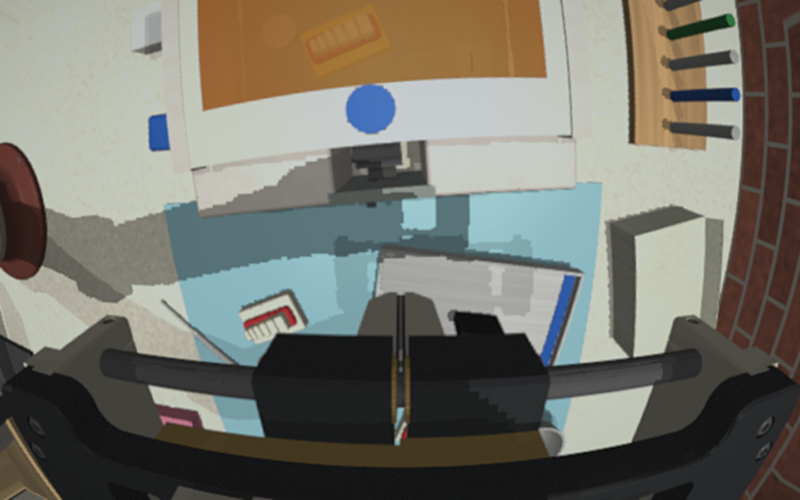

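Run:
```python
from m import *
c=capture("wrist")
p=b(c,371,109,.122);print(p);plan([p[0],p[1],.142],1.607)
P=b(c,310,52,.064);Q=b(c,384,27,.064);print("fin",(P+Q)/2,np.arctan2(*(Q-P)[1::-1]),np.linalg.norm(Q-P))
for u,v in((192,168),(572,137)): print(b(c,u,v,.122))
```

```text
[0.54371541 0.05349058 0.122     ]
pos [ 0.5549 -0.0457  0.1853] yaw 1.538 total [ 0.0994 -0.0142  0.0419] turn -0.069 n 3 per [ 0.0331 -0.0047  0.014 ] -0.023
[[0.033, -0.005, 0.014], [0.033, -0.004, 0.014], [0.033, -0.003, 0.014]]
fin [0.52370508 0.11042548 0.064     ] 0.26744623316493477 0.05551333763521457
[0.42911841 0.02869232 0.122     ]
[0.66164882 0.03788839 0.122     ]
```

Run:
```python
from m import *
c=capture("wrist"); crop(c,"w3",100,0,500,220,2)
s=get_state();print(s["position"],s["qd"].round(3), (-c["R"].T@c["t"]).round(4))
S=capture("scene");D=capture("side")
for y in(.042,.0535): print(y,proj(S,[.543,y,.122]),proj(D,[.543,y,.122]),proj(c,[.543,y,.122],True))
crop(S,"s3",290,150,420,250,6);crop(D,"d3",210,190,350,300,5)
```

```text
[ 0.55382413 -0.04974796  0.18562532] [ 0.064 -0.026  0.056  0.018  0.02   0.017  0.019] [0.5588 0.0356 0.3414]
0.042 [344.0200238  196.46781534] [292.08320415 220.56926953] [299.03505227  98.50127292]
0.0535 [345.94189471 194.57856579] [290.74746388 223.48777794] [298.43111727  82.36284037]
```

View pics/w3.png

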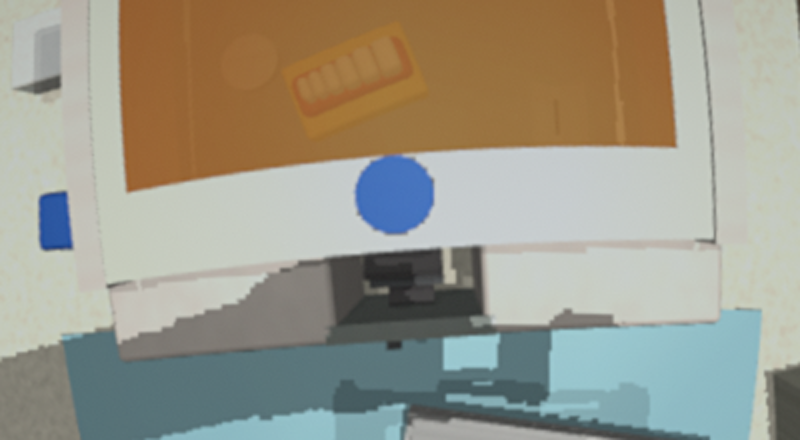

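View pics/s3.png

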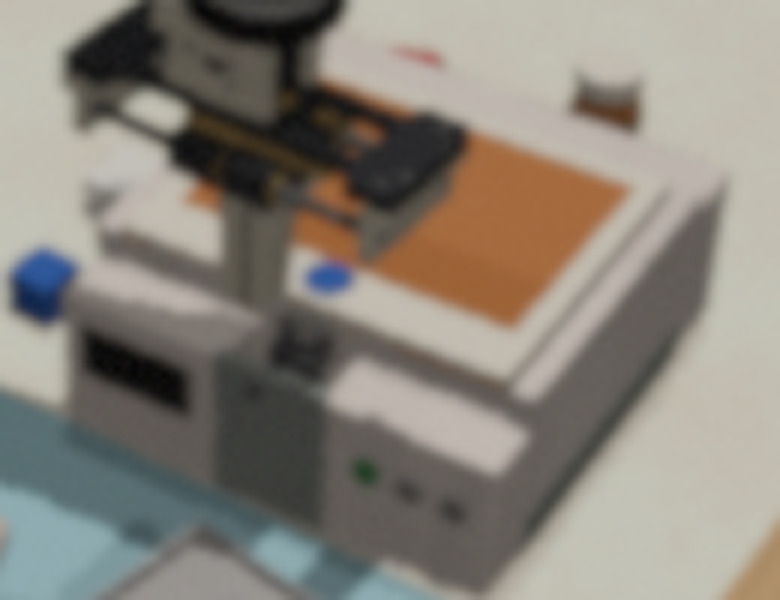

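View pics/d3.png

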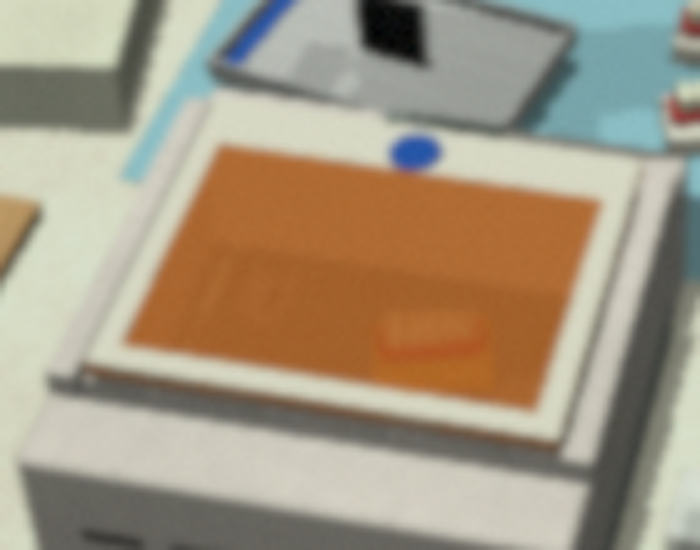

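```bash
cat >> h.py <<'E'
import pickle
def cap(cam,name,*a):
    c=capture(cam);pickle.dump(c,open(f"pics/{name}.pkl","wb"));crop(c,name,*(a or (0,0,640,400,1.25)));return c
def ld(name): return pickle.load(open(f"pics/{name}.pkl","rb"))
E
python3 - <<'E'
from h import *
c=capture("wrist")
f=lambda u,v,z:back(c,100+u/2,v/2,z,True)
print("dot",f(395,195,.122))
for n,u,v in(("fl",108,284),("fr",718,242)): print(n,f(u,v,.122))
P=f(293,92,.064);Q=f(412,55,.064);print("fin",(P+Q)/2,np.arctan2(*(Q-P)[1::-1]),np.linalg.norm(Q-P))
plan([.5425,.042,.142],1.607)
E
```

```text
dot [0.54064766 0.03393603 0.122     ]
fl [0.42458081 0.01122692 0.122     ]
fr [0.65984112 0.01616212 0.122     ]
fin [0.51935371 0.09300962 0.064     ] 0.22949995459107764 0.05542433988296392
pos [ 0.5528 -0.0549  0.1864] yaw 1.528 total [ 0.0973 -0.0142  0.0424] turn -0.079 n 3 per [ 0.0324 -0.0047  0.0141] -0.026
[[0.032, -0.005, 0.014], [0.033, -0.004, 0.014], [0.033, -0.003, 0.014]]
```

Emit:
drive_tool(motion=[[[0,0,0],0,1],[[0,0,0],0,1],[[0,0,0],0,1],[[0,0,0],0,1]])

```text
t: 3.05
position: [0.5516, -0.0618, 0.1874]
ee_rot: [-3.136, 0.025, 1.515]
ft_force: [0.1, -0.1, -0.5]
opening: 0.0002
```

Run:
```python
from h import *
print(get_state()["position"],get_state()["qd"].round(3))
c=cap("wrist","w4")
print(get_state()["position"],get_state()["qd"].round(3))
capture("side");print(get_state()["position"],get_state()["qd"].round(3))
```

```text
[ 0.55157624 -0.06179109  0.18737172] [ 0.011 -0.006  0.004  0.001 -0.001 -0.001  0.003]
[ 0.55161338 -0.06180806  0.18735367] [-0.007  0.003 -0.004 -0.001 -0.002  0.     0.001]
[ 0.55165961 -0.06147322  0.18729492] [-0.007  0.002 -0.008 -0.    -0.002 -0.001 -0.002]
```

View pics/w4.png

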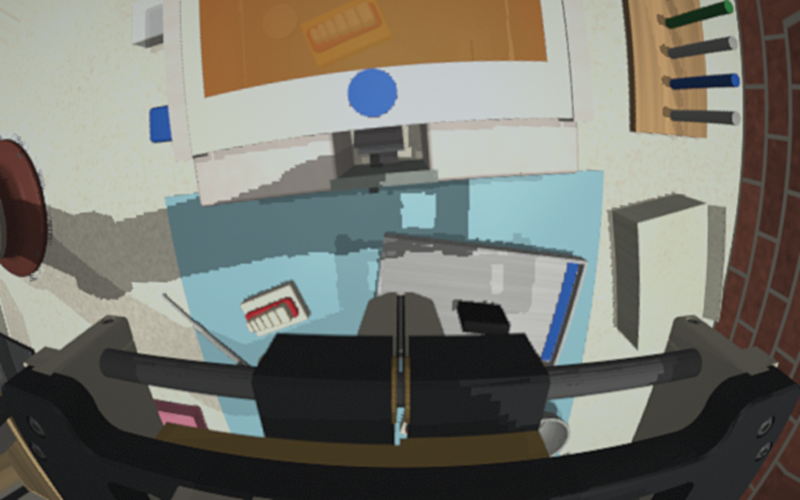

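Run:
```python
from m import *
c=ld("w4")
print("dot",b(c,372,92,.122))
for u,v in((193,156),(574,121)): print(b(c,u,v,.122))
P=b(c,308,44,.064);Q=b(c,383,14,.064);print("fin",(P+Q)/2,np.arctan2(*(Q-P)[1::-1]),np.linalg.norm(Q-P))
plan([.5425,.042,.142],1.607)
```

```text
dot [0.54153323 0.04346358 0.122     ]
[0.42605664 0.01867416 0.122     ]
[0.66016252 0.02531575 0.122     ]
fin [0.52074919 0.09873161 0.064     ] 0.30507211525413436 0.05770360244909887
pos [ 0.5517 -0.0615  0.1873] yaw 1.516 total [ 0.1039 -0.0146  0.0428] turn -0.091 n 3 per [ 0.0346 -0.0049  0.0143] -0.03
[[0.035, -0.005, 0.014], [0.035, -0.004, 0.014], [0.035, -0.003, 0.014]]
```

Emit:
drive_tool(motion=[[[0.02,-0.003,0],-0.02,1],[[0.03,-0.004,0.006],-0.02,1],[[0.03,-0.004,0.01],-0.02,1],[[0.02,-0.003,0.015],-0.02,1],[[0.01,0,0.01],-0.01,1],[[0,0,0],0,1],[[0,0,0],0,1]])

```text
t: 3.85
position: [0.5413, 0.049, 0.143]
ee_rot: [-3.137, 0.025, 1.604]
ft_force: [0.9, -0.6, 0.1]
opening: -0.0
```

Run:
```python
from h import *
plan([.5425,.043,.132],1.607)
```

```text
pos [0.5413 0.049  0.143 ] yaw 1.604 total [-0.0057  0.001   0.0112] turn -0.003 n 1 per [-0.0057  0.001   0.0112] -0.003
```

Emit:
drive_tool(motion=[[[-0.006,0,0.008],0,1],[[0,0,0.002],0,1],[[0,0,0.002],0,1],[[0,0,0],0,1]])

```text
t: 4.25
position: [0.5431, 0.0372, 0.1313]
ee_rot: [-3.14, 0.028, 1.596]
ft_force: [-0.5, 0.7, 0.0]
opening: 0.0007
```

Emit:
drive_tool(motion=[[[0,0,0.003],0,1],[[0,0,0.002],0,1],[[0,0,0],0,1]])

```text
t: 4.55
position: [0.5435, 0.037, 0.1269]
ee_rot: [-3.141, 0.027, 1.595]
ft_force: [-0.3, 0.3, 1.9]
opening: 0.0006
```

Emit:
drive_tool(motion=[[[0,0,0.004],0,1],[[0,0,0.003],0,1],[[0,0,0.001],0,1]])

```text
t: 4.85
position: [0.5436, 0.0371, 0.1216]
ee_rot: [3.141, 0.029, 1.596]
ft_force: [-3.2, -0.7, 11.2]
opening: 0.0008
```

Emit:
drive_tool(motion=[[[-0.01,0,-0.02],0,1],[[-0.03,0,-0.03],0,1],[[-0.04,0,-0.03],0,1],[[-0.04,0,-0.03],0,1],[[-0.03,0,-0.02],0,1],[[0,0,0],0,-0.2],[[0,0,0],0,-0.2],[[0,0,0],0,-0.2],[[0,0,0],0,-0.2],[[0,0,0],0,-0.2],[[0,0,0],0,-0.2],[[0,0,0],0,-0.2]])

```text
t: 6.05
position: [0.5464, -0.107, 0.2549]
ee_rot: [-3.135, 0.026, 1.611]
ft_force: [-0.6, 0.2, -0.1]
opening: 0.0518
```

Emit:
drive_tool(motion=[[[0,0,0],0,-0.2],[[0,0,0],0,-0.2],[[0,0,0],0,-0.2],[[0,0,0],0,-0.2],[[0,0,0],0,-0.2],[[0,0,0],0,-0.2],[[0,0,0],0,-0.2],[[0,0,0],0,-0.2],[[0,0,0],0,-0.2]])

```text
t: 6.95
position: [0.5465, -0.1066, 0.2548]
ee_rot: [-3.135, 0.026, 1.611]
ft_force: [-0.2, 0.3, -0.6]
opening: 0.0556
```

Run:
```python
from h import *
cap("wrist","w5");cap("scene","s5",200,100,440,280,3)
print(get_state()["opening"])
```

```text
0.05582253808089534
```

View pics/w5.png

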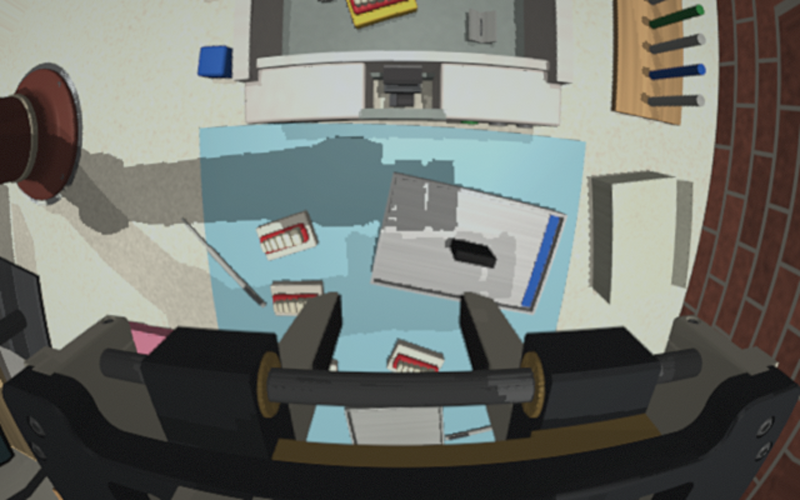

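View pics/s5.png

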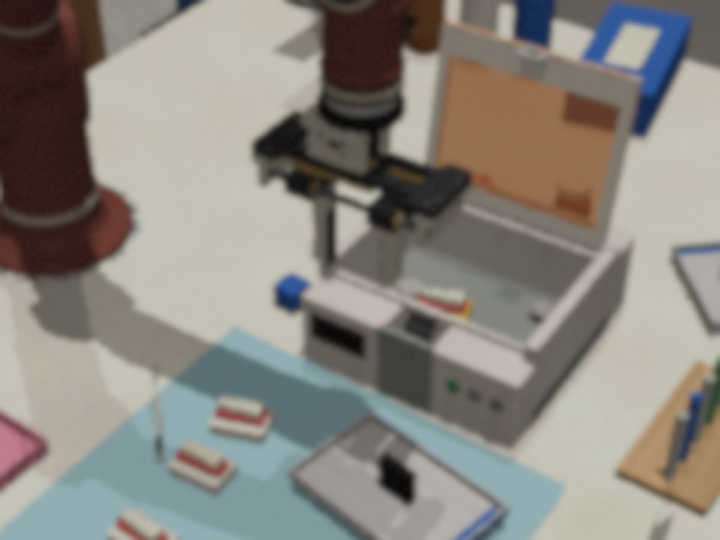

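Emit:
drive_tool(motion=[[[0.03,0,0],0,-0.2],[[0.03,0,0],0,-0.2],[[0.03,0,0],0,-0.2],[[0.01,0,0],0,-0.2],[[0,0,0],0,-0.2],[[0,0,0],0,-0.2],[[0,0,0],0,-0.2]])

```text
t: 7.75
position: [0.5432, -0.0091, 0.2517]
ee_rot: [-3.135, 0.03, 1.604]
ft_force: [0.2, -0.9, -1.0]
opening: 0.0558
```

Run:
```python
from h import *
cap("wrist","w6")
print(get_state()["position"],get_state()["opening"])
```

```text
[ 0.54323518 -0.00951395  0.25162042] 0.05579793793475677
```

View pics/w6.png

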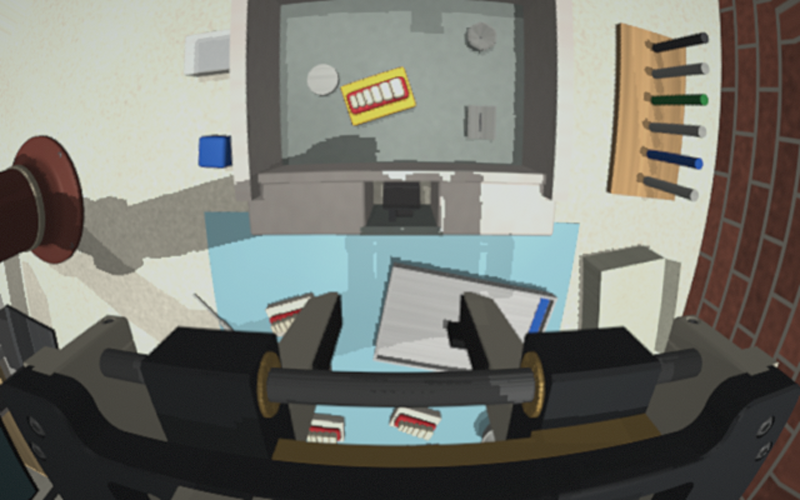

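Run:
```python
from m import *
c=ld("w6")
f=b(c,323,79,.038);
for z in(.038,.044):
    co=b(c,481,38,z);g=b(c,479,122,z);print(z,co,g,"ang",np.arctan2(*(co-g)[:2])*-1, "mid",((co+g)/2), "orig",(f+(co+g)/2)/2)
print("flat",f,"pred",b2w(-.075,0),b2w(.075,.042),b2w(.075,-.042))
P=b(c,347,101,.064);Q=b(c,410,83,.064);print("fin",(P+Q)/2,np.arctan2(*(Q-P)[1::-1]),np.linalg.norm(Q-P))
for u,v in((340,84),(403,67),(415,107),(352,126)): print(b(c,u,v,.046).round(4))
crop(c,"w6c",180,0,460,180,2.8)
```

```text
0.038 [0.61241686 0.16663117 0.038     ] [0.61361269 0.08394004 0.038     ] ang 0.014460307687431085 mid [0.61301478 0.12528561 0.038     ] orig [0.53901175 0.12299834 0.038     ]
0.044 [0.61126817 0.16513328 0.044     ] [0.61244452 0.08378853 0.044     ] ang 0.01446030768743076 mid [0.61185634 0.12446091 0.044     ] orig [0.53843253 0.12258599 0.041     ]
flat [0.46500872 0.12071106 0.038     ] pred [0.4638505  0.11944812] [0.61220844 0.1669236 ] [0.61529055 0.08298016]
fin [0.5194993 0.1058607 0.064    ] 0.30482567350326994 0.05690574480213732
[0.4828 0.1146 0.046 ]
[0.54   0.1314 0.046 ]
[0.5522 0.0942 0.046 ]
[0.4949 0.0751 0.046 ]
```

View pics/w6c.png

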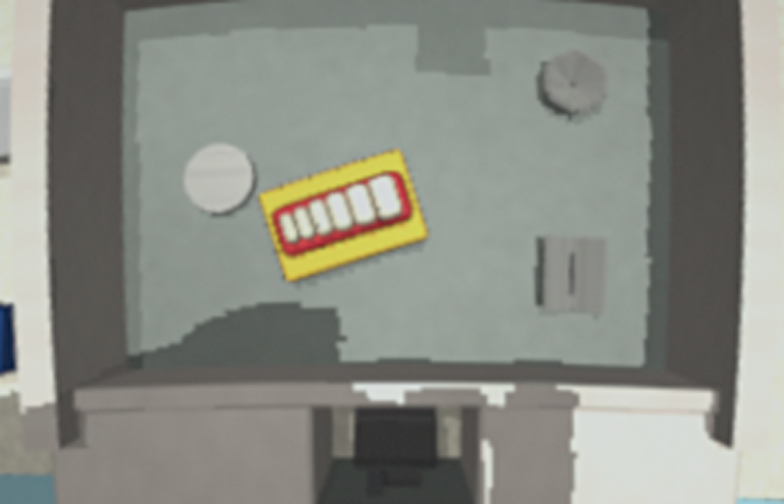

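Run:
```python
from h import *
plan([.5185,.105,.12],1.86)
```

```text
pos [ 0.5432 -0.0095  0.2516] yaw 1.603 total [ 0.1191 -0.0202  0.1283] turn -0.257 n 4 per [ 0.0298 -0.005   0.0321] -0.064
[[0.03, -0.005, 0.032], [0.03, -0.003, 0.032], [0.03, -0.001, 0.032], [0.03, 0.001, 0.032]]
```

Emit:
drive_tool(motion=[[[0.03,-0.005,0.02],-0.05,-0.63],[[0.03,-0.003,0.025],-0.05,-0.63],[[0.03,-0.002,0.03],-0.05,-0.63],[[0.02,-0.001,0.025],-0.05,-0.63],[[0.01,0,0.015],-0.05,-0.63],[[0,0,0],0,-0.63],[[0,0,0],0,-0.63]])

```text
t: 8.5
position: [0.524, 0.0963, 0.13]
ee_rot: [-3.133, 0.035, 1.84]
ft_force: [-0.0, 0.6, -0.3]
opening: 0.0757
```

Run:
```python
from h import *
plan([.5185,.105,.058],1.86)
print(get_state()["ee_rot"],get_state()["opening"])
cap("wrist","w7")
```

```text
pos [0.524  0.0963 0.13  ] yaw 1.84 total [ 0.0124 -0.0024  0.0716] turn -0.02 n 2 per [ 0.0062 -0.0012  0.0358] -0.01
[-3.13283375  0.0347611   1.84043188] 0.0757097633566148
```

View pics/w7.png

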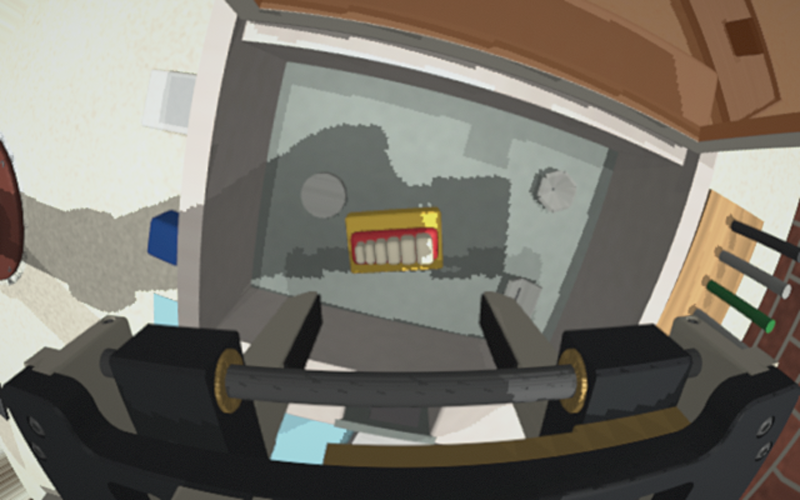

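Emit:
drive_tool(motion=[[[0.006,-0.001,0.02],-0.01,-0.63],[[0.004,-0.001,0.02],-0.01,-0.63],[[0.002,0,0.015],0,-0.63],[[0,0,0.005],0,-0.63],[[0,0,0],0,-0.63]])

```text
t: 9.05
position: [0.5268, 0.0986, 0.0741]
ee_rot: [3.137, 0.04, 1.844]
ft_force: [0.3, -0.6, -0.2]
opening: 0.0759
```

Run:
```python
from h import *
plan([.5185,.105,.058],1.86)
cap("wrist","w8")
```

```text
pos [0.5268 0.0986 0.0741] yaw 1.844 total [ 0.009  -0.0063  0.0157] turn -0.016 n 1 per [ 0.009  -0.0063  0.0157] -0.016
```

View pics/w8.png

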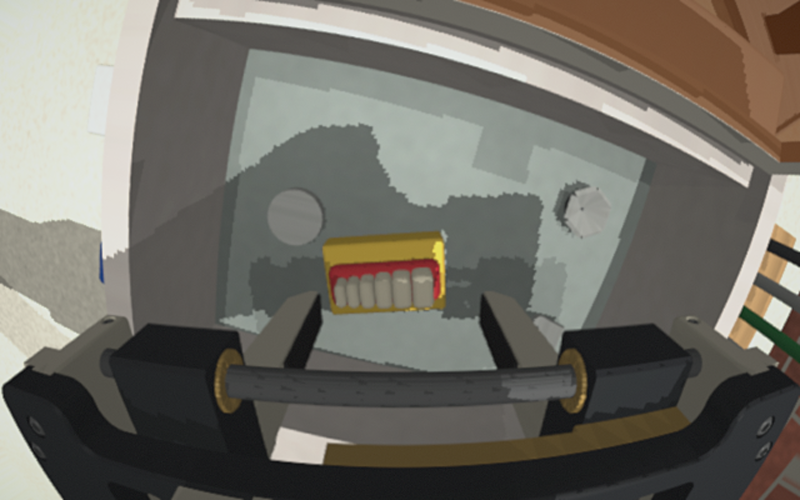

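Emit:
drive_tool(motion=[[[0.005,-0.004,0.006],-0.01,-0.63],[[0.004,-0.003,0.006],-0.01,-0.63],[[0,0,0.003],0,-0.63],[[0,0,0],0,-0.63],[[0,0,0],0,-0.63]])

```text
t: 9.6
position: [0.5191, 0.1052, 0.0604]
ee_rot: [3.132, 0.041, 1.864]
ft_force: [-0.0, -0.5, -0.7]
opening: 0.0754
```

Run:
```python
from h import *
plan([.5185,.105,.058],1.86)
cap("wrist","w9",150,150,500,320,2.2)
```

```text
pos [0.5191 0.1052 0.0604] yaw 1.864 total [ 0.0001 -0.0007  0.0024] turn 0.004 n 1 per [ 0.0001 -0.0007  0.0024] 0.004
```

View pics/w9.png

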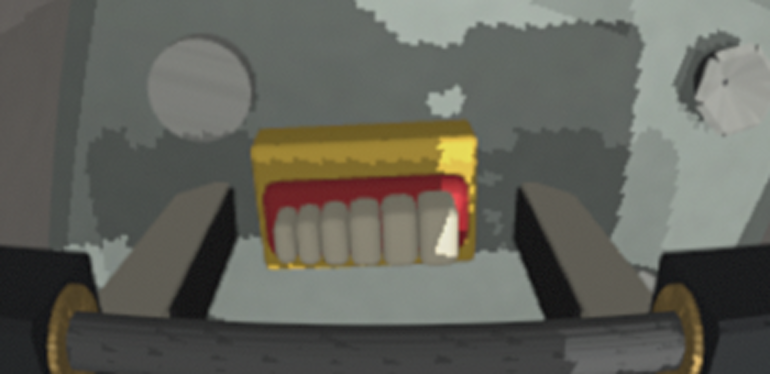

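Emit:
drive_tool(motion=[[[0,0,0.002],0,0],[[0,0,0],0,0.3],[[0,0,0],0,0.5],[[0,0,0],0,0.5],[[0,0,0],0,0.5],[[0,0,0],0,0.5]])

```text
t: 10.25
position: [0.5194, 0.105, 0.0585]
ee_rot: [3.132, 0.041, 1.863]
ft_force: [-0.2, -0.0, -0.4]
opening: 0.0558
```

Run:
```python
from h import *
cap("wrist","w10",150,150,500,320,2.2);print(get_state()["opening"])
```

```text
0.055638427041468076
```

View pics/w10.png

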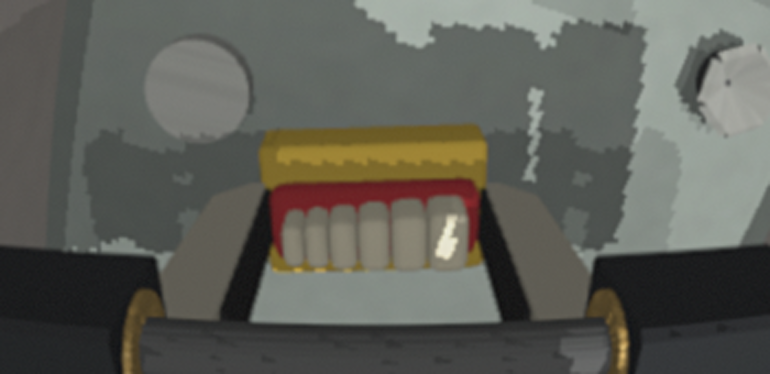

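Emit:
drive_tool(motion=[[[0,0,-0.01],0,0.6],[[0,0,-0.02],0,0.6],[[0,0,-0.025],0,0.6],[[0,0,-0.03],0,0.6],[[0,0,-0.03],0,0.6],[[0,0,-0.02],0,0.6],[[0,0,-0.01],0,0.6],[[0,0,0],0,0.6]])

```text
t: 11.1
position: [0.5152, 0.1106, 0.2119]
ee_rot: [3.132, 0.041, 1.864]
ft_force: [-0.6, -0.5, -1.9]
opening: 0.0558
```

Run:
```python
from h import *
plan([.55,-.413,.2],1.69)
```

```text
pos [0.5152 0.1106 0.2119] yaw 1.864 total [-0.5104 -0.1185  0.0318] turn 0.174 n 12 per [-0.0425 -0.0099  0.0026] 0.015
[[-0.043, -0.01, 0.003], [-0.043, -0.009, 0.003], [-0.043, -0.009, 0.003], [-0.043, -0.008, 0.003], [-0.043, -0.007, 0.003], [-0.043, -0.007, 0.003], [-0.043, -0.006, 0.003], [-0.043, -0.006, 0.003], [-0.043, -0.005, 0.003], [-0.043, -0.004, 0.003], [-0.044, -0.004, 0.003], [-0.044, -0.003, 0.003]]
```

Emit:
drive_tool(motion=[[[-0.02,-0.005,0],0.015,0.6],[[-0.035,-0.008,0],0.015,0.6],[[-0.04,-0.009,0.001],0.015,0.6],[[-0.04,-0.008,0.001],0.015,0.6],[[-0.04,-0.007,0.001],0.015,0.6],[[-0.04,-0.006,0.001],0.015,0.6],[[-0.04,-0.006,0.001],0.015,0.6],[[-0.04,-0.005,0.001],0.015,0.6],[[-0.04,-0.005,0.001],0.015,0.6],[[-0.03,-0.005,0.001],0.015,0.6]])

```text
t: 12.1
position: [0.5298, -0.2662, 0.205]
ee_rot: [-3.139, 0.028, 1.725]
ft_force: [0.2, 0.1, -0.4]
opening: 0.0557
```

Run:
```python
from h import *
print(get_state()["opening"],get_state()["ee_rot"])
plan([.55,-.413,.2],1.69)
```

```text
0.05573043061415949 [-3.13909118  0.02822514  1.72506616]
pos [ 0.5298 -0.2662  0.205 ] yaw 1.725 total [-0.148  -0.0026  0.0092] turn 0.035 n 4 per [-0.037  -0.0006  0.0023] 0.009
[[-0.037, -0.001, 0.002], [-0.037, -0.0, 0.002], [-0.037, 0.0, 0.002], [-0.037, 0.0, 0.002]]
```

Emit:
drive_tool(motion=[[[-0.04,0,0.002],0.01,0.6],[[-0.04,0,0.002],0.01,0.6],[[-0.035,0,0.01],0.01,0.6],[[-0.015,0,0.02],0,0.6],[[-0.005,0,0.02],0,0.6],[[0,0,0],0,0.6],[[0,0,0],0,0.6]])

```text
t: 12.8
position: [0.5403, -0.4132, 0.1407]
ee_rot: [-3.123, 0.022, 1.683]
ft_force: [0.5, 0.6, -0.8]
opening: 0.0558
```

Run:
```python
from h import *
print(get_state()["opening"],get_state()["ee_rot"])
plan([.55,-.413,.08],1.69)
cap("wrist","w11");D=cap("side","d11",280,100,420,200,5)
```

```text
0.05581689318768797 [-3.1225373   0.02173604  1.68326663]
pos [ 0.5403 -0.4132  0.1407] yaw 1.683 total [0.0004 0.0108 0.0605] turn -0.007 n 2 per [0.0002 0.0054 0.0303] -0.003
```

View pics/w11.png

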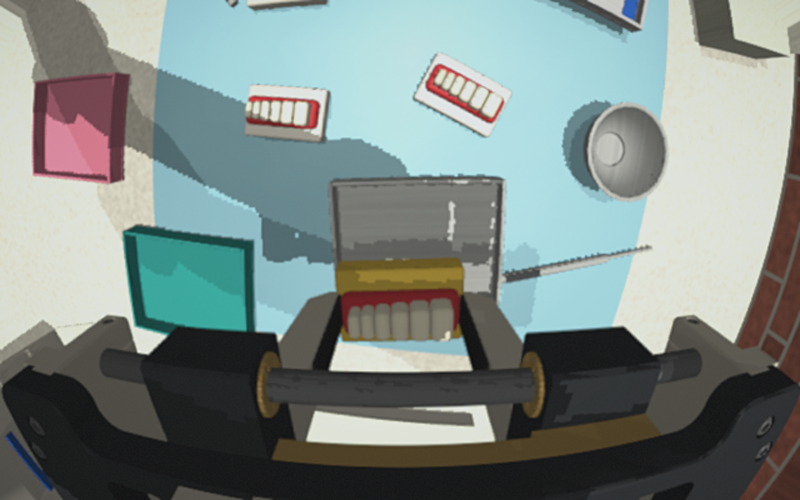

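View pics/d11.png

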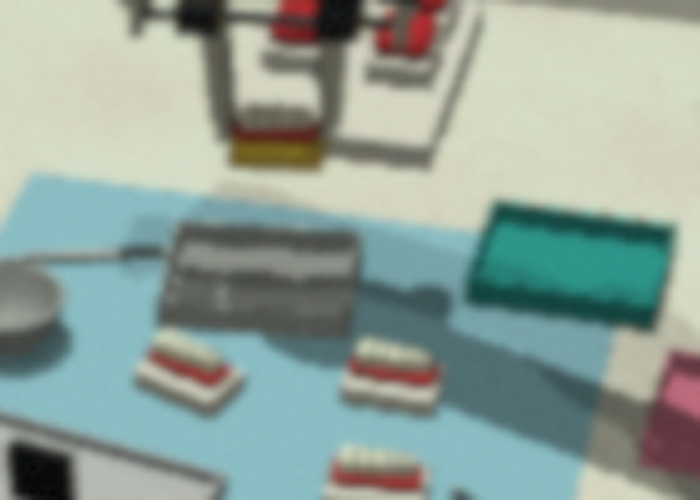

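Run:
```python
from m import *
c=ld("w11")
A=b(c,331,180,.022);B=b(c,503,178,.022);a=np.arctan2(*(B-A)[1::-1]);print(A,B,a,np.linalg.norm(B-A)); ctr=(A+B)/2+.05*np.array([np.sin(a),-np.cos(a),0]);print("tray",ctr)
for n,p,q in(("M3",(246,108),(319,112)),("M4",(433,71),(500,112))):
    P=b(c,*p,.030);Q=b(c,*q,.030);print(n,((P+Q)/2).round(4),np.arctan2(*(Q-P)[1::-1]).round(3),np.linalg.norm(Q-P).round(3))
plan([ctr[0],ctr[1],.06],1.57+a)
```

```text
[ 0.4835813 -0.3716646  0.022    ] [ 0.60663945 -0.35529499  0.022     ] 0.1322469647329572 0.1241421420357663
tray [ 0.55170347 -0.4130432   0.022     ]
M3 [ 0.4448 -0.3233  0.03  ] -0.012 0.055
M4 [ 0.5711 -0.2984  0.03  ] -0.41 0.054
pos [ 0.5405 -0.4128  0.1414] yaw 1.684 total [0.0003 0.0126 0.0812] turn -0.018 n 2 per [0.0002 0.0063 0.0406] -0.009
```

Emit:
drive_tool(motion=[[[0,0.004,0.02],-0.01,0.6],[[0,0.004,0.025],-0.01,0.6],[[0,0.003,0.025],0,0.6],[[0,0,0.015],0,0.6],[[0,0,0.01],0,0.6],[[0,0,0],0,0.6]])

```text
t: 13.5
position: [0.5573, -0.4108, 0.0524]
ee_rot: [-3.135, 0.029, 1.712]
ft_force: [-0.2, -0.8, -0.3]
opening: 0.0559
```

Run:
```python
from h import *
print(get_state()["opening"],get_state()["ee_rot"])
plan([.551,-.413,.035],1.7)
```

```text
0.05592789467023156 [-3.13505546  0.02943701  1.71153082]
pos [ 0.5573 -0.4108  0.0524] yaw 1.712 total [-0.0007 -0.0064  0.0175] turn 0.012 n 1 per [-0.0007 -0.0064  0.0175] 0.012
```

Emit:
drive_tool(motion=[[[0,-0.004,0.008],0,0.6],[[0,-0.002,0.007],0,0.6],[[0,0,0.003],0,0.6],[[0,0,0],0,0.6]])

```text
t: 13.9
position: [0.5522, -0.4135, 0.0364]
ee_rot: [-3.139, 0.033, 1.711]
ft_force: [-0.4, 0.2, -0.9]
opening: 0.0558
```

Emit:
drive_tool(motion=[[[0,0,0.001],0,0.6],[[0,0,0],0,-0.4],[[0,0,0],0,-0.45],[[0,0,0],0,-0.45],[[0,0,-0.01],0,-0.45],[[0,0,-0.03],0,-0.45],[[0,0,-0.03],0,-0.45],[[0,0,-0.04],0,-0.45],[[0,0,-0.04],0,-0.45],[[0,0,-0.03],0,-0.45],[[0,0,0],0,-0.45],[[0,0,0],0,-0.45]])

```text
t: 15.1
position: [0.5533, -0.407, 0.229]
ee_rot: [3.138, 0.037, 1.712]
ft_force: [-0.3, -0.6, -0.5]
opening: 0.0676
```

Run:
```python
from h import *
print(get_state()["opening"],get_state()["ee_rot"])
cap("wrist","w12")
plan([.61,-.2,.22],1.4)
```

```text
0.0676135115516073 [3.13844131 0.0369037  1.71173882]
pos [ 0.5537 -0.407   0.2292] yaw 1.712 total [0.1972 0.0848 0.0022] turn 0.312 n 5 per [0.0394 0.017  0.0004] 0.062
[[0.039, 0.017, 0.0], [0.04, 0.014, 0.0], [0.041, 0.012, 0.0], [0.042, 0.009, 0.0], [0.042, 0.007, 0.0]]
```

View pics/w12.png

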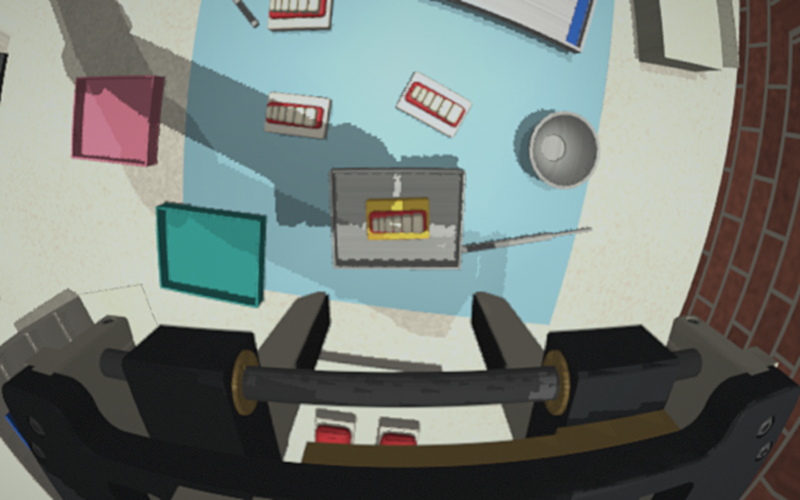

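Emit:
drive_tool(motion=[[[0.02,0.01,-0.003],0.06,-0.45],[[0.035,0.014,-0.003],0.06,-0.45],[[0.04,0.012,-0.003],0.06,-0.45],[[0.03,0.009,-0.003],0.06,-0.45],[[0.015,0.004,0],0.06,-0.45],[[0,0,0],0,-0.45],[[0,0,0],0,-0.45],[[0,0,0],0,-0.45]])

```text
t: 15.95
position: [0.5932, -0.2629, 0.2226]
ee_rot: [-3.133, 0.032, 1.398]
ft_force: [0.3, 0.9, -0.1]
opening: 0.0671
```

Run:
```python
from h import *
print(get_state()["opening"],get_state()["ee_rot"],get_state()["position"])
cap("wrist","w13")
```

```text
0.06711146347272828 [-3.13274909  0.03156456  1.39758009] [ 0.59321764 -0.26286623  0.22260404]
```

View pics/w13.png

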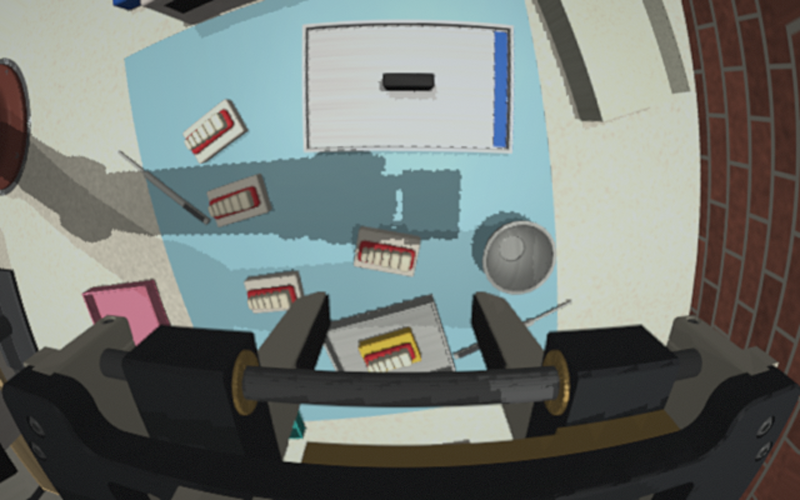

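Run:
```python
from m import *
c=ld("w13")
C=[b(c,u,v,.028) for u,v in((305,26),(513,27),(511,152),(304,151))];C=np.array(C)
print(np.linalg.norm(C[1]-C[0]),np.linalg.norm(C[2]-C[1]),C.mean(0))
print([np.arctan2(*(C[i]-C[j])[1::-1]).round(4) for i,j in((1,0),(2,3))])
P=b(c,382,76,.063);Q=b(c,435,77,.063);print("grip front? top mid",(P+Q)/2,np.linalg.norm(P-Q),np.arctan2(*(Q-P)[1::-1]))
m=C.mean(0);print("pred grip top",proj(c,[m[0],m[1],.063],True)*1.25)
for n,p,q in(("M1",(190,136),(238,115)),("M2",(211,206),(258,194)),("M3",(248,294),(298,292)),("M4",(358,253),(415,259))):
    P=b(c,*p,.032);Q=b(c,*q,.032);print(n,((P+Q)/2).round(4),np.arctan2(*(Q-P)[1::-1]).round(3),np.linalg.norm(Q-P).round(3))
crop(c,"w13c",230,10,420,130,4)
plan([.6165,-.1445,.13],1.395)
```

```text
0.18807126694234397 0.11795436229328633 [ 0.62002158 -0.14292977  0.028     ]
[np.float64(-0.1715), np.float64(-0.1739)]
grip front? top mid [ 0.61996954 -0.14028536  0.063     ] 0.042040019029627895 -0.18729870876550703
pred grip top [409.03302236  79.26630561]
M1 [ 0.4323 -0.1389  0.032 ] 0.098 0.057
M2 [ 0.4364 -0.2146  0.032 ] 0.016 0.054
M3 [ 0.4499 -0.3155  0.032 ] -0.101 0.056
M4 [ 0.5727 -0.2955  0.032 ] -0.28 0.054
pos [ 0.5929 -0.2636  0.2225] yaw 1.396 total [0.1242 0.0034 0.0885] turn 0.001 n 4 per [0.0311 0.0008 0.0221] 0.0
```

View pics/w13c.png

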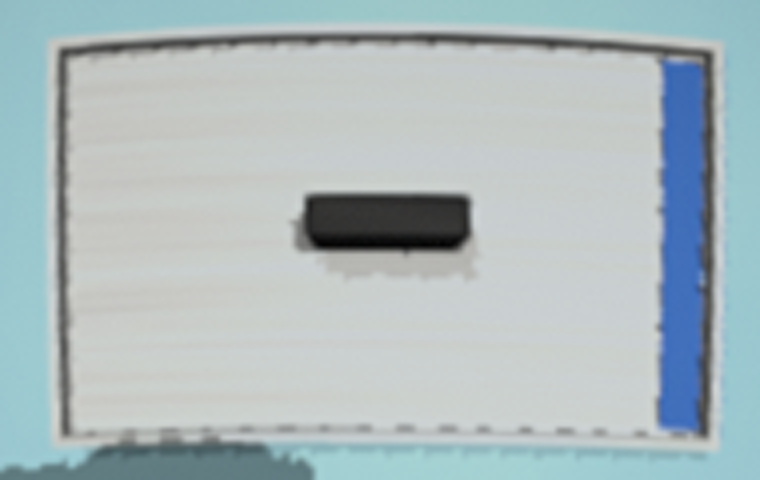

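Emit:
drive_tool(motion=[[[0.03,0.001,0.015],0,-0.4],[[0.035,0.001,0.025],0,-0.4],[[0.035,0.001,0.025],0,-0.4],[[0.02,0.001,0.02],0,-0.4],[[0.005,0,0.005],0,-0.4],[[0,0,0],0,-0.4],[[0,0,0],0,-0.4]])

```text
t: 16.7
position: [0.617, -0.1585, 0.1254]
ee_rot: [-3.136, 0.042, 1.376]
ft_force: [0.0, -0.4, 0.7]
opening: 0.0652
```

Run:
```python
from h import *
print(get_state()["opening"],get_state()["ee_rot"])
plan([.620,-.1425,.07],1.398)
cap("wrist","w14")
```

```text
0.06523062812007255 [-3.13616295  0.04153834  1.37587219]
pos [ 0.617  -0.1585  0.1254] yaw 1.376 total [0.0186 0.0001 0.0547] turn -0.022 n 2 per [0.0093 0.0001 0.0273] -0.011
[[0.009, 0.0, 0.027], [0.009, 0.0, 0.027]]
```

View pics/w14.png

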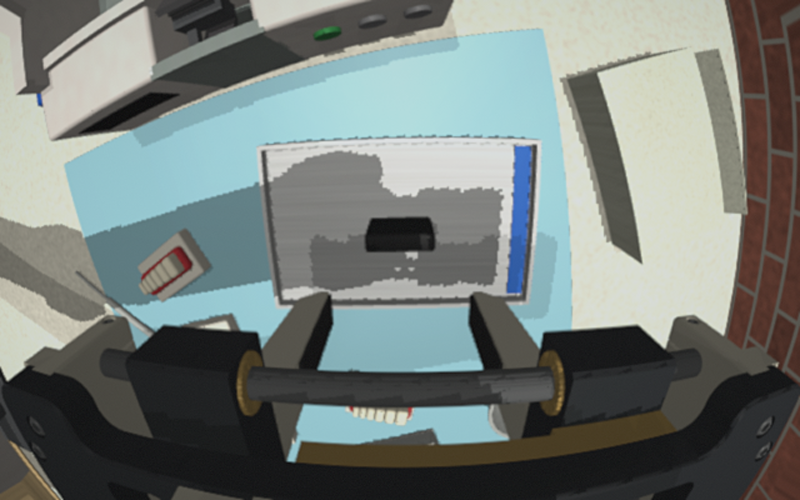

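Emit:
drive_tool(motion=[[[0.008,0,0.02],-0.01,-0.4],[[0.008,0,0.02],-0.01,-0.4],[[0.002,0,0.012],0,-0.4],[[0,0,0],0,-0.4],[[0,0,0],0,-0.4]])

```text
t: 17.25
position: [0.6232, -0.1543, 0.0779]
ee_rot: [3.134, 0.048, 1.382]
ft_force: [0.1, -0.2, -0.2]
opening: 0.0653
```

Run:
```python
from h import *
print(get_state()["opening"],get_state()["ee_rot"])
plan([.620,-.1425,.04],1.398)
cap("wrist","w15")
```

```text
0.06526101968354593 [3.13396199 0.04768309 1.38187181]
pos [ 0.6232 -0.1543  0.0779] yaw 1.382 total [ 0.0128 -0.0056  0.0373] turn -0.016 n 1 per [ 0.0128 -0.0056  0.0373] -0.016
```

View pics/w15.png

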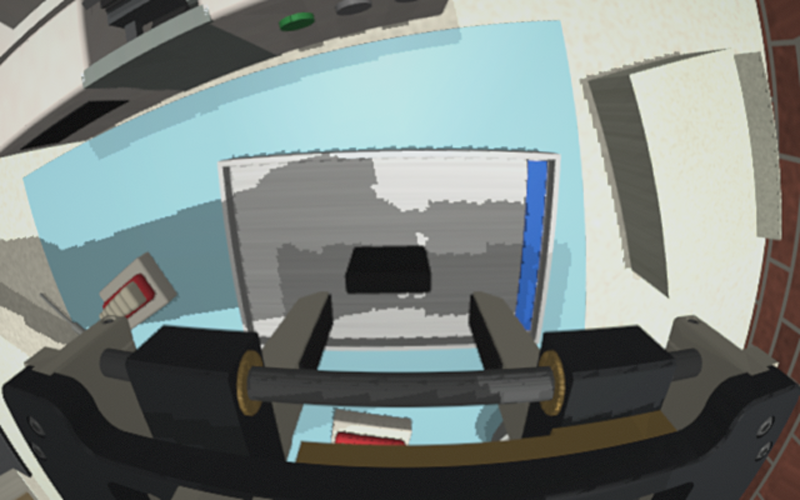

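Emit:
drive_tool(motion=[[[0.006,-0.003,0.006],-0.008,-0.4],[[0.006,-0.003,0.006],-0.008,-0.4],[[0.002,0,0.01],0,-0.4],[[0,0,0.01],0,-0.4],[[0,0,0],0,-0.4]])

```text
t: 17.8
position: [0.6204, -0.1406, 0.0448]
ee_rot: [3.131, 0.048, 1.398]
ft_force: [-1.1, -0.7, 0.4]
opening: 0.0653
```

Run:
```python
from h import *
print(get_state()["opening"],get_state()["ee_rot"])
plan([.620,-.1425,.04],1.398)
cap("wrist","w16",150,150,500,320,2.2)
```

```text
0.06532630132183816 [3.13128107 0.04823491 1.39836058]
pos [ 0.6204 -0.1406  0.0448] yaw 1.398 total [-0.0017 -0.0001  0.0049] turn 0.0 n 1 per [-0.0017 -0.0001  0.0049] 0.0
```

View pics/w16.png

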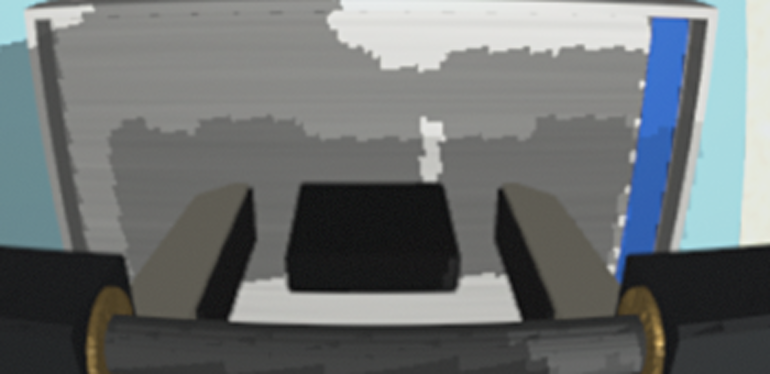

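Emit:
drive_tool(motion=[[[-0.001,0,0.006],0,-0.2],[[0,0,0.001],0,0.3],[[0,0,0],0,0.7],[[0,0,0],0,0.7],[[0,0,0],0,0.7],[[0,0,0],0,0.7]])

```text
t: 18.45
position: [0.6199, -0.1422, 0.0379]
ee_rot: [3.132, 0.048, 1.398]
ft_force: [0.0, 0.2, -1.4]
opening: 0.042
```

Emit:
drive_tool(motion=[[[0,0,-0.005],0,0.7],[[0,0,-0.01],0,0.7],[[0,0,-0.015],0,0.7],[[0,0,-0.01],0,0.7],[[0,0,0],0,0.7]])

```text
t: 18.95
position: [0.6183, -0.1402, 0.0786]
ee_rot: [3.136, 0.048, 1.398]
ft_force: [-0.1, 0.2, -6.9]
opening: 0.0417
```

Run:
```python
from h import *
print(get_state()["opening"],get_state()["ee_rot"],get_state()["position"])
cap("wrist","w17");cap("side","d17",230,100,390,230,5)
```

```text
0.041709810649349956 [3.13595275 0.0480662  1.39771203] [ 0.61830826 -0.140209    0.07859823]
```

View pics/w17.png

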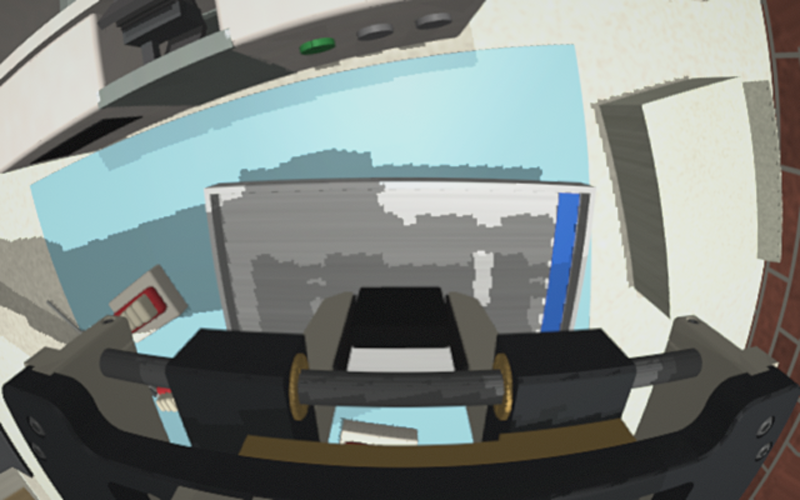

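View pics/d17.png

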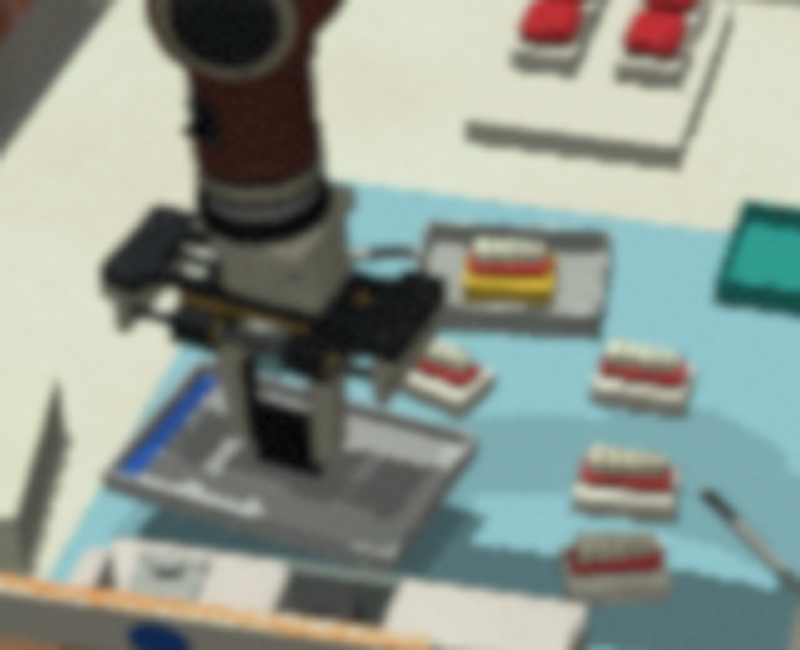

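Emit:
drive_tool(motion=[[[0,0,-0.02],0,0.7],[[0,0,-0.025],0,0.7],[[0,0,-0.03],0,0.7],[[0,0,-0.025],0,0.7],[[0,0,-0.01],0,0.7],[[0,0,0],0,0.7]])

```text
t: 19.65
position: [0.6136, -0.1348, 0.185]
ee_rot: [-3.131, 0.049, 1.398]
ft_force: [1.2, 0.5, -5.7]
opening: 0.0419
```

Run:
```python
from h import *
print(get_state()["opening"],get_state()["ee_rot"],get_state()["position"])
plan([.5388,.1226,.20],1.602)
```

```text
0.041930927238520016 [-3.13116175  0.04922749  1.39847922] [ 0.61361445 -0.13484183  0.18495362]
pos [ 0.6136 -0.1348  0.185 ] yaw 1.398 total [ 0.2398 -0.1181 -0.0256] turn -0.204 n 6 per [ 0.04   -0.0197 -0.0043] -0.034
[[0.04, -0.02, -0.004], [0.041, -0.018, -0.004], [0.041, -0.017, -0.004], [0.042, -0.016, -0.004], [0.042, -0.014, -0.004], [0.043, -0.013, -0.004]]
```

Emit:
drive_tool(motion=[[[0.012,-0.006,-0.004],-0.02,0.7],[[0.02,-0.01,-0.004],-0.02,0.7],[[0.025,-0.012,-0.004],-0.02,0.7],[[0.025,-0.012,-0.003],-0.02,0.7],[[0.025,-0.012,-0.003],-0.02,0.7],[[0.025,-0.011,-0.002],-0.02,0.7],[[0.025,-0.01,-0.002],-0.02,0.7],[[0.02,-0.008,0],-0.02,0.7],[[0.012,-0.006,0],-0.02,0.7],[[0,0,0],0,0.7]])

```text
t: 20.65
position: [0.5245, 0.0862, 0.1903]
ee_rot: [-3.096, 0.038, 1.612]
ft_force: [0.1, -0.4, -6.3]
opening: 0.0416
```

Run:
```python
from h import *
print(get_state()["opening"],get_state()["ee_rot"],get_state()["position"])
plan([.5388,.1226,.17],1.602)
cap("wrist","w18")
```

```text
0.041637383184704974 [-3.09558094  0.03758191  1.61208114] [0.52448687 0.08615896 0.1902976 ]
pos [0.5245 0.0862 0.1903] yaw 1.612 total [0.0366 0.0167 0.0182] turn 0.01 n 1 per [0.0366 0.0167 0.0182] 0.01
```

View pics/w18.png

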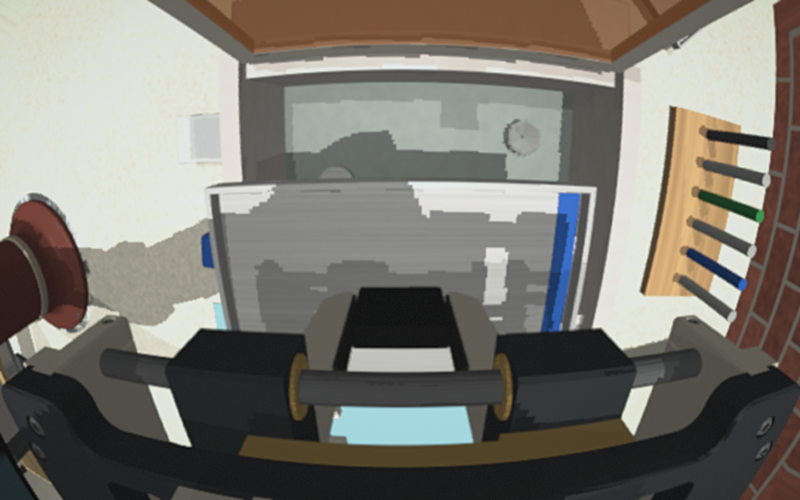

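Emit:
drive_tool(motion=[[[0.012,0.006,0],0.003,0.7],[[0.014,0.007,0.003],0.003,0.7],[[0.008,0.003,0.003],0,0.7],[[0,0,0],0,0.7],[[0,0,0],0,0.7]])

```text
t: 21.2
position: [0.5435, 0.1175, 0.1801]
ee_rot: [-3.097, 0.042, 1.596]
ft_force: [-0.1, -0.3, -5.4]
opening: 0.0416
```

Run:
```python
from h import *
print(get_state()["opening"],get_state()["ee_rot"],get_state()["qpos"])
plan([.5388,.1226,.14],1.602)
cap("wrist","w19")
```

```text
0.041553571183539625 [-3.09711908  0.042005    1.59587388] [-0.00364748  0.57367935 -0.4183344   1.7076488   0.29884548  0.97931465
 -0.52038221]
pos [0.5435 0.1175 0.1801] yaw 1.596 total [ 0.0069 -0.0027  0.0401] turn -0.006 n 1 per [ 0.0069 -0.0027  0.0401] -0.006
```

View pics/w19.png

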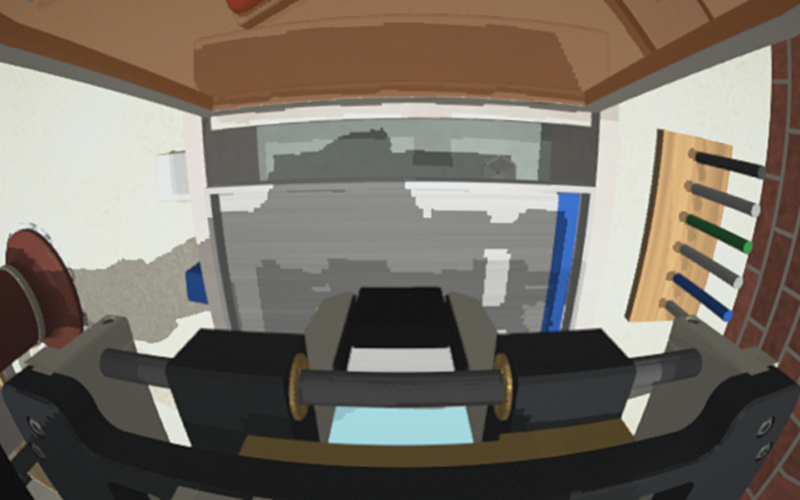

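Emit:
drive_tool(motion=[[[0,0.04,-0.01],0,0.7],[[0,0,0],0,0.7],[[0,0,0],0,0.7]])

```text
t: 21.55
position: [0.5793, 0.1157, 0.1854]
ee_rot: [-3.085, 0.047, 1.596]
ft_force: [-1.0, 0.4, -7.3]
opening: 0.0419
```

Emit:
drive_tool(motion=[[[0,-0.01,0],0,0.7],[[0,-0.01,0],0,0.7],[[0,-0.01,0],0,0.7],[[0,-0.01,0],0,0.7],[[0,0,0],0,0.7]])

```text
t: 22.05
position: [0.5339, 0.1129, 0.1884]
ee_rot: [-3.085, 0.049, 1.595]
ft_force: [-0.9, -0.5, -6.6]
opening: 0.0413
```

Emit:
drive_tool(motion=[[[0,0.01,0],0,0.7],[[0,0.01,0],0,0.7],[[0,0.01,0],0,0.7],[[0,0.01,0],0,0.7],[[0,0,0],0,0.7],[[0,-0.04,0],0,0.7],[[0,0,0],0,0.7],[[0,0,0],0,0.7]])

```text
t: 22.85
position: [0.5372, 0.1117, 0.1858]
ee_rot: [-3.083, 0.05, 1.593]
ft_force: [2.0, -0.6, -5.9]
opening: 0.0417
```

Run:
```python
from h import *
plan([.5415,.1226,.14],1.602)
```

```text
pos [0.5372 0.1117 0.1858] yaw 1.593 total [0.0131 0.0072 0.0449] turn -0.009 n 2 per [0.0065 0.0036 0.0224] -0.005
```

Emit:
drive_tool(motion=[[[0.006,0.003,0.008],-0.003,0.7],[[0.005,0.003,0.012],-0.003,0.7],[[0.002,0.001,0.012],-0.003,0.7],[[0,0,0.008],0,0.7],[[0,0,0],0,0.7]])

```text
t: 23.35
position: [0.5432, 0.1247, 0.1404]
ee_rot: [-3.082, 0.048, 1.602]
ft_force: [-0.8, -0.6, -6.5]
opening: 0.0417
```

Run:
```python
from h import *
print(get_state()["opening"],get_state()["ee_rot"])
plan([.5415,.1226,.10],1.602)
cap("wrist","w20");cap("scene","s20",270,90,430,220,5)
```

```text
0.04167745438821602 [-3.08155012  0.04803318  1.60241793]
pos [0.5432 0.1247 0.1404] yaw 1.602 total [-0.0001  0.0006  0.0405] turn 0.0 n 1 per [-0.0001  0.0006  0.0405] 0.0
```

View pics/w20.png

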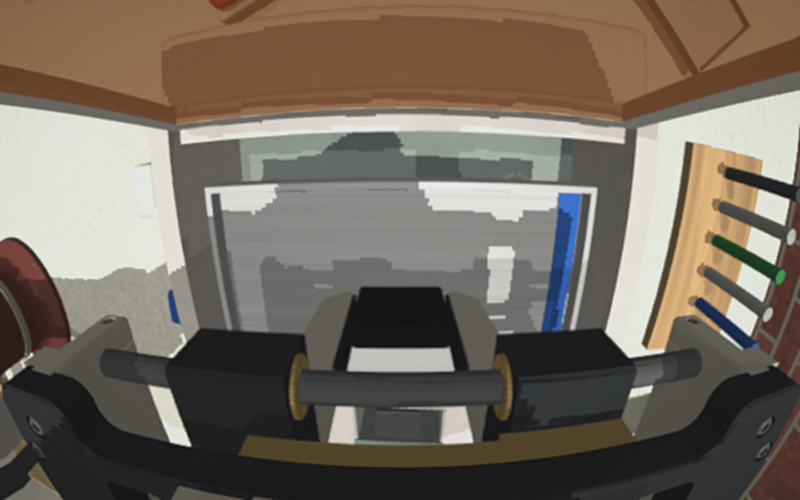

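View pics/s20.png

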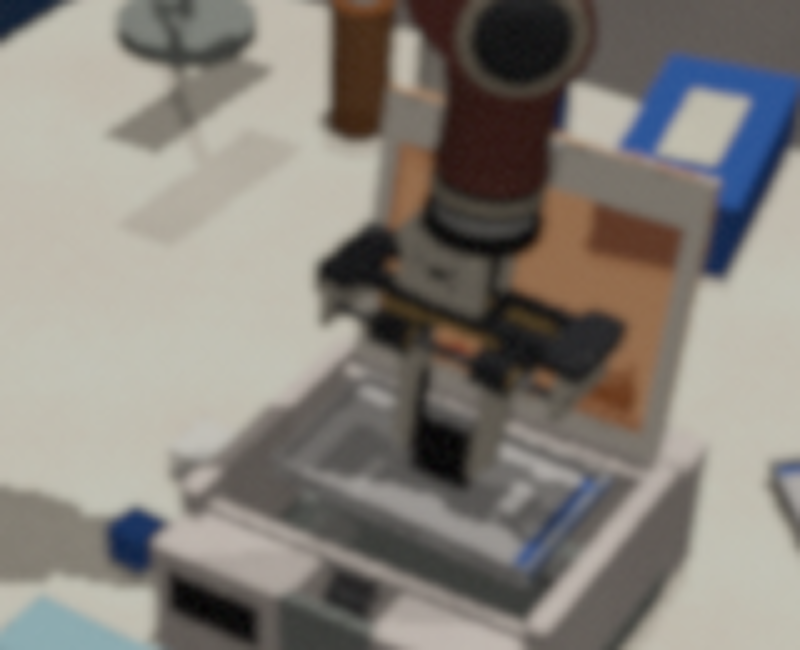

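Emit:
drive_tool(motion=[[[0,0,0.01],0,0.7],[[0,0,0.012],0,0.7],[[0,0,0.012],0,0.7],[[0,0,0.005],0,0.7],[[0,0,0],0,0.7]])

```text
t: 23.95
position: [0.5425, 0.1224, 0.1002]
ee_rot: [-3.086, 0.047, 1.601]
ft_force: [0.1, -0.7, -6.8]
opening: 0.0418
```

Run:
```python
from h import *
print(get_state()["opening"],get_state()["ee_rot"])
plan([.5415,.1226,.085],1.602)
```

```text
0.04183733069947017 [-3.08607831  0.04731285  1.60085835]
pos [0.5425 0.1224 0.1002] yaw 1.601 total [ 0.0009 -0.0001  0.0152] turn -0.001 n 1 per [ 0.0009 -0.0001  0.0152] -0.001
```

Emit:
drive_tool(motion=[[[0,0,0.006],0,0.7],[[0,0,0.005],0,0.7],[[0,0,0.003],0,0.7],[[0,0,0],0,0.7]])

```text
t: 24.35
position: [0.5418, 0.1231, 0.0887]
ee_rot: [-3.088, 0.047, 1.602]
ft_force: [-0.8, 0.9, -5.8]
opening: 0.0414
```

Emit:
drive_tool(motion=[[[0,0,0.003],0,0.7],[[0,0,0],0,0.7]])

```text
t: 24.55
position: [0.5415, 0.1232, 0.0879]
ee_rot: [-3.089, 0.047, 1.602]
ft_force: [-1.1, -0.9, -4.6]
opening: 0.0421
```

Emit:
drive_tool(motion=[[[0,0,0.003],0,0.7],[[0,0,0.001],0,0.7]])

```text
t: 24.75
position: [0.5408, 0.1233, 0.0865]
ee_rot: [-3.09, 0.048, 1.602]
ft_force: [-4.5, -1.3, 3.5]
opening: 0.0421
```

Emit:
drive_tool(motion=[[[0,0,0.003],0,0.7],[[0,0,0.001],0,0.7]])

```text
t: 24.95
position: [0.5402, 0.1235, 0.0855]
ee_rot: [-3.091, 0.049, 1.603]
ft_force: [-3.6, -1.3, 2.1]
opening: 0.0421
```

Run:
```python
from h import *
cap("wrist","w21");cap("scene","s21",270,90,430,220,5);cap("side","d21",200,160,360,290,5)
```

```text
(no output)
```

View pics/w21.png

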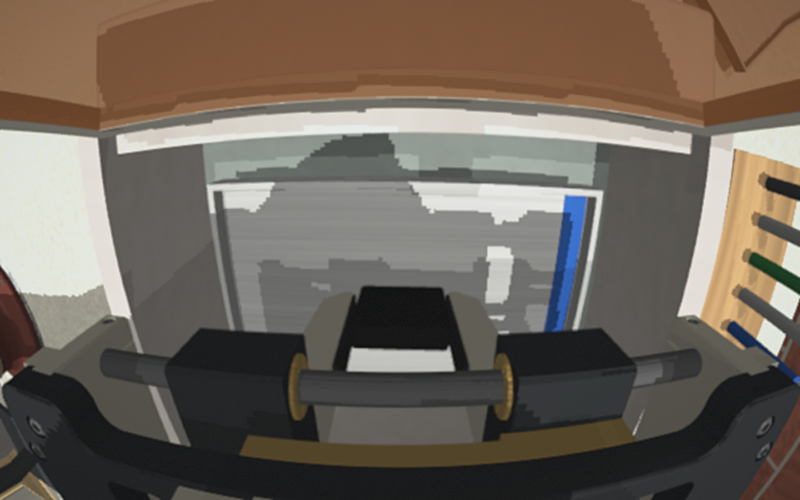

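View pics/s21.png

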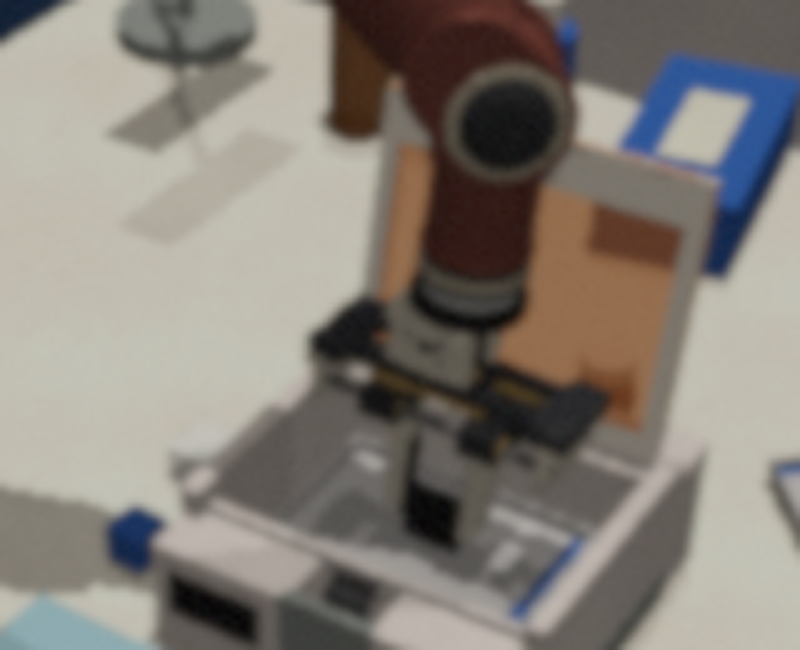

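Emit:
drive_tool(motion=[[[0,-0.002,0.002],0,0.7],[[0,0,0.003],0,0.7],[[0,0,0],0,0.7]])

```text
t: 25.4
position: [0.5394, 0.1237, 0.0843]
ee_rot: [-3.096, 0.05, 1.602]
ft_force: [-2.1, -0.7, -1.6]
opening: 0.0422
```

Emit:
drive_tool(motion=[[[0,0,0.003],0,0.7],[[0,0,0.003],0,0.7],[[0,0,0],0,0.7]])

```text
t: 25.7
position: [0.5391, 0.1237, 0.0837]
ee_rot: [-3.099, 0.052, 1.603]
ft_force: [-1.2, -1.0, -3.6]
opening: 0.0423
```

Emit:
drive_tool(motion=[[[0,0,0.005],0,0.7],[[0,0,0.005],0,0.7],[[0,0,0.005],0,0.7]])

```text
t: 26.0
position: [0.5389, 0.1237, 0.0825]
ee_rot: [-3.103, 0.058, 1.603]
ft_force: [-10.4, -3.0, 34.0]
opening: 0.0424
```

Emit:
drive_tool(motion=[[[0,0,0.006],0,0.7],[[0,0,0.006],0,0.7],[[0,0,0.006],0,0.7]])

```text
t: 26.3
position: [0.5389, 0.1238, 0.0823]
ee_rot: [-3.11, 0.065, 1.603]
ft_force: [-13.5, -3.0, 36.7]
opening: 0.0421
```

Emit:
drive_tool(motion=[[[0,0,-0.002],0,0.7],[[0,0,0],0,0.04],[[0,0,0],0,0.02],[[0,0,0],0,-0.1],[[0,0,0],0,-0.1],[[0,0,0],0,-0.1]])

```text
t: 26.9
position: [0.5426, 0.1249, 0.0837]
ee_rot: [-3.117, 0.062, 1.602]
ft_force: [0.2, 0.2, 0.0]
opening: 0.051
```

Emit:
drive_tool(motion=[[[0,0,0],0,-0.4],[[0,0,-0.02],0,-0.4],[[0,0,-0.03],0,-0.4],[[-0.02,0,-0.03],0,-0.4],[[-0.04,0,-0.03],0,-0.4],[[-0.04,0,-0.02],0,-0.4],[[-0.02,0,0],0,-0.4],[[0,0,0],0,-0.4],[[0,0,0],0,-0.4]])

```text
t: 27.8
position: [0.551, 0.0117, 0.2239]
ee_rot: [-3.116, 0.061, 1.606]
ft_force: [-0.1, 0.1, -0.0]
opening: 0.0653
```

Run:
```python
from h import *
print(get_state()["opening"],get_state()["ee_rot"],get_state()["position"])
cap("wrist","w22");cap("scene","s22",270,90,430,220,5)
```

```text
0.06525040286133596 [-3.11626028  0.06116368  1.60576448] [0.55096661 0.01169897 0.2239013 ]
```

View pics/w22.png

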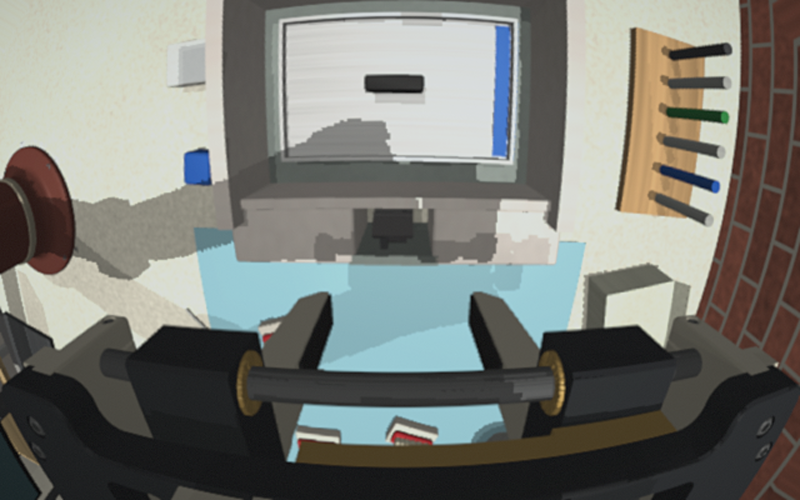

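View pics/s22.png

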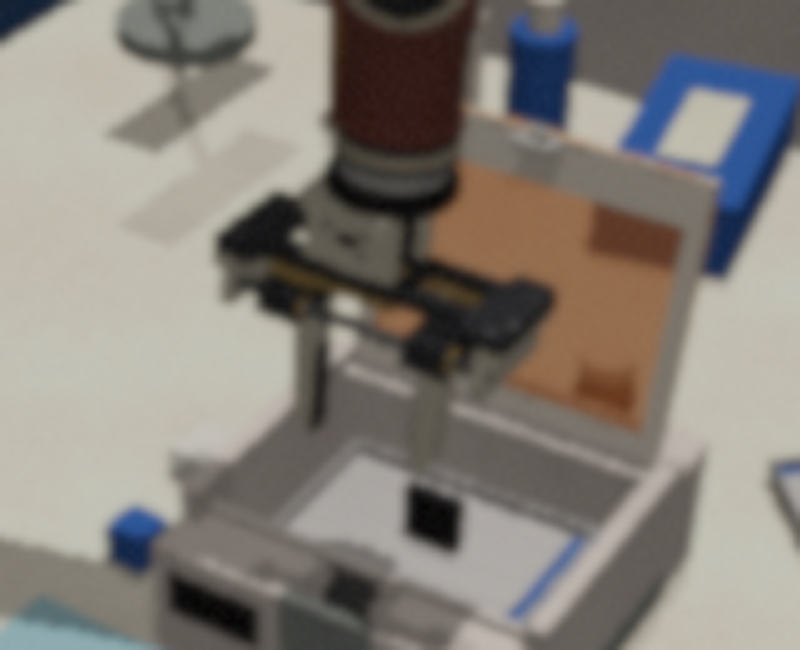

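Measure whether it seated: fit its pose (incl. height) from rim corners.

Run:
```python
from m import *
c=ld("w22");crop(c,"w22c",200,0,440,160,3.3)
C=np.array([b(c,u,v,.066) for u,v in((281,19),(519,14),(518,163),(281,161))])
print(C.round(4).tolist(),np.linalg.norm(C[1]-C[0]),np.linalg.norm(C[2]-C[3]),np.linalg.norm(C[2]-C[1]),np.linalg.norm(C[0]-C[3]),C.mean(0))
print([np.arctan2(*(C[i]-C[j])[1::-1]).round(4) for i,j in((1,0),(2,3))])
P=b(c,365,78,.101);Q=b(c,424,77,.101);print((P+Q)/2,np.linalg.norm(P-Q))
```

```text
[[0.4449, 0.1822, 0.066], [0.636, 0.1917, 0.066], [0.6419, 0.0675, 0.066], [0.4464, 0.062, 0.066]] 0.19131365925798308 0.19552131292145855 0.12435922632504244 0.12019549994417181 [0.54231262 0.12587224 0.066     ]
[np.float64(0.0499), np.float64(0.0282)]
[0.54028169 0.12718225 0.101     ] 0.04088630317493582
```

View pics/w22c.png

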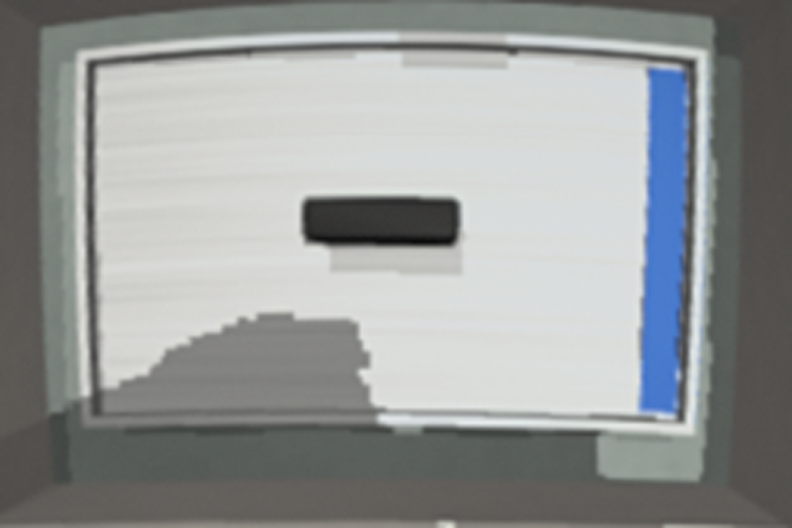

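Emit:
drive_tool(motion=[[[0.015,-0.005,0.01],0,-0.4],[[0.015,-0.005,0.01],0,-0.4],[[0,0,0],0,-0.4],[[0,0,0],0,-0.4],[[0,0,0],0,-0.4]])

```text
t: 28.4
position: [0.5376, 0.0482, 0.1992]
ee_rot: [-3.111, 0.058, 1.619]
ft_force: [0.5, 1.2, -0.6]
opening: 0.0652
```

Run:
```python
from h import *
print(get_state()["ee_rot"],get_state()["position"])
c=cap("wrist","w23")
crop(c,"w23c",200,0,440,190,3.3)
S=cap("scene","s23",290,130,410,220,6.6)
```

```text
[-3.11088899  0.05829864  1.61909722] [0.53760483 0.04823958 0.19920191]
```

View pics/w23c.png

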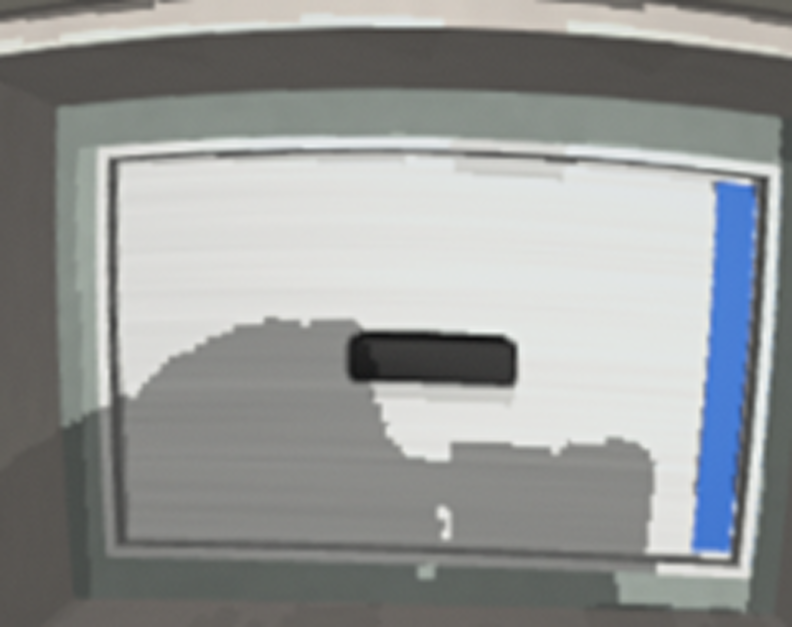

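View pics/s23.png

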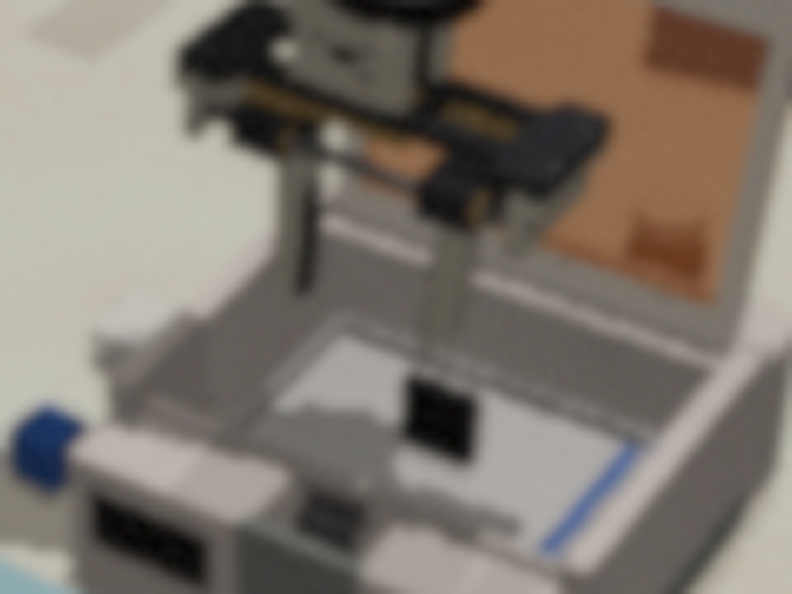

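```bash
cat > cfit.py <<'E'
from m import *
from scipy.optimize import least_squares
def cfit(c,rim,grip=None,rz=-.017,x0=(.539,.1226,.08,0,0,.03),box=None):
    from scipy.spatial.transform import Rotation as R
    L=[];V=[]
    for s,v in zip(((-1,1),(1,1),(1,-1),(-1,-1)),rim): L.append((s[0]*.095,s[1]*.06,rz));V.append(v)
    if grip:
        for s,v in zip(((-1,1),(1,1),(1,-1),(-1,-1)),grip): L.append((s[0]*.021,s[1]*.006,.021));V.append(v)
    def f(p):
        M=R.from_euler("xyz",p[3:]).as_matrix()
        return np.concatenate([proj(c,M@l+p[:3],True)-v for l,v in zip(L,V)])
    r=least_squares(f,x0);print(r.x.round(4),"res",r.fun.round(1));return r.x
E
python3 - <<'E'
from cfit import *
t=lambda P:[((u+.5)/3.3-.5+200,(v+.5)/3.3-.5) for u,v in P]
cfit(ld("w23"),t([(98,150),(781,170),(746,577),(106,557)]),t([(350,334),(516,338),(516,384),(350,381)]))
cfit(ld("w22"),t([(78,55),(710,50),(695,433),(85,427)]),t([(303,199),(459,199),(459,243),(303,243)]))
# before grasp, sanity
t2=lambda P:[((u+.5)/4-.5+230,(v+.5)/4-.5+10) for u,v in P]
cfit(ld("w13"),t2([(50,43),(721,42),(715,443),(55,440)]),t2([(305,196),(469,196),(467,247),(310,247)]),x0=(.62,-.1425,.042,0,0,-.17))
# box floor corners
c=ld("w23");print([b(c,*p,.03,3.3) for p in()])
f=t([(57,108),(783,118)]);print([back(c,*p,.03,True) for p in f], b2w(-.12,.083),b2w(.12,.083))
E
```

```text
[ 0.5402  0.1241  0.0833 -0.0086 -0.0051  0.024 ] res [ 0.9 -0.4 -1.4 -0.4  0.2  0.1  0.3 -0.2 -1.3 -0.4  1.7 -0.   1.1  1.
 -1.5  0.3]
[ 0.5405  0.1233  0.084   0.0287 -0.0139  0.0271] res [ 0.2 -0.5 -0.6  0.1 -0.2  0.3  0.8  0.1 -1.  -0.1  1.  -0.2  0.8  0.1
 -0.9  0.1]
[ 0.6194 -0.1428  0.0406  0.0537 -0.0023 -0.1707] res [ 0.1 -0.7 -0.2 -0.1 -1.   0.5  1.3  1.  -0.5  0.3  0.7  0.4  1.2 -0.7
 -1.7 -0.8]
[]
[array([0.41640235, 0.20194229, 0.03      ]), array([0.64737857, 0.20983533, 0.03      ])] [0.41583539 0.2007411 ] [0.65567378 0.20954712]
```

Run:
```python
from h import *
plan([.540,.1235,.125],1.6)
```

```text
pos [0.5379 0.0476 0.1994] yaw 1.618 total [0.0799 0.0077 0.0697] turn 0.018 n 3 per [0.0266 0.0026 0.0232] 0.006
```

Emit:
drive_tool(motion=[[[0.02,0.002,0.01],0,1],[[0.025,0.002,0.02],0,1],[[0.025,0.002,0.02],0,1],[[0.01,0.001,0.015],0,1],[[0,0,0],0,1],[[0,0,0],0,1],[[0,0,0],0,1]])

```text
t: 29.2
position: [0.5456, 0.1201, 0.1311]
ee_rot: [-3.122, 0.061, 1.605]
ft_force: [0.4, 0.9, 0.1]
opening: 0.0142
```

Run:
```python
from h import *
print(get_state()["opening"],get_state()["ee_rot"])
plan([.540,.1235,.112],1.6)
```

```text
0.014171081933823446 [-3.12154729  0.06111374  1.60529447]
pos [0.5456 0.1201 0.1311] yaw 1.605 total [ 0.0047 -0.0051  0.0189] turn 0.005 n 1 per [ 0.0047 -0.0051  0.0189] 0.005
```

Emit:
drive_tool(motion=[[[0.004,-0.004,0.006],0,1],[[0,0,0.006],0,1],[[0,0,0.004],0,1],[[0,0,0],0,1]])

```text
t: 29.6
position: [0.5424, 0.1205, 0.1159]
ee_rot: [-3.126, 0.062, 1.6]
ft_force: [-0.3, -0.4, -0.5]
opening: 0.0006
```

Emit:
drive_tool(motion=[[[0,0,0.002],0,1],[[0,0,0.001],0,1]])

```text
t: 29.8
position: [0.5425, 0.1201, 0.1128]
ee_rot: [-3.126, 0.062, 1.6]
ft_force: [-0.4, -0.1, -0.6]
opening: 0.0005
```

Emit:
drive_tool(motion=[[[0,0,0.002],0,1],[[0,0,0.001],0,1]])

```text
t: 30.0
position: [0.5426, 0.12, 0.1099]
ee_rot: [-3.126, 0.062, 1.6]
ft_force: [0.4, 0.3, 5.2]
opening: 0.0003
```

Emit:
drive_tool(motion=[[[0,0,0.003],0,1],[[0,0,0.003],0,1]])

```text
t: 30.2
position: [0.5427, 0.1201, 0.1095]
ee_rot: [-3.128, 0.064, 1.6]
ft_force: [-6.8, -2.4, 21.7]
opening: 0.0007
```

Emit:
drive_tool(motion=[[[0,0,-0.01],0,-0.3],[[-0.02,0,-0.03],0,-0.3],[[-0.03,0,-0.03],0,-0.3],[[-0.04,0,-0.03],0,-0.3],[[-0.03,0,-0.01],0,-0.3],[[0,0,0],0,-0.3],[[0,0,0],0,-0.3]])

```text
t: 30.9
position: [0.549, 0.0064, 0.2335]
ee_rot: [-3.133, 0.063, 1.604]
ft_force: [-0.2, -0.2, -0.6]
opening: 0.0519
```

Run:
```python
from h import *
print(get_state()["ee_rot"],get_state()["position"])
c=cap("wrist","w24");crop(c,"w24c",200,0,440,180,3.3)
```

```text
[-3.13268089  0.06258232  1.6043532 ] [0.54902548 0.00642043 0.23345679]
```

View pics/w24c.png

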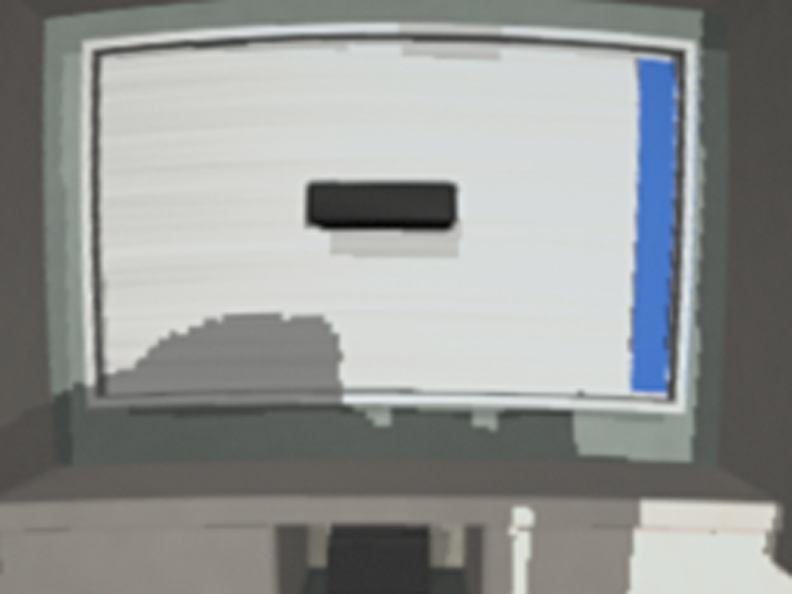

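Run:
```python
from cfit import *
t=lambda P:[((u+.5)/3.3-.5+200,(v+.5)/3.3-.5) for u,v in P]
cfit(ld("w24"),t([(81,44),(699,40),(683,412),(88,408)]),t([(305,182),(457,182),(457,229),(307,229)]))
plan([.44,-.25,.24],1.6)
```

```text
[ 0.5402  0.1231  0.085   0.0399 -0.009   0.027 ] res [ 0.1 -0.6 -0.8  0.3  0.2  0.1  0.7  0.1 -0.8  0.6  1.   0.6  0.8 -0.5
 -1.3 -0.5]
pos [0.549  0.0061 0.2332] yaw 1.605 total [-0.2522 -0.1175  0.0103] turn 0.005 n 7 per [-0.036  -0.0168  0.0015] 0.001
```

Emit:
drive_tool(motion=[[[-0.03,-0.012,0],0,-0.5],[[-0.04,-0.018,0],0,-0.5],[[-0.045,-0.02,0],0,-0.5],[[-0.045,-0.02,0],0,-0.5],[[-0.04,-0.018,0],0,-0.5],[[-0.02,-0.01,0],0,-0.5],[[0,0,0],0,-0.5],[[0,0,0],0,-0.5],[[0,0,0],0,-0.5]])

```text
t: 31.85
position: [0.4596, -0.2053, 0.239]
ee_rot: [-3.122, 0.047, 1.638]
ft_force: [0.2, 1.2, 0.7]
opening: 0.0696
```

Run:
```python
from h import *
print(get_state()["ee_rot"],get_state()["position"])
c=cap("wrist","w25")
```

```text
[-3.12211425  0.04693815  1.63750854] [ 0.45960943 -0.20531019  0.23901619]
```

View pics/w25.png

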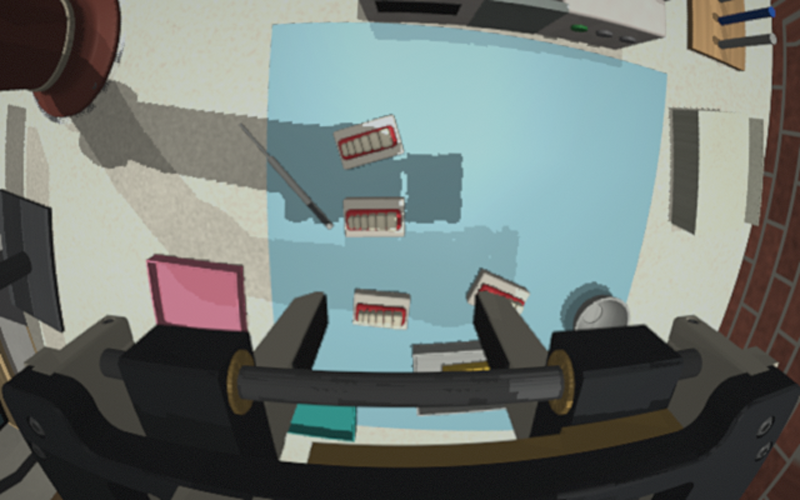

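Run:
```python
from h import *
c=ld("w25");crop(c,"w25c",250,80,350,200,6.5)
```

```text
(no output)
```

View pics/w25c.png

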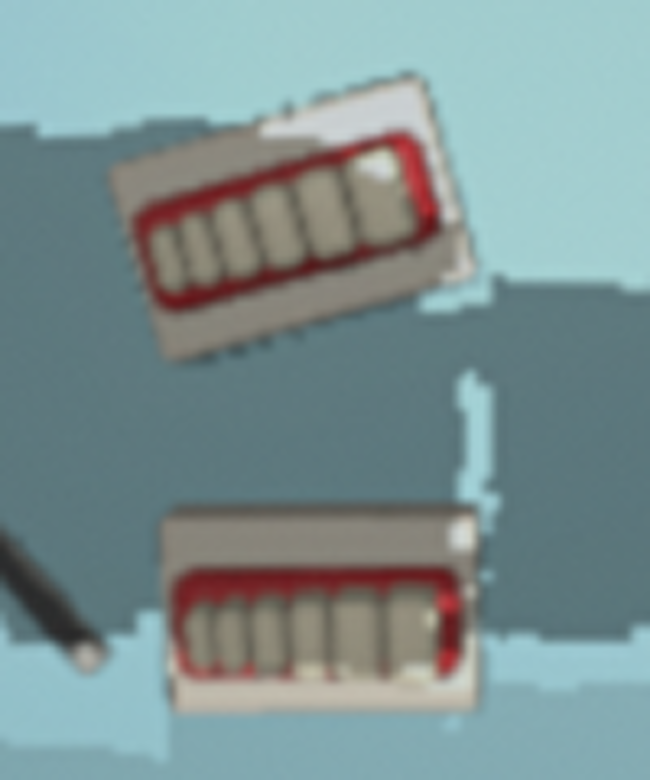

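```bash
cat >> m.py <<'E'
def mfit(c,P,x0,y0,s,z=.014):
    C=np.array([back(c,(u+.5)/s-.5+x0,(v+.5)/s-.5+y0,z,True) for u,v in P])
    a=np.arctan2(*((C[1]-C[0])+(C[2]-C[3]))[1::-1]);m=C.mean(0)
    print("ctr",m[:2].round(4),"yaw",a.round(3),"len",np.linalg.norm(C[1]-C[0]).round(3),np.linalg.norm(C[2]-C[1]).round(3),"tool yaw",(a+np.pi/2).round(3));return m,a
E
python3 - <<'E'
from m import *
c=ld("w25")
m,a=mfit(c,[(110,165),(418,75),(475,272),(168,360)],250,80,6.5)
mfit(c,[(163,515),(478,510),(478,712),(172,712)],250,80,6.5)
plan([m[0],m[1],.10],a+np.pi/2)
E
```

```text
ctr [ 0.4201 -0.1413] yaw 0.337 len 0.06 0.039 tool yaw 1.907
ctr [ 0.4298 -0.2176] yaw 0.076 len 0.061 0.04 tool yaw 1.647
pos [ 0.4598 -0.2047  0.2391] yaw 1.639 total [ 0.0723 -0.0327  0.1365] turn -0.269 n 4 per [ 0.0181 -0.0082  0.0341] -0.067
[[0.018, -0.008, 0.034], [0.019, -0.007, 0.034], [0.019, -0.006, 0.034], [0.019, -0.004, 0.034]]
```

Emit:
drive_tool(motion=[[[0.012,-0.006,0.015],-0.05,-0.6],[[0.017,-0.008,0.03],-0.06,-0.6],[[0.017,-0.008,0.03],-0.06,-0.6],[[0.012,-0.006,0.03],-0.05,-0.6],[[0.006,-0.002,0.015],-0.03,-0.6],[[0,0,0],0,-0.6],[[0,0,0],0,-0.6]])

```text
t: 32.6
position: [0.4247, -0.1374, 0.1147]
ee_rot: [-3.122, 0.038, 1.923]
ft_force: [0.2, -0.4, 0.0]
opening: 0.0746
```

Run:
```python
from m import *
print(get_state()["ee_rot"])
plan([.4201,-.1413,.06],1.907)
cap("wrist","w26")
```

```text
[-3.12225255  0.03825448  1.92250215]
pos [ 0.4247 -0.1374  0.1147] yaw 1.923 total [ 0.0001 -0.0046  0.0548] turn 0.016 n 2 per [ 0.     -0.0023  0.0274] 0.008
```

View pics/w26.png

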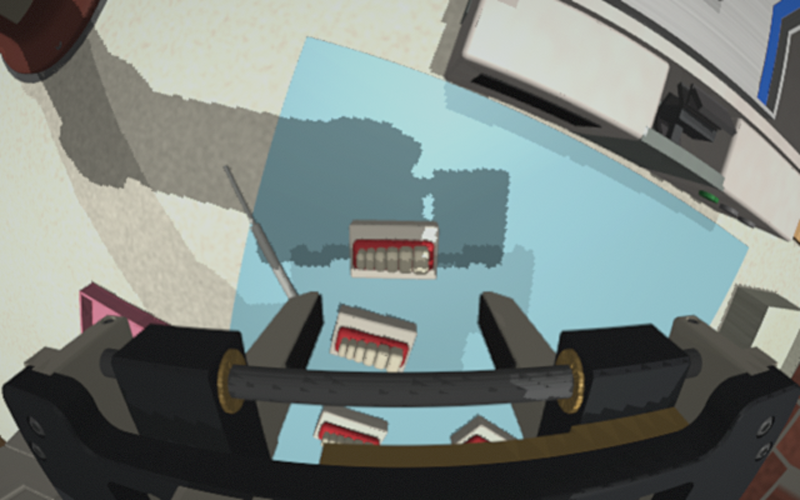

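Emit:
drive_tool(motion=[[[0.001,-0.002,0.02],0.008,-0.6],[[0,-0.002,0.02],0.008,-0.6],[[0,0,0.015],0,-0.6],[[0,0,0],0,-0.6],[[0,0,0],0,-0.6]])

```text
t: 33.15
position: [0.4294, -0.1417, 0.064]
ee_rot: [-3.138, 0.048, 1.902]
ft_force: [0.3, -0.8, 1.1]
opening: 0.0746
```

Run:
```python
from m import *
print(get_state()["ee_rot"])
plan([.4201,-.1413,.0285],1.907)
cap("wrist","w27",150,150,500,320,2.2)
```

```text
[-3.13832978  0.04836355  1.90241515]
pos [ 0.4294 -0.1417  0.064 ] yaw 1.902 total [ 0.0051 -0.0086  0.0353] turn -0.005 n 1 per [ 0.0051 -0.0086  0.0353] -0.005
```

View pics/w27.png

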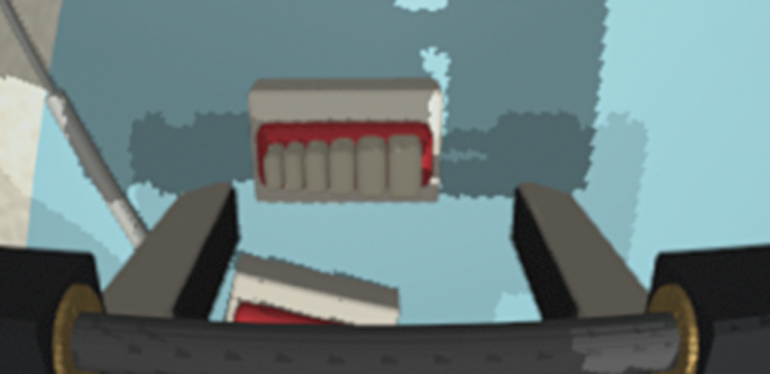

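Emit:
drive_tool(motion=[[[0.002,-0.005,0.008],-0.003,-0.6],[[0.002,-0.004,0.012],0,-0.6],[[0,0,0.01],0,-0.6],[[0,0,0.005],0,-0.6],[[0,0,0],0,-0.6]])

```text
t: 33.7
position: [0.4255, -0.1439, 0.0323]
ee_rot: [3.134, 0.055, 1.903]
ft_force: [-0.1, -0.3, -0.1]
opening: 0.0743
```

Run:
```python
from m import *
print(get_state()["ee_rot"])
plan([.4201,-.1413,.0285],1.907)
cap("wrist","w28",150,150,500,320,2.2)
```

```text
[3.13381738 0.05522619 1.90318517]
pos [ 0.4255 -0.1439  0.0323] yaw 1.903 total [ 0.0045 -0.0042  0.0035] turn -0.004 n 1 per [ 0.0045 -0.0042  0.0035] -0.004
```

View pics/w28.png

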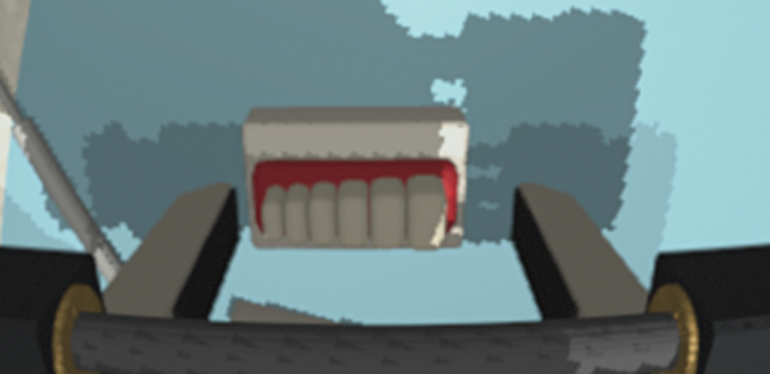

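Emit:
drive_tool(motion=[[[0.004,-0.004,0.001],-0.003,-0.6],[[0.001,0,0.003],0,-0.5],[[0,0,0],0,0.5],[[0,0,0],0,0.5],[[0,0,0],0,0.6],[[0,0,0],0,0.6],[[0,0,0],0,0.6]])

```text
t: 34.45
position: [0.4209, -0.1405, 0.0289]
ee_rot: [3.132, 0.056, 1.906]
ft_force: [0.2, 0.0, -0.6]
opening: 0.0554
```

Run:
```python
from m import *
print(get_state()["ee_rot"],get_state()["position"])
cap("wrist","w29",150,150,500,320,2.2)
```

```text
[3.13160166 0.05642927 1.90633764] [ 0.4208537  -0.14047172  0.02885946]
```

View pics/w29.png

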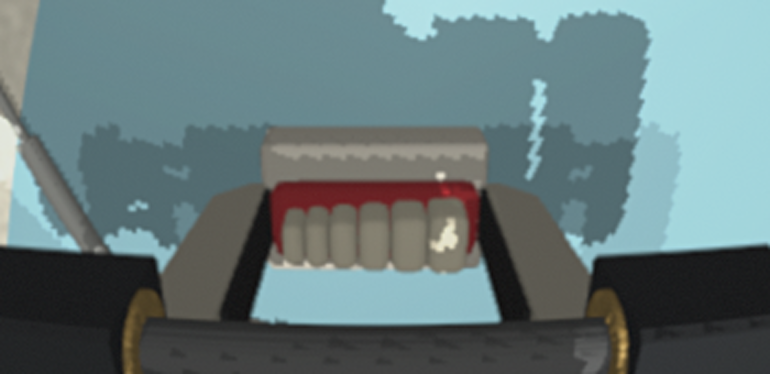

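Emit:
drive_tool(motion=[[[0,0,-0.01],0,0.6],[[0,0,-0.02],0,0.6],[[0,0,-0.03],0,0.6],[[0,0,-0.035],0,0.6],[[0,0,-0.035],0,0.6],[[0,0,-0.03],0,0.6],[[0,0,-0.01],0,0.6],[[0,0,0],0,0.6]])

```text
t: 35.3
position: [0.4143, -0.1306, 0.209]
ee_rot: [3.134, 0.057, 1.908]
ft_force: [-1.5, 0.3, -0.8]
opening: 0.0552
```

```bash
cat >> h.py <<'E'
CAR=[.540,.123,.028]
def slot(x,y):
    a=CAR[2];return [CAR[0]+np.cos(a)*x-np.sin(a)*y,CAR[1]+np.sin(a)*x+np.cos(a)*y]
E
python3 - <<'E'
from m import *
s=get_state();print(s["ee_rot"],s["opening"],slot(-.05,.031))
plan(slot(-.05,.031)+[.2],1.6)
E
```

```text
[3.13372341 0.0565798  1.9080827 ] 0.05524111597417562 [np.float64(0.48915171213372094), np.float64(0.1525880317200724)]
pos [ 0.4143 -0.1306  0.209 ] yaw 1.908 total [ 0.2426  0.1644 -0.0034] turn 0.308 n 7 per [ 0.0347  0.0235 -0.0005] 0.044
[[0.035, 0.023, -0.0], [0.036, 0.022, -0.0], [0.037, 0.02, -0.0], [0.037, 0.019, -0.0], [0.038, 0.017, -0.0], [0.039, 0.015, -0.0], [0.04, 0.014, -0.0]]
```

Emit:
drive_tool(motion=[[[0.018,0.012,0],0.03,0.6],[[0.03,0.018,0],0.035,0.6],[[0.035,0.019,0],0.04,0.6],[[0.035,0.018,0],0.04,0.6],[[0.035,0.016,0],0.04,0.6],[[0.03,0.014,0],0.04,0.6],[[0.025,0.012,0],0.04,0.6],[[0.015,0.005,0],0.02,0.6],[[0,0,0],0,0.6],[[0,0,0],0,0.6]])

```text
t: 36.3
position: [0.4748, 0.1169, 0.1915]
ee_rot: [3.133, 0.056, 1.607]
ft_force: [-0.5, -1.2, -0.5]
opening: 0.0562
```

Run:
```python
from m import *
s=get_state();print(s["ee_rot"],s["opening"])
plan(slot(-.05,.031)+[.13],1.6)
```

```text
[3.13255483 0.05559189 1.6071261 ] 0.056189662572879655
pos [0.4748 0.1169 0.1915] yaw 1.607 total [0.0385 0.0151 0.0596] turn 0.007 n 2 per [0.0192 0.0076 0.0298] 0.004
```

Emit:
drive_tool(motion=[[[0.012,0.005,0.005],0,0.6],[[0.014,0.005,0.015],0,0.6],[[0.01,0.004,0.02],0,0.6],[[0.003,0.001,0.018],0,0.6],[[0,0,0],0,0.6],[[0,0,0],0,0.6]])

```text
t: 36.9
position: [0.4902, 0.1495, 0.1283]
ee_rot: [3.133, 0.058, 1.598]
ft_force: [0.8, 1.4, -1.0]
opening: 0.0559
```

Run:
```python
from m import *
s=get_state();print(s["ee_rot"],s["opening"])
plan(slot(-.05,.031)+[.1],1.6)
cap("wrist","w30")
```

```text
[3.13318046 0.05815609 1.59808795] 0.05590099306884203
pos [0.4902 0.1495 0.1283] yaw 1.598 total [ 0.0048 -0.0012  0.0281] turn -0.002 n 1 per [ 0.0048 -0.0012  0.0281] -0.002
```

View pics/w30.png

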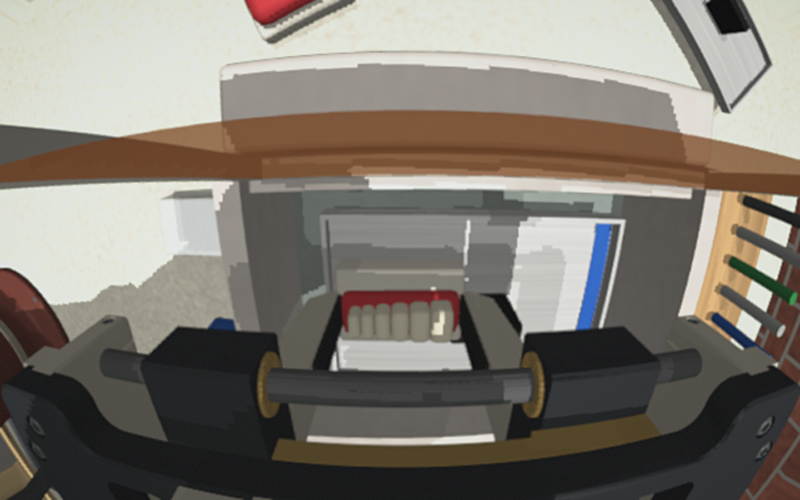

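Emit:
drive_tool(motion=[[[0.002,-0.001,0.01],0,0.6],[[0.002,0,0.012],0,0.6],[[0,0,0.01],0,0.6],[[0,0,0.004],0,0.6],[[0,0,0],0,0.6]])

```text
t: 37.45
position: [0.4903, 0.1501, 0.091]
ee_rot: [3.13, 0.058, 1.595]
ft_force: [-0.4, 0.4, -0.6]
opening: 0.0558
```

Run:
```python
from m import *
s=get_state();print(s["ee_rot"],s["opening"])
plan(slot(-.05,.031)+[.0885],1.6)
```

```text
[3.13006529 0.05848491 1.59525748] 0.05581997350423114
pos [0.4903 0.1501 0.091 ] yaw 1.595 total [ 0.0026 -0.0011  0.0023] turn -0.005 n 1 per [ 0.0026 -0.0011  0.0023] -0.005
```

Emit:
drive_tool(motion=[[[0.002,-0.001,0.002],0,0.6],[[0,0,0.001],0,0.6],[[0,0,0],0,-0.4],[[0,0,0],0,-0.42],[[0,0,0],0,-0.42],[[-0.001,0,-0.01],0,-0.42],[[-0.002,0,-0.025],0,-0.42],[[-0.01,0,-0.03],0,-0.42],[[-0.03,0,-0.03],0,-0.42],[[-0.04,0,-0.03],0,-0.42],[[-0.04,0,-0.02],0,-0.42],[[-0.02,0,0],0,-0.42]])

```text
t: 38.65
position: [0.4926, 0.0185, 0.2519]
ee_rot: [3.123, 0.056, 1.606]
ft_force: [1.6, -0.6, 0.2]
opening: 0.0661
```

Emit:
drive_tool(motion=[[[0,0,0],0,-0.5],[[0,0,0],0,-0.5]])

```text
t: 38.85
position: [0.4929, 0.0154, 0.2539]
ee_rot: [3.12, 0.058, 1.599]
ft_force: [0.4, 0.1, 0.0]
opening: 0.0695
```

Run:
```python
from m import *
s=get_state();print(s["ee_rot"],s["opening"],s["position"])
cap("wrist","w31")
plan([.45,-.28,.24],1.6)
```

```text
[3.1199588  0.05750151 1.59861272] 0.06945745639548462 [0.49290497 0.01538506 0.25394911]
pos [0.4928 0.0154 0.2537] yaw 1.599 total [-0.2928 -0.0518  0.0296] turn -0.001 n 7 per [-0.0418 -0.0074  0.0042] -0.0
```

View pics/w31.png

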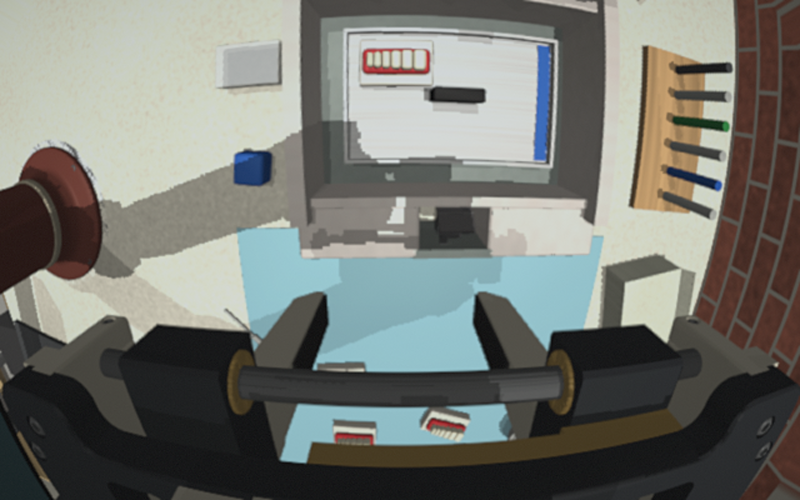

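Emit:
drive_tool(motion=[[[-0.03,-0.005,0],0,-0.6],[[-0.045,-0.008,0.002],0,-0.6],[[-0.045,-0.008,0.002],0,-0.6],[[-0.045,-0.008,0.002],0,-0.6],[[-0.045,-0.008,0.002],0,-0.6],[[-0.04,-0.008,0.002],0,-0.6],[[-0.02,-0.004,0],0,-0.6],[[0,0,0],0,-0.6],[[0,0,0],0,-0.6],[[0,0,0],0,-0.6]])

```text
t: 39.9
position: [0.4594, -0.242, 0.2514]
ee_rot: [3.126, 0.041, 1.642]
ft_force: [-0.1, 0.4, 0.0]
opening: 0.0746
```

Run:
```python
from m import *
s=get_state();print(s["ee_rot"],s["opening"],s["position"])
cap("wrist","w32");crop(ld("w32"),"w32c",190,60,470,260,2.8)
```

```text
[3.125871   0.04054721 1.64162286] 0.07459485830428426 [ 0.45944164 -0.2419524   0.2514311 ]
```

View pics/w32c.png

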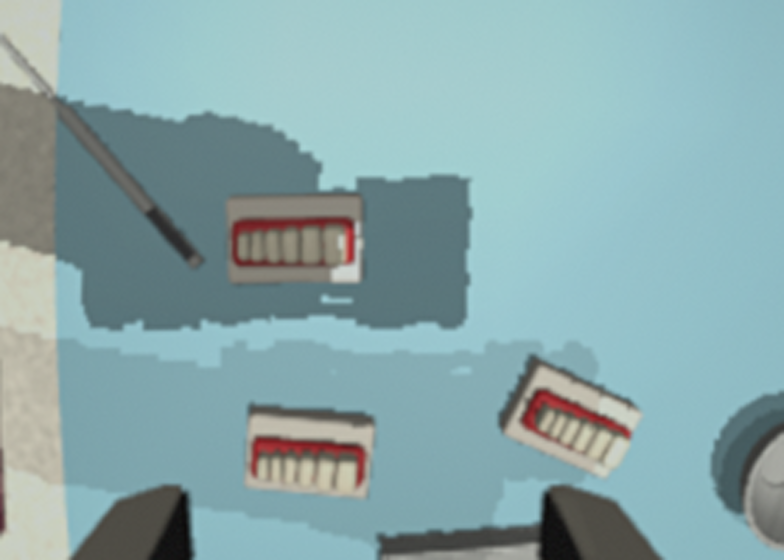

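Run:
```python
from m import *
c=ld("w32")
m,a=mfit(c,[(227,198),(362,195),(360,283),(230,282)],190,60,2.8)
plan([m[0],m[1],.08],a+np.pi/2)
mfit(c,[(249,413),(374,420),(368,497),(246,489)],190,60,2.8)
mfit(c,[(535,363),(640,410),(605,478),(504,430)],190,60,2.8)
```

```text
ctr [ 0.4296 -0.2179] yaw 0.068 len 0.061 0.041 tool yaw 1.638
pos [ 0.4597 -0.2413  0.2515] yaw 1.643 total [ 0.0324 -0.0311  0.1699] turn 0.004 n 4 per [ 0.0081 -0.0078  0.0425] 0.001
ctr [ 0.4419 -0.3234] yaw 0.003 len 0.06 0.041 tool yaw 1.574
ctr [ 0.5701 -0.2971] yaw -0.364 len 0.061 0.04 tool yaw 1.207
```

Emit:
drive_tool(motion=[[[0.008,-0.008,0.02],0,-0.6],[[0.008,-0.008,0.035],0,-0.6],[[0.008,-0.008,0.04],0,-0.6],[[0.006,-0.006,0.035],0,-0.6],[[0.002,-0.003,0.02],0,-0.6],[[0,0,0.01],0,-0.6],[[0,0,0],0,-0.6],[[0,0,0],0,-0.6]])

```text
t: 40.75
position: [0.436, -0.2037, 0.0889]
ee_rot: [3.112, 0.039, 1.667]
ft_force: [-0.4, -0.5, -0.7]
opening: 0.0748
```

Run:
```python
from m import *
print(get_state()["ee_rot"])
plan([.4296,-.2179,.0285],1.638)
```

```text
[3.11240186 0.0391359  1.66712024]
pos [ 0.436  -0.2037  0.0889] yaw 1.667 total [-0.0111 -0.0095  0.0606] turn 0.029 n 2 per [-0.0056 -0.0048  0.0303] 0.015
[[-0.006, -0.005, 0.03], [-0.006, -0.005, 0.03]]
```

Emit:
drive_tool(motion=[[[-0.005,-0.004,0.01],0.01,-0.6],[[-0.004,-0.004,0.015],0.01,-0.6],[[-0.002,-0.002,0.012],0.01,-0.6],[[0,0,0],0,-0.6],[[0,0,0],0,-0.6]])

```text
t: 41.25
position: [0.4324, -0.2206, 0.0544]
ee_rot: [3.1, 0.044, 1.633]
ft_force: [-0.3, 0.8, 0.0]
opening: 0.0744
```

Run:
```python
from m import *
print(get_state()["ee_rot"])
plan([.4296,-.2179,.0285],1.638)
cap("wrist","w33",150,150,500,320,2.2)
```

```text
[3.10020917 0.04418325 1.63277921]
pos [ 0.4324 -0.2206  0.0544] yaw 1.633 total [ 0.004  -0.0036  0.0256] turn -0.005 n 1 per [ 0.004  -0.0036  0.0256] -0.005
```

View pics/w33.png

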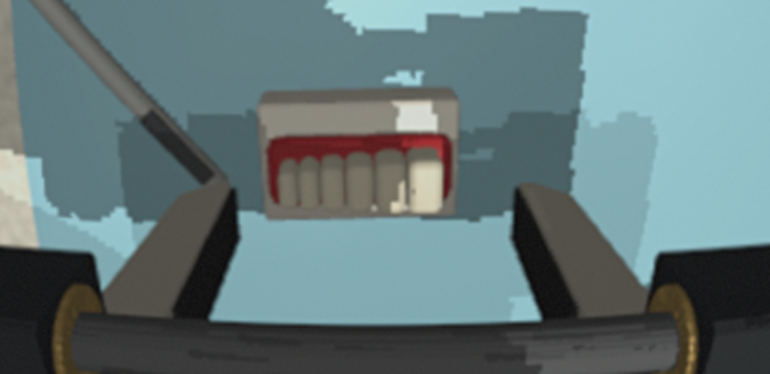

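Emit:
drive_tool(motion=[[[0.002,-0.002,0.01],0,-0.6],[[0.002,-0.002,0.01],0,-0.6],[[0.001,0,0.004],0,-0.6],[[0,0,0],0,-0.6]])

```text
t: 41.7
position: [0.4319, -0.2179, 0.0325]
ee_rot: [3.093, 0.047, 1.632]
ft_force: [-0.3, -0.0, -0.4]
opening: 0.0747
```

Run:
```python
from m import *
print(get_state()["ee_rot"])
plan([.4296,-.2179,.0295],1.638)
cap("wrist","w34",150,150,500,320,2.2)
```

```text
[3.09308902 0.04728129 1.63206422]
pos [ 0.4319 -0.2179  0.0325] yaw 1.632 total [ 0.0003 -0.0024  0.0028] turn -0.006 n 1 per [ 0.0003 -0.0024  0.0028] -0.006
```

View pics/w34.png

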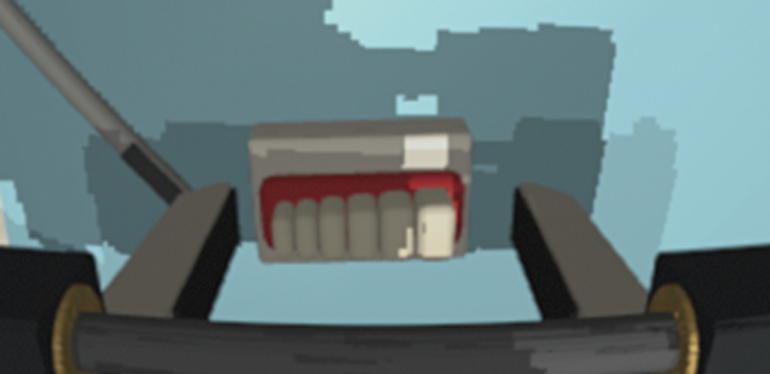

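Emit:
drive_tool(motion=[[[0.001,-0.003,0.002],0,-0.5],[[0,0,0.001],0,0.2],[[0,0,0],0,0.5],[[0,0,0],0,0.6],[[0,0,0],0,0.6],[[0,0,0],0,0.6]])

```text
t: 42.35
position: [0.4298, -0.2178, 0.0306]
ee_rot: [3.09, 0.049, 1.632]
ft_force: [0.5, -0.5, -0.8]
opening: 0.0558
```

Run:
```python
from m import *
print(get_state()["ee_rot"],get_state()["position"])
cap("wrist","w35",150,150,500,320,2.2)
```

```text
[3.09019415 0.04872381 1.63150013] [ 0.42980381 -0.21782492  0.03064624]
```

View pics/w35.png

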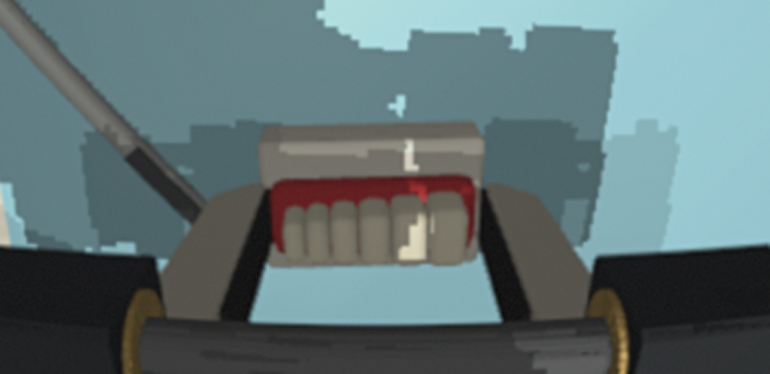

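Emit:
drive_tool(motion=[[[0,0,-0.01],0,0.6],[[0,0,-0.02],0,0.6],[[0,0,-0.03],0,0.6],[[0,0,-0.035],0,0.6],[[0,0,-0.035],0,0.6],[[0,0,-0.03],0,0.6],[[0,0,-0.01],0,0.6],[[0,0,0],0,0.6]])

```text
t: 43.2
position: [0.4188, -0.2088, 0.2094]
ee_rot: [3.093, 0.049, 1.633]
ft_force: [-0.1, -0.9, -0.0]
opening: 0.0559
```

Run:
```python
from m import *
s=get_state();print(s["ee_rot"],s["opening"],slot(.05,.031))
plan(slot(.05,.031)+[.2],1.6)
```

```text
[3.09272319 0.04902124 1.63293353] 0.05587452331776184 [np.float64(0.5891125146947206), np.float64(0.15538766586774744)]
pos [ 0.4188 -0.2088  0.2094] yaw 1.633 total [0.3529 0.1928 0.0015] turn 0.033 n 9 per [0.0392 0.0214 0.0002] 0.004
[[0.039, 0.021, 0.0], [0.039, 0.021, 0.0], [0.039, 0.021, 0.0], [0.039, 0.021, 0.0], [0.04, 0.021, 0.0], [0.04, 0.021, 0.0], [0.04, 0.021, 0.0], [0.04, 0.02, 0.0], [0.04, 0.02, 0.0]]
```

Emit:
drive_tool(motion=[[[0.018,0.01,0],0.004,0.6],[[0.03,0.017,0],0.004,0.6],[[0.037,0.02,0],0.004,0.6],[[0.037,0.02,0],0.004,0.6],[[0.037,0.02,0],0.004,0.6],[[0.037,0.02,0],0.004,0.6],[[0.037,0.02,0],0.004,0.6],[[0.037,0.02,0],0.004,0.6],[[0.03,0.015,0],0,0.6],[[0.02,0.01,0],0,0.6],[[0.01,0.004,0],0,0.6],[[0,0,0],0,0.6]])

```text
t: 44.4
position: [0.576, 0.1363, 0.1758]
ee_rot: [3.131, 0.052, 1.594]
ft_force: [-0.2, -0.1, -1.1]
opening: 0.0556
```

Run:
```python
from m import *
s=get_state();print(s["ee_rot"],s["opening"])
plan(slot(.05,.031)+[.13],1.6)
cap("wrist","w36")
```

```text
[3.13071559 0.05151042 1.59398576] 0.055621916192694076
pos [0.576  0.1363 0.1758] yaw 1.594 total [0.0211 0.0131 0.0449] turn -0.006 n 2 per [0.0106 0.0065 0.0224] -0.003
```

View pics/w36.png

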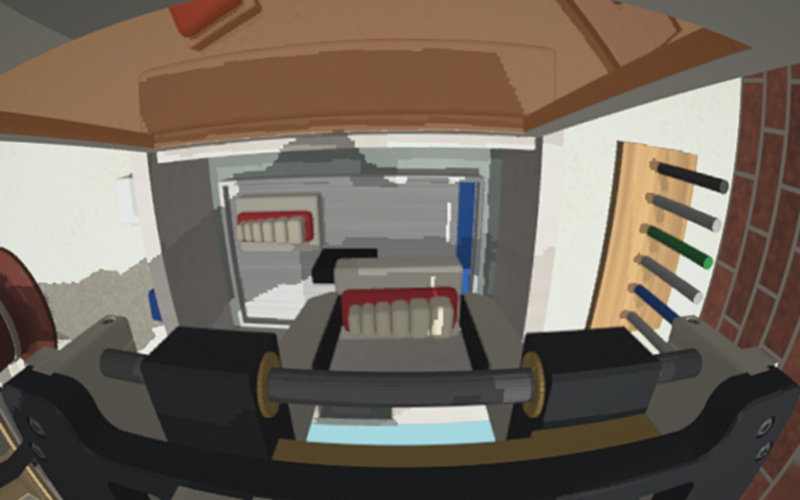

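Emit:
drive_tool(motion=[[[0.008,0.005,0.008],0,0.6],[[0.009,0.005,0.018],0,0.6],[[0.004,0.002,0.018],0,0.6],[[0,0,0.015],0,0.6],[[0,0,0.005],0,0.6],[[0,0,0],0,0.6]])

```text
t: 45.05
position: [0.5891, 0.1573, 0.1087]
ee_rot: [3.128, 0.042, 1.584]
ft_force: [0.5, 0.8, -1.3]
opening: 0.0559
```

Run:
```python
from m import *
s=get_state();print(s["ee_rot"],s["opening"])
plan(slot(.05,.031)+[.091],1.6)
cap("wrist","w37")
```

```text
[3.12813114 0.04203292 1.58432645] 0.05589118069170793
pos [0.5891 0.1573 0.1087] yaw 1.584 total [-0.0011 -0.0002  0.0177] turn -0.016 n 1 per [-0.0011 -0.0002  0.0177] -0.016
```

View pics/w37.png

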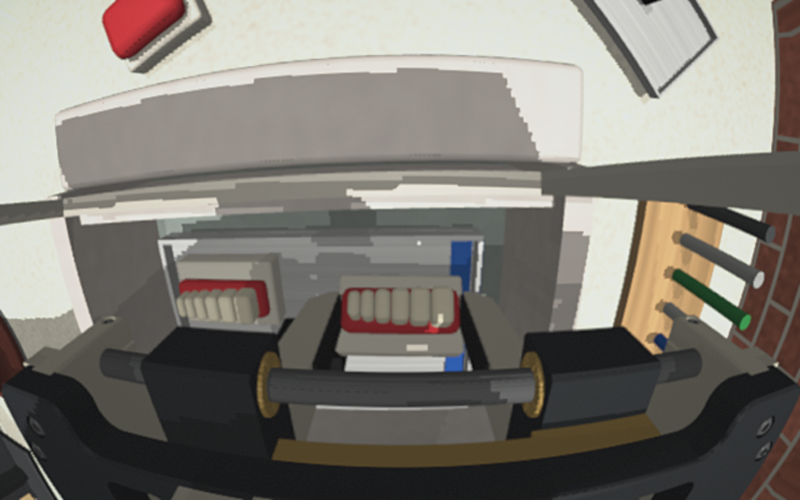

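Emit:
drive_tool(motion=[[[0,0,-0.015],0,0.6],[[0,0,-0.015],0,0.6],[[0,0.005,0],-0.01,0.6],[[0,0,0],0,0.6],[[0,0,0],0,0.6]])

```text
t: 45.6
position: [0.5943, 0.153, 0.1394]
ee_rot: [3.131, 0.049, 1.59]
ft_force: [-0.3, 0.7, -0.2]
opening: 0.0558
```

Run:
```python
from m import *
s=get_state();print(s["ee_rot"],s["opening"])
plan(slot(.055,.033)+[.11],1.6)
cap("wrist","w38");cap("scene","s38",290,110,410,210,6.6)
```

```text
[3.13085288 0.04892052 1.59038805] 0.055792537996860375
pos [0.5943 0.153  0.1394] yaw 1.59 total [ 0.0059 -0.0005  0.0291] turn -0.01 n 1 per [ 0.0059 -0.0005  0.0291] -0.01
```

View pics/w38.png

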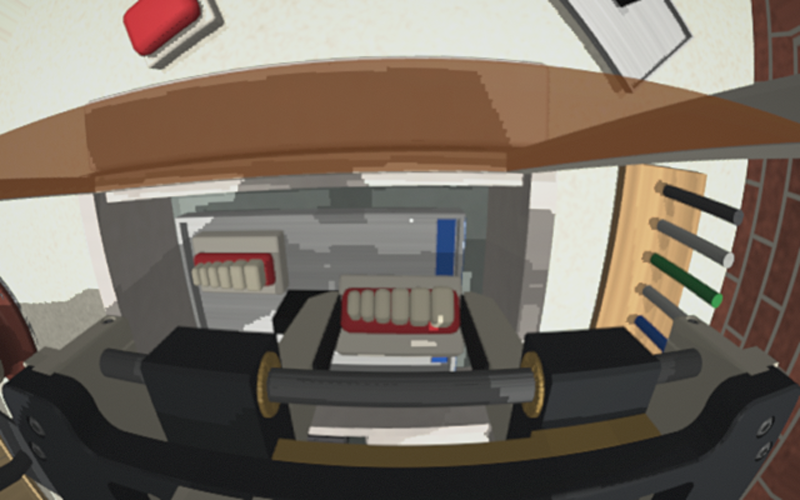

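View pics/s38.png

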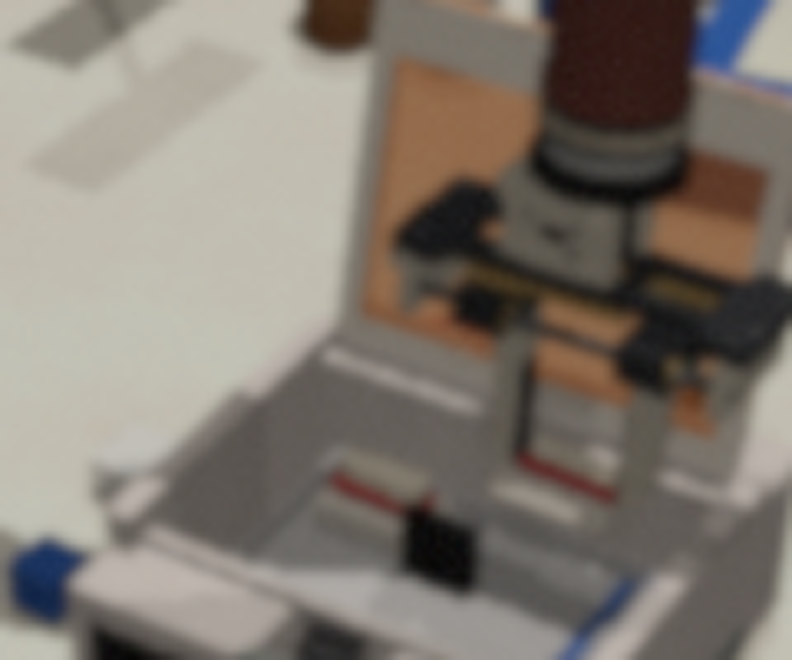

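Emit:
drive_tool(motion=[[[0.004,0,0.01],0,0.6],[[0.002,0,0.012],0,0.6],[[0,0,0.008],0,0.6],[[0,0,0],0,0.6],[[0,0,0],0,0.6]])

```text
t: 46.2
position: [0.5924, 0.1576, 0.1035]
ee_rot: [3.137, 0.051, 1.592]
ft_force: [0.8, 0.3, -0.9]
opening: 0.0558
```

Run:
```python
from m import *
s=get_state();print(s["ee_rot"],s["opening"],s["ft_force"])
plan(slot(.055,.033)+[.09],1.6)
cap("wrist","w39")
```

```text
[3.13664984 0.0506033  1.59165069] 0.0557962416273359 [ 0.76131968  0.33459554 -0.89249335]
pos [0.5924 0.1576 0.1035] yaw 1.592 total [0.0006 0.0015 0.0135] turn -0.008 n 1 per [0.0006 0.0015 0.0135] -0.008
```

View pics/w39.png

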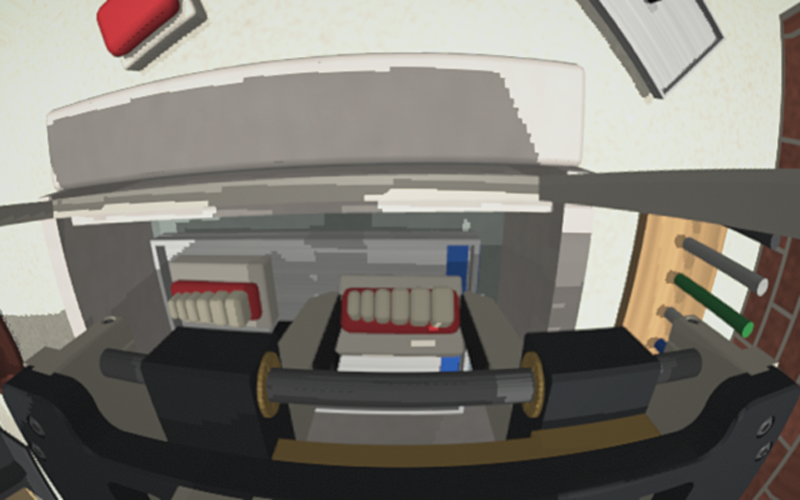

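Emit:
drive_tool(motion=[[[0,0,0.005],0,0.6],[[0,0,0.004],0,0.6],[[0,0,0],0,0.6]])

```text
t: 46.55
position: [0.593, 0.1574, 0.0959]
ee_rot: [3.135, 0.05, 1.591]
ft_force: [-1.4, -0.7, 1.5]
opening: 0.0556
```

Emit:
drive_tool(motion=[[[0,0,0.004],0,0.6],[[0,0,0.003],0,0.6],[[0,0,0],0,0.6]])

```text
t: 46.85
position: [0.5933, 0.1577, 0.0965]
ee_rot: [3.131, 0.052, 1.59]
ft_force: [1.3, -0.4, -0.1]
opening: 0.056
```

Run:
```python
from m import *
s=get_state();print(s["ee_rot"],s["opening"],s["ft_force"])
cap("wrist","w40",150,150,500,320,2.2)
```

```text
[3.13136452 0.05202857 1.59039117] 0.05595969026582837 [ 1.25084894 -0.44923895 -0.10491266]
```

View pics/w40.png

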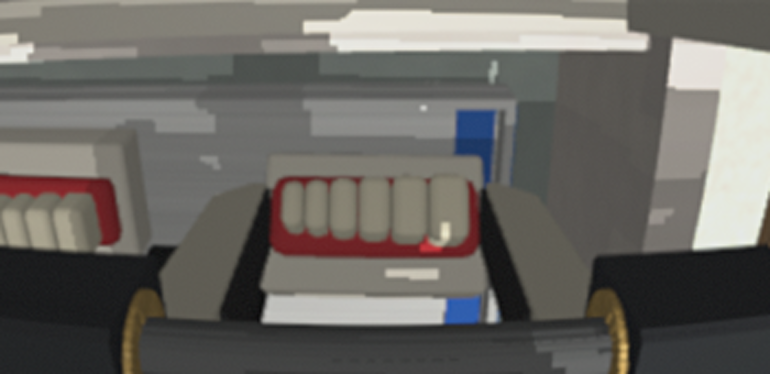

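Emit:
drive_tool(motion=[[[0,0,0.007],0,0.6],[[0,0,0.007],0,0.6],[[0,0,0.006],0,0.6]])

```text
t: 47.2
position: [0.5941, 0.1588, 0.0941]
ee_rot: [3.125, 0.055, 1.587]
ft_force: [-10.6, -2.9, 31.0]
opening: 0.0557
```

Run:
```python
from m import *
s=get_state();print(s["ee_rot"],s["opening"],s["ft_force"])
cap("wrist","w41",150,150,500,320,2.2)
```

```text
[3.12544963 0.05548432 1.58689955] 0.055688881698079805 [-10.61216881  -2.88399255  30.96956629]
```

View pics/w41.png

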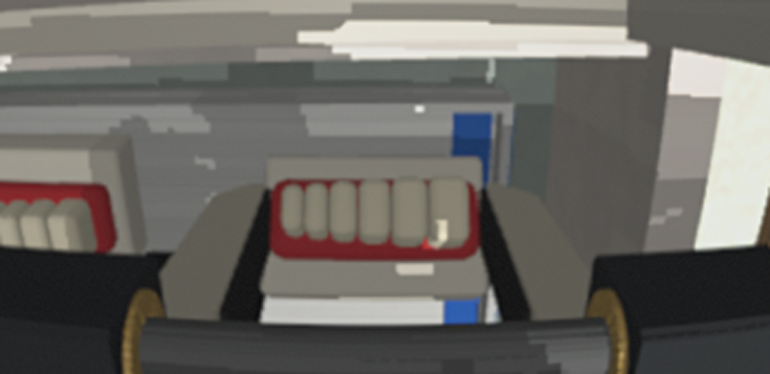

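Emit:
drive_tool(motion=[[[0,0,-0.004],0,0.6],[[0.006,0,0],0,0.6],[[0.006,0,0],0,0.6],[[0,0,0],0,0.6],[[0,0,0],0,0.6]])

```text
t: 47.75
position: [0.594, 0.1725, 0.0966]
ee_rot: [3.124, 0.055, 1.587]
ft_force: [0.2, 0.1, -0.5]
opening: 0.0555
```

Run:
```python
from m import *
s=get_state();print(s["ee_rot"],s["opening"],s["ft_force"])
plan(slot(.055,.045)+[.097],1.6)
cap("wrist","w42",150,150,500,320,2.2)
```

```text
[3.12415142 0.05480243 1.58749625] 0.05551375539372392 [ 0.22482842  0.100787   -0.53258398]
pos [0.594  0.1725 0.0966] yaw 1.587 total [-0.003  -0.0004 -0.0002] turn -0.013 n 1 per [-0.003  -0.0004 -0.0002] -0.013
```

View pics/w42.png

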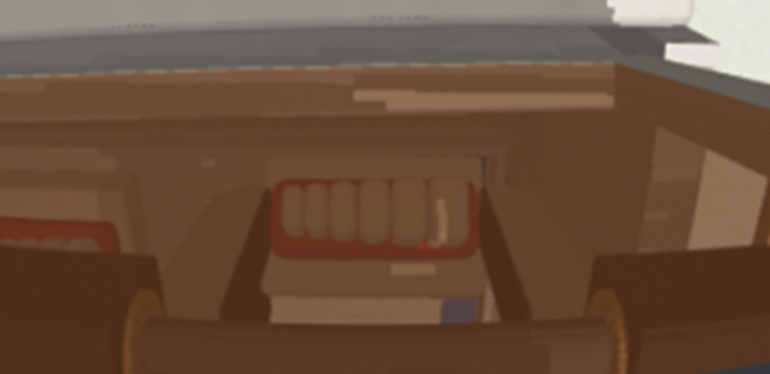

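Emit:
drive_tool(motion=[[[-0.003,0,0.001],0,0.6],[[0,0,0],0,-0.26],[[0,0,0],0,-0.3],[[0,0,0],0,-0.35],[[0,0,0],0,-0.4],[[0,0,-0.01],0,-0.42],[[-0.004,0,-0.02],0,-0.42],[[-0.01,0,-0.03],0,-0.42],[[-0.03,0,-0.03],0,-0.42],[[-0.04,0,-0.03],0,-0.42],[[-0.045,0,-0.02],0,-0.42],[[-0.03,0,0],0,-0.42]])

```text
t: 49.0
position: [0.5948, 0.0214, 0.2528]
ee_rot: [3.123, 0.051, 1.602]
ft_force: [0.7, -0.1, -0.5]
opening: 0.0659
```

Emit:
drive_tool(motion=[[[0,0,0],0,-0.5],[[0,0,0],0,-0.5]])

```text
t: 49.2
position: [0.5956, 0.0155, 0.2556]
ee_rot: [3.118, 0.054, 1.592]
ft_force: [-0.4, 0.3, 0.3]
opening: 0.0694
```

Run:
```python
from m import *
s=get_state();print(s["ee_rot"],s["opening"],s["position"])
cap("wrist","w43");crop(ld("w43"),"w43c",160,0,420,170,3)
```

```text
[3.11829736 0.054164   1.59182579] 0.069438198252549 [0.59558916 0.01546268 0.25556203]
```

View pics/w43c.png

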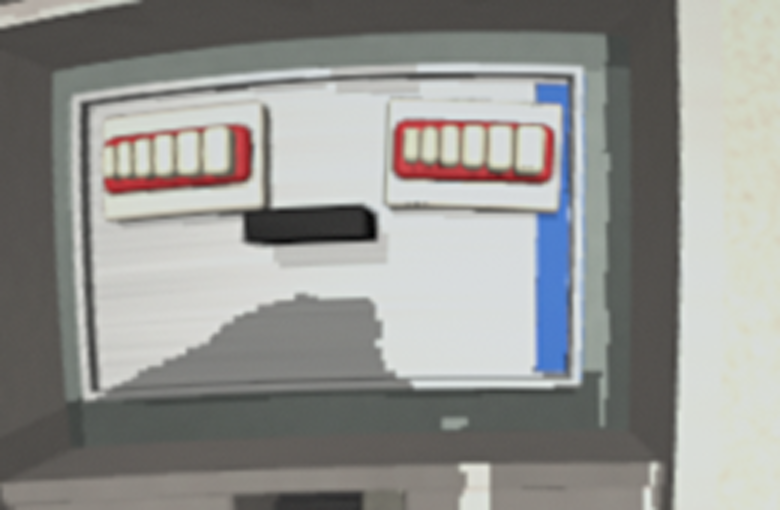

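Run:
```python
from cfit import *
t=lambda P:[((u+.5)/3-.5+160,(v+.5)/3-.5) for u,v in P]
cfit(ld("w43"),t([(70,95),(584,67),(581,386),(86,399)]),t([(244,209),(366,205),(377,238),(246,243)]))
plan([.555,-.37,.22],1.3)
```

```text
[0.5405 0.1235 0.0832 0.0289 0.0277 0.0256] res [ 0.6 -0.5 -0.1  0.1 -0.2 -0.5 -0.   0.6 -0.2  0.   2.  -0.8 -1.5  0.4
 -0.6  0.7]
pos [0.5956 0.015  0.2553] yaw 1.592 total [-0.3815 -0.05    0.0553] turn 0.292 n 9 per [-0.0424 -0.0056  0.0061] 0.032
[[-0.042, -0.006, 0.006], [-0.043, -0.004, 0.006], [-0.043, -0.003, 0.006], [-0.043, -0.001, 0.006], [-0.043, -0.0, 0.006], [-0.043, 0.001, 0.006], [-0.043, 0.003, 0.006], [-0.043, 0.004, 0.006], [-0.042, 0.006, 0.006]]
```

Carrier unmoved (0.5405, 0.1235). On to model 4.

Emit:
drive_tool(motion=[[[-0.025,-0.003,0],0.03,-0.6],[[-0.043,-0.004,0.003],0.03,-0.6],[[-0.045,-0.003,0.003],0.03,-0.6],[[-0.045,-0.001,0.003],0.03,-0.6],[[-0.045,0,0.003],0.03,-0.6],[[-0.045,0.001,0.003],0.03,-0.6],[[-0.045,0.003,0.003],0.03,-0.6],[[-0.04,0.004,0.003],0.03,-0.6],[[-0.02,0.003,0],0.03,-0.6],[[0,0,0],0,-0.6],[[0,0,0],0,-0.6],[[0,0,0],0,-0.6]])

```text
t: 50.45
position: [0.5737, -0.3155, 0.2438]
ee_rot: [3.115, 0.025, 1.363]
ft_force: [-0.6, -0.1, 0.4]
opening: 0.0743
```

Run:
```python
from m import *
s=get_state();print(s["ee_rot"],s["opening"],s["position"])
cap("wrist","w44");crop(ld("w44"),"w44c",150,30,470,260,2.5)
```

```text
[3.11501254 0.02462829 1.3626738 ] 0.0742546439710504 [ 0.57366921 -0.31550221  0.24378146]
```

View pics/w44c.png

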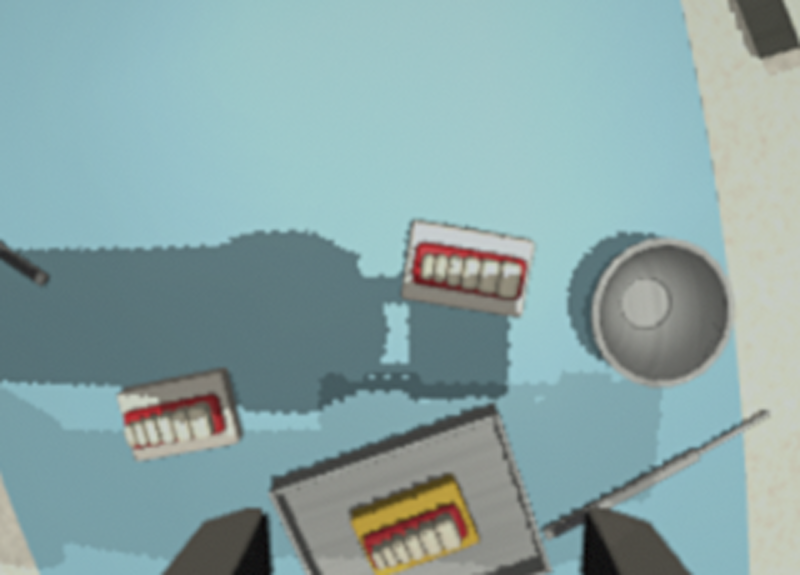

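Run:
```python
from m import *
c=ld("w44")
m,a=mfit(c,[(413,222),(534,240),(520,316),(402,298)],150,30,2.5)
plan([m[0],m[1],.08],a+np.pi/2)
mfit(c,[(120,393),(225,373),(242,440),(135,460)],150,30,2.5)
```

```text
ctr [ 0.6084 -0.2811] yaw -0.353 len 0.061 0.039 tool yaw 1.217
pos [ 0.574  -0.3146  0.2439] yaw 1.364 total [0.0437 0.0224 0.1636] turn 0.146 n 4 per [0.0109 0.0056 0.0409] 0.037
[[0.011, 0.006, 0.041], [0.011, 0.005, 0.041], [0.011, 0.005, 0.041], [0.011, 0.004, 0.041]]
ctr [ 0.4433 -0.3241] yaw -0.035 len 0.061 0.037 tool yaw 1.535
```

Run:
```python
from m import *
c=ld("w44")
P=np.array([back(c,150+u/2.5,30+v/2.5,.04,True) for u,v in((592,312),(733,312),(662,238),(662,386))]);print(P.round(4),P[:2].mean(0),P[2:].mean(0))
```

```text
[[ 0.662  -0.3101  0.04  ]
 [ 0.7347 -0.3235  0.04  ]
 [ 0.7024 -0.2809  0.04  ]
 [ 0.6921 -0.3539  0.04  ]] [ 0.69833743 -0.31681131  0.04      ] [ 0.69721732 -0.31739097  0.04      ]
```

Emit:
drive_tool(motion=[[[0.01,0.005,0.02],0.035,-0.42],[[0.011,0.006,0.035],0.035,-0.42],[[0.011,0.005,0.04],0.035,-0.42],[[0.008,0.004,0.035],0.03,-0.42],[[0.003,0.002,0.015],0,-0.42],[[0,0,0],0,-0.42],[[0,0,0],0,-0.42]])

```text
t: 51.2
position: [0.6187, -0.2667, 0.1013]
ee_rot: [3.101, 0.013, 1.245]
ft_force: [-0.2, -1.2, -0.7]
opening: 0.066
```

Run:
```python
from m import *
s=get_state();print(s["ee_rot"],s["opening"])
plan([.6084,-.2811,.06],1.217)
cap("wrist","w45")
```

```text
[3.10136158 0.01261869 1.24536925] 0.06602258771804417
pos [ 0.6187 -0.2667  0.1013] yaw 1.245 total [-0.0164 -0.0068  0.0413] turn 0.028 n 1 per [-0.0164 -0.0068  0.0413] 0.028
[[-0.016, -0.007, 0.041]]
```

View pics/w45.png

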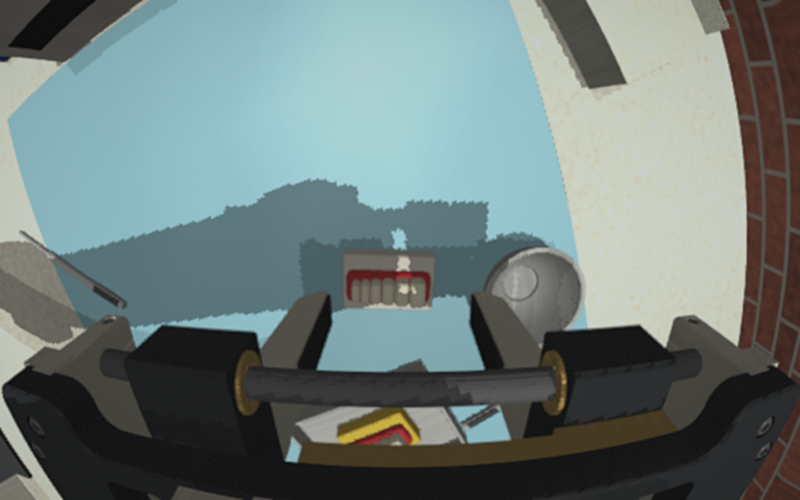

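Emit:
drive_tool(motion=[[[-0.007,-0.004,0.006],0.01,-0.42],[[-0.007,-0.003,0.012],0.01,-0.42],[[-0.002,0,0.012],0,-0.42],[[0,0,0],0,-0.42],[[0,0,0],0,-0.42]])

```text
t: 51.75
position: [0.6078, -0.2861, 0.0741]
ee_rot: [3.092, 0.014, 1.219]
ft_force: [0.4, -0.3, -0.2]
opening: 0.0659
```

Run:
```python
from m import *
s=get_state();print(s["ee_rot"],s["opening"])
plan([.6084,-.2811,.03],1.217)
cap("wrist","w46",150,150,500,320,2.2)
```

```text
[3.09245494 0.01420193 1.21858518] 0.06590206618290076
pos [ 0.6078 -0.2861  0.0741] yaw 1.219 total [ 0.0056 -0.0033  0.0439] turn 0.002 n 1 per [ 0.0056 -0.0033  0.0439] 0.002
```

View pics/w46.png

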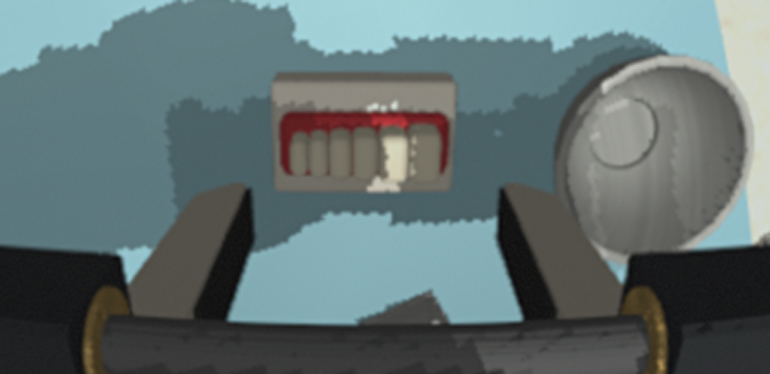

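Emit:
drive_tool(motion=[[[0.002,-0.002,0.01],0,-0.42],[[0.002,-0.002,0.013],0,-0.42],[[0.001,0,0.012],0,-0.42],[[0,0,0.005],0,-0.42],[[0,0,0],0,-0.42]])

```text
t: 52.3
position: [0.6075, -0.2794, 0.0297]
ee_rot: [3.094, 0.013, 1.22]
ft_force: [-0.1, -0.2, -0.3]
opening: 0.0659
```

Run:
```python
from m import *
s=get_state();print(s["ee_rot"],s["opening"])
plan([.6084,-.2811,.03],1.217)
cap("wrist","w47",150,150,500,320,2.2)
```

```text
[3.09361614 0.01322587 1.22038353] 0.06594411765753316
pos [ 0.6075 -0.2794  0.0297] yaw 1.22 total [-0.0014  0.0014 -0.0002] turn 0.003 n 1 per [-0.0014  0.0014 -0.0002] 0.003
```

View pics/w47.png

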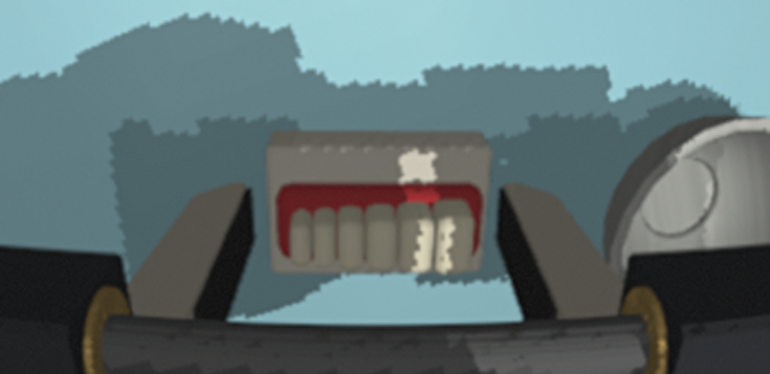

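Emit:
drive_tool(motion=[[[-0.001,0.001,0],0,-0.3],[[0,0,0],0,0.3],[[0,0,0],0,0.6],[[0,0,0],0,0.6],[[0,0,0],0,0.6]])

```text
t: 52.85
position: [0.6091, -0.2813, 0.0312]
ee_rot: [3.091, 0.013, 1.22]
ft_force: [0.2, -0.2, -1.3]
opening: 0.0559
```

Emit:
drive_tool(motion=[[[0,0,-0.01],0,0.6],[[0,0,-0.02],0,0.6],[[0,0,-0.03],0,0.6],[[0,0,-0.035],0,0.6],[[0,0,-0.035],0,0.6],[[0,0,-0.03],0,0.6],[[0,0,-0.015],0,0.6],[[0,0,0],0,0.6]])

```text
t: 53.65
position: [0.601, -0.2753, 0.2176]
ee_rot: [3.089, 0.013, 1.221]
ft_force: [0.1, 0.2, -0.4]
opening: 0.056
```

Run:
```python
from m import *
s=get_state();print(s["ee_rot"],s["opening"],slot(.05,-.033))
cap("wrist","w48")
plan(slot(.05,-.033)+[.21],1.6)
```

```text
[3.08934424 0.01325431 1.22059403] 0.055979701888994114 [np.float64(0.5909042805492326), np.float64(0.0914127522287076)]
pos [ 0.6005 -0.2752  0.2165] yaw 1.221 total [ 0.3411 -0.1347 -0.0049] turn -0.379 n 9 per [ 0.0379 -0.015  -0.0005] -0.042
[[0.038, -0.015, -0.001], [0.038, -0.013, -0.001], [0.039, -0.012, -0.001], [0.039, -0.01, -0.001], [0.04, -0.008, -0.001], [0.04, -0.007, -0.001], [0.04, -0.005, -0.001], [0.041, -0.003, -0.001], [0.041, -0.002, -0.001]]
```

View pics/w48.png

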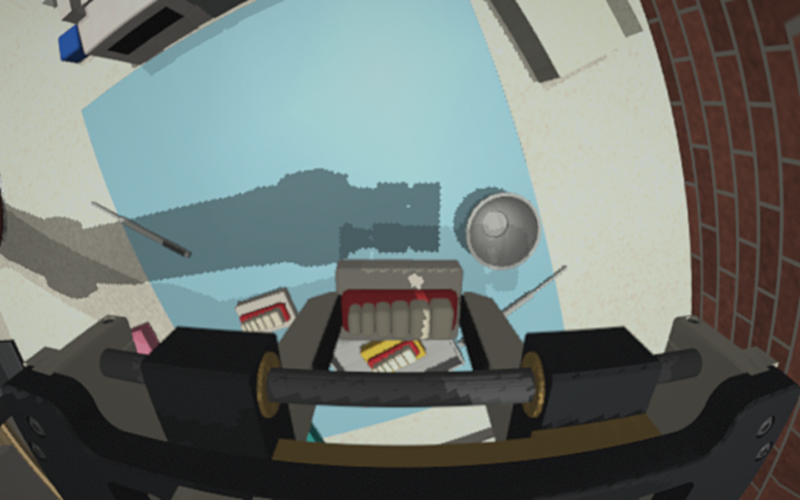

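Emit:
drive_tool(motion=[[[0.018,-0.008,0],-0.035,0.6],[[0.03,-0.012,0],-0.035,0.6],[[0.035,-0.011,-0.001],-0.04,0.6],[[0.037,-0.01,-0.001],-0.04,0.6],[[0.037,-0.009,-0.001],-0.04,0.6],[[0.037,-0.007,-0.001],-0.04,0.6],[[0.037,-0.006,-0.001],-0.04,0.6],[[0.033,-0.004,0],-0.04,0.6],[[0.025,-0.002,0],-0.035,0.6],[[0.012,0,0],-0.03,0.6],[[0,0,0],0,0.6],[[0,0,0],0,0.6]])

```text
t: 54.9
position: [0.5675, 0.0611, 0.1948]
ee_rot: [3.136, 0.022, 1.639]
ft_force: [-1.0, -0.0, -0.5]
opening: 0.0559
```

Run:
```python
from m import *
s=get_state();print(s["ee_rot"],s["opening"])
cap("wrist","w49")
plan(slot(.05,-.033)+[.17],1.6)
```

```text
[3.13611176 0.02151784 1.63895985] 0.055946679366351226
pos [0.5676 0.0609 0.1947] yaw 1.638 total [0.0294 0.0252 0.0243] turn 0.038 n 2 per [0.0147 0.0126 0.0121] 0.019
[[0.015, 0.013, 0.012], [0.015, 0.012, 0.012]]
```

View pics/w49.png

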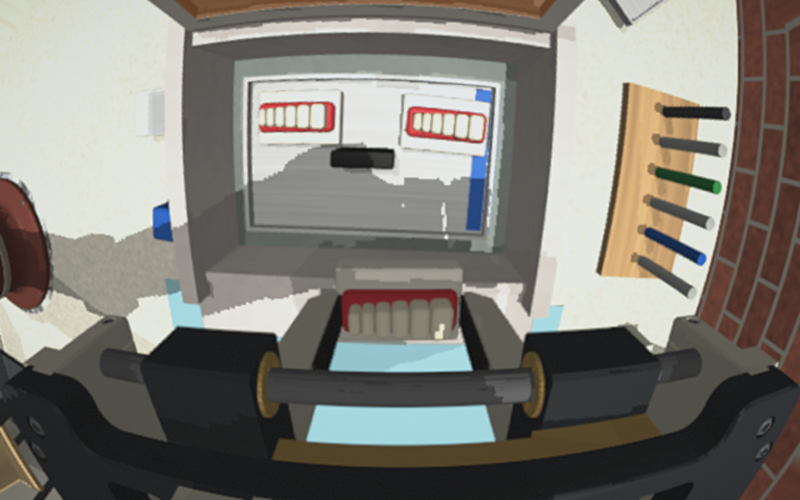

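Emit:
drive_tool(motion=[[[0.01,0.008,0],0.012,0.6],[[0.012,0.01,0.003],0.012,0.6],[[0.007,0.006,0.01],0.012,0.6],[[0,0,0.01],0,0.6],[[0,0,0],0,0.6],[[0,0,0],0,0.6]])

```text
t: 55.55
position: [0.5934, 0.0877, 0.1676]
ee_rot: [3.136, 0.024, 1.59]
ft_force: [-0.8, 0.3, -0.4]
opening: 0.0559
```

Run:
```python
from m import *
s=get_state();print(s["ee_rot"],s["opening"])
plan(slot(.05,-.034)+[.15],1.6)
```

```text
[3.13626945 0.02383906 1.58995411] 0.0559328698259589
pos [0.5934 0.0877 0.1676] yaw 1.59 total [ 0.0031 -0.0026  0.0175] turn -0.01 n 1 per [ 0.0031 -0.0026  0.0175] -0.01
```

Emit:
drive_tool(motion=[[[0.002,-0.002,0.01],-0.005,0.6],[[0.001,-0.001,0.015],-0.005,0.6],[[0,0,0.018],0,0.6],[[0,0,0.015],0,0.6],[[0,0,0.005],0,0.6],[[0,0,0],0,0.6]])

```text
t: 56.15
position: [0.5894, 0.0877, 0.1013]
ee_rot: [3.137, 0.025, 1.599]
ft_force: [-0.0, 0.2, -0.2]
opening: 0.0555
```

Run:
```python
from m import *
s=get_state();print(s["ee_rot"],s["opening"])
cap("wrist","w50")
plan(slot(.05,-.034)+[.091],1.6)
```

```text
[3.13653081 0.02486666 1.59935389] 0.05552977838789789
pos [0.5896 0.0877 0.1017] yaw 1.599 total [0.0029 0.0014 0.0107] turn -0.001 n 1 per [0.0029 0.0014 0.0107] -0.001
```

View pics/w50.png

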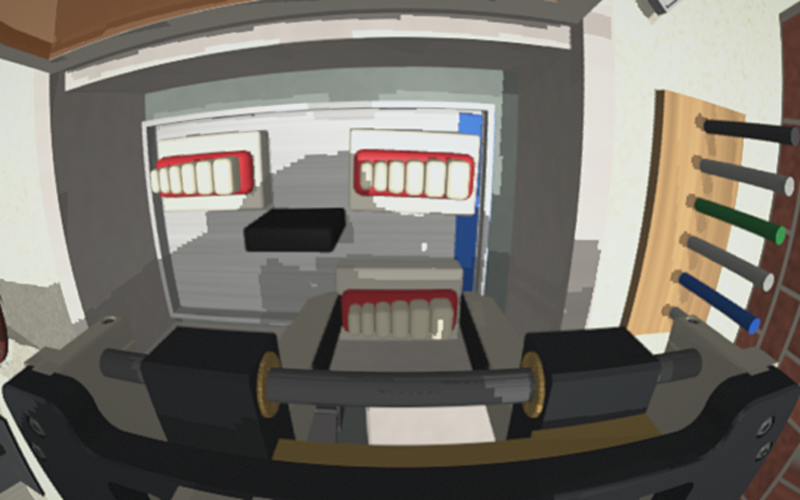

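Emit:
drive_tool(motion=[[[0.002,0.001,0.005],0,0.6],[[0.001,0,0.004],0,0.6],[[0,0,0.001],0,0.6],[[0,0,0],0,0.6]])

```text
t: 56.6
position: [0.5906, 0.0918, 0.0957]
ee_rot: [3.134, 0.025, 1.599]
ft_force: [0.2, -0.7, -1.1]
opening: 0.0555
```

Emit:
drive_tool(motion=[[[0,0,0.001],0,0.6],[[0,0,0],0,-0.35],[[0,0,0],0,-0.4],[[0,0,0],0,-0.42],[[-0.001,0,-0.01],0,-0.42],[[-0.002,0,-0.025],0,-0.42],[[-0.01,0,-0.03],0,-0.42],[[-0.03,0,-0.03],0,-0.42],[[-0.03,0,-0.03],0,-0.42],[[-0.03,0,-0.02],0,-0.42],[[0,0,0],0,-0.5],[[0,0,0],0,-0.5]])

```text
t: 57.8
position: [0.5942, -0.0087, 0.2525]
ee_rot: [3.126, 0.022, 1.602]
ft_force: [0.2, 0.3, -0.1]
opening: 0.0692
```

Run:
```python
from m import *
s=get_state();print(s["ee_rot"],s["opening"])
cap("wrist","w51")
plan([.44,-.37,.24],1.55)
```

```text
[3.1263658  0.02241891 1.60235089] 0.06919111261121857
pos [ 0.5944 -0.0094  0.2524] yaw 1.602 total [-0.3552 -0.166   0.0183] turn 0.052 n 9 per [-0.0395 -0.0184  0.002 ] 0.006
[[-0.039, -0.018, 0.002], [-0.04, -0.018, 0.002], [-0.04, -0.018, 0.002], [-0.04, -0.018, 0.002], [-0.04, -0.018, 0.002], [-0.04, -0.017, 0.002], [-0.04, -0.017, 0.002], [-0.04, -0.017, 0.002], [-0.04, -0.017, 0.002]]
```

View pics/w51.png

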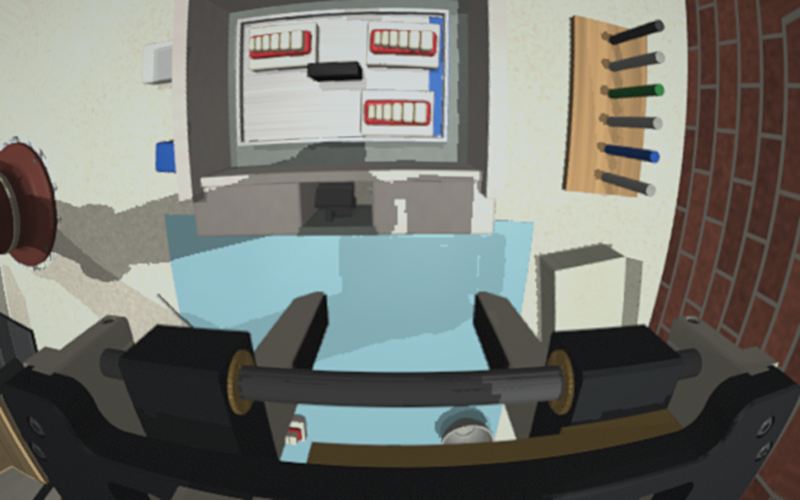

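Emit:
drive_tool(motion=[[[-0.025,-0.012,0],0.006,-0.6],[[-0.042,-0.018,0.002],0.006,-0.6],[[-0.045,-0.02,0.002],0.006,-0.6],[[-0.045,-0.02,0.002],0.006,-0.6],[[-0.045,-0.02,0.002],0.006,-0.6],[[-0.045,-0.02,0.002],0.006,-0.6],[[-0.045,-0.019,0.002],0.006,-0.6],[[-0.04,-0.017,0.002],0.006,-0.6],[[-0.025,-0.012,0],0,-0.6],[[0,0,0],0,-0.6],[[0,0,0],0,-0.6],[[0,0,0],0,-0.6]])

```text
t: 59.05
position: [0.4413, -0.3593, 0.2292]
ee_rot: [3.14, 0.0, 1.589]
ft_force: [0.5, 0.4, -0.0]
opening: 0.0745
```

Run:
```python
from m import *
s=get_state();print(s["ee_rot"],s["opening"],s["position"])
cap("wrist","w52");crop(ld("w52"),"w52c",190,60,470,260,2.8)
```

```text
[3.13950505e+00 1.24749658e-04 1.58937521e+00] 0.07452335897925323 [ 0.44129481 -0.35929076  0.22917271]
```

View pics/w52c.png

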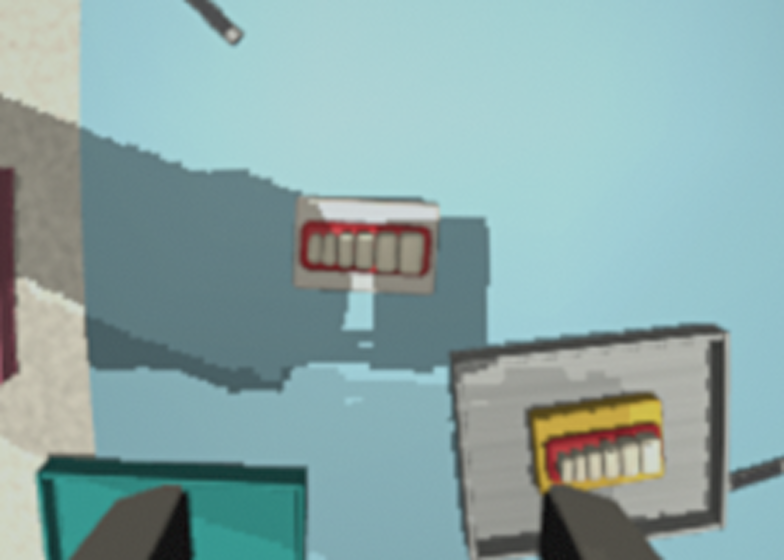

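Run:
```python
from m import *
c=ld("w52")
m,a=mfit(c,[(297,198),(439,206),(435,293),(294,287)],190,60,2.8)
plan([m[0],m[1],.08],a+np.pi/2)
```

```text
ctr [ 0.4419 -0.3242] yaw -0.031 len 0.061 0.038 tool yaw 1.54
pos [ 0.4418 -0.3585  0.2293] yaw 1.591 total [0.0343 0.0004 0.1493] turn 0.051 n 4 per [0.0086 0.0001 0.0373] 0.013
[[0.009, 0.0, 0.037], [0.009, 0.0, 0.037], [0.009, -0.0, 0.037], [0.009, -0.0, 0.037]]
```

Emit:
drive_tool(motion=[[[0.007,0,0.02],0.012,-0.6],[[0.008,0,0.035],0.012,-0.6],[[0.007,0,0.035],0.012,-0.6],[[0.004,0,0.03],0.01,-0.6],[[0,0,0.012],0,-0.6],[[0,0,0],0,-0.6],[[0,0,0],0,-0.6]])

```text
t: 59.8
position: [0.4532, -0.3202, 0.0974]
ee_rot: [3.128, -0.001, 1.565]
ft_force: [-1.0, -1.4, 0.4]
opening: 0.0745
```

Run:
```python
from m import *
s=get_state();print(s["ee_rot"],s["opening"])
plan([.4419,-.3242,.05],1.54)
```

```text
[ 3.12753837e+00 -1.24526927e-03  1.56530199e+00] 0.07454568237008613
pos [ 0.4532 -0.3202  0.0974] yaw 1.565 total [-0.0041 -0.0119  0.0472] turn 0.025 n 2 per [-0.0021 -0.006   0.0236] 0.013
[[-0.002, -0.006, 0.024], [-0.002, -0.006, 0.024]]
```

Emit:
drive_tool(motion=[[[-0.001,-0.006,0.01],0.012,-0.6],[[-0.001,-0.006,0.018],0.012,-0.6],[[-0.001,-0.002,0.015],0,-0.6],[[0,0,0],0,-0.6],[[0,0,0],0,-0.6]])

```text
t: 60.3
position: [0.4423, -0.3269, 0.0579]
ee_rot: [3.117, 0.006, 1.536]
ft_force: [-0.1, -0.3, 0.2]
opening: 0.0745
```

Run:
```python
from m import *
s=get_state();print(s["ee_rot"],s["opening"])
plan([.4419,-.3242,.0285],1.54)
cap("wrist","w53",150,150,500,320,2.2)
```

```text
[3.11697113 0.00607369 1.53647456] 0.07446299155750502
pos [ 0.4423 -0.3269  0.0579] yaw 1.536 total [ 0.0028 -0.0012  0.0294] turn -0.004 n 1 per [ 0.0028 -0.0012  0.0294] -0.004
```

View pics/w53.png

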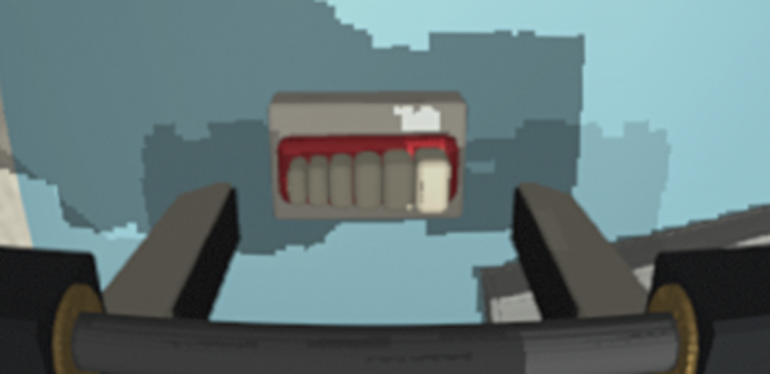

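Emit:
drive_tool(motion=[[[0.001,-0.001,0.01],0,-0.6],[[0.001,-0.001,0.01],0,-0.6],[[0.001,0,0.007],0,-0.6],[[0,0,0.002],0,-0.6],[[0,0,0],0,-0.6]])

```text
t: 60.85
position: [0.4423, -0.3244, 0.0281]
ee_rot: [3.114, 0.008, 1.536]
ft_force: [-0.7, 0.2, 0.4]
opening: 0.074
```

Run:
```python
from m import *
s=get_state();print(s["ee_rot"],s["opening"])
plan([.4419,-.3242,.0285],1.54)
cap("wrist","w54",150,150,500,320,2.2)
```

```text
[3.11385964 0.00783445 1.53630102] 0.07401944793657907
pos [ 0.4423 -0.3244  0.0281] yaw 1.536 total [ 0.0002 -0.0003 -0.0004] turn -0.004 n 1 per [ 0.0002 -0.0003 -0.0004] -0.004
```

View pics/w54.png

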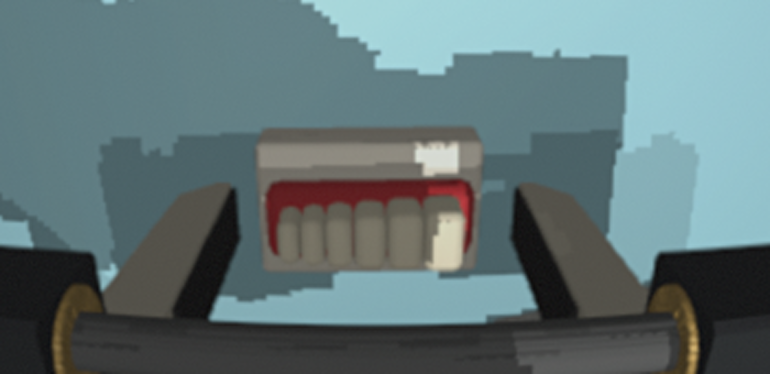

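Emit:
drive_tool(motion=[[[0,0,-0.001],0,-0.3],[[0,0,0],0,0.3],[[0,0,0],0,0.6],[[0,0,0],0,0.6],[[0,0,0],0,0.6],[[0,0,0],0,0.6]])

```text
t: 61.5
position: [0.4426, -0.3247, 0.03]
ee_rot: [3.113, 0.009, 1.536]
ft_force: [0.0, -0.6, -1.0]
opening: 0.0559
```

Emit:
drive_tool(motion=[[[0,0,-0.01],0,0.6],[[0,0,-0.02],0,0.6],[[0,0,-0.03],0,0.6],[[0,0,-0.035],0,0.6],[[0,0,-0.035],0,0.6],[[0,0,-0.03],0,0.6],[[0,0,-0.015],0,0.6],[[0,0,0],0,0.6]])

```text
t: 62.3
position: [0.4368, -0.322, 0.2156]
ee_rot: [3.113, 0.009, 1.538]
ft_force: [0.1, 0.1, -1.7]
opening: 0.0559
```

Run:
```python
from m import *
s=get_state();print(s["ee_rot"],s["opening"],slot(-.05,-.034))
cap("wrist","w55")
plan(slot(-.05,-.034)+[.21],1.6)
```

```text
[3.11289492 0.00881645 1.53750334] 0.05591944768050679 [np.float64(0.4909714743297097), np.float64(0.08761351005542256)]
pos [ 0.4364 -0.3218  0.2145] yaw 1.538 total [0.411  0.041  0.0024] turn -0.062 n 10 per [0.0411 0.0041 0.0002] -0.006
[[0.041, 0.004, 0.0], [0.041, 0.004, 0.0], [0.041, 0.005, 0.0], [0.041, 0.005, 0.0], [0.041, 0.005, 0.0], [0.041, 0.005, 0.0], [0.041, 0.006, 0.0], [0.041, 0.006, 0.0], [0.041, 0.006, 0.0], [0.041, 0.006, 0.0]]
```

View pics/w55.png

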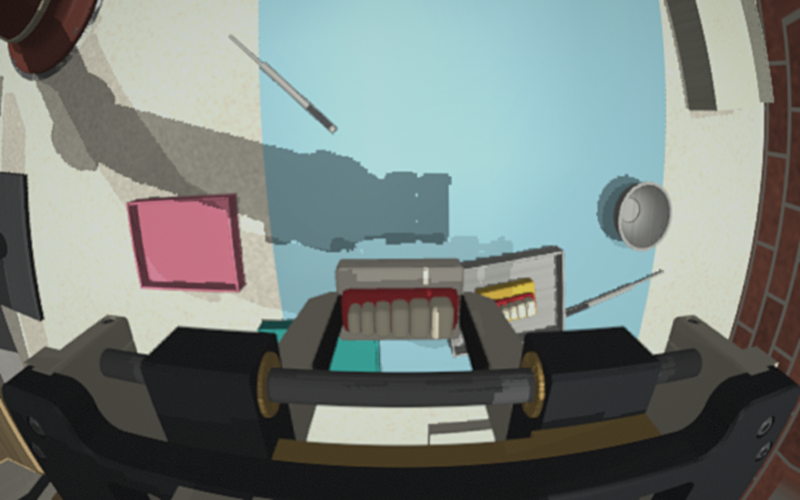

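Emit:
drive_tool(motion=[[[0.02,0.003,0],-0.006,0.6],[[0.035,0.004,0],-0.006,0.6],[[0.04,0.005,0],-0.006,0.6],[[0.04,0.005,0],-0.006,0.6],[[0.04,0.005,0],-0.006,0.6],[[0.04,0.005,0],-0.006,0.6],[[0.04,0.006,0],-0.006,0.6],[[0.04,0.006,0],-0.006,0.6],[[0.035,0.006,0],-0.006,0.6],[[0.025,0.004,0],-0.006,0.6],[[0.012,0.002,0],0,0.6],[[0,0,0],0,0.6]])

```text
t: 63.55
position: [0.4813, 0.0568, 0.1982]
ee_rot: [-3.14, 0.005, 1.596]
ft_force: [-0.2, 0.1, -0.0]
opening: 0.0559
```

Run:
```python
from m import *
s=get_state();print(s["ee_rot"],s["opening"])
cap("wrist","w56")
plan(slot(-.05,-.034)+[.17],1.6)
```

```text
[-3.14046733  0.00458705  1.59563025] 0.05587184604384809
pos [0.481  0.0554 0.1981] yaw 1.594 total [0.0321 0.0107 0.0279] turn -0.006 n 1 per [0.0321 0.0107 0.0279] -0.006
```

View pics/w56.png

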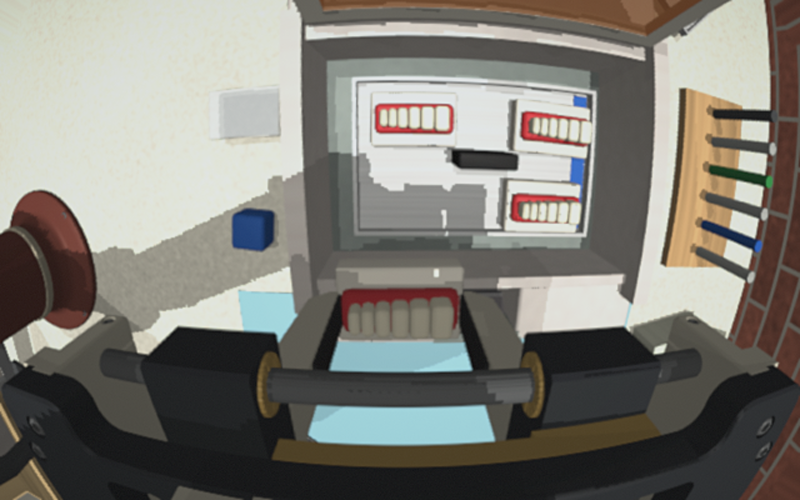

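Emit:
drive_tool(motion=[[[0.01,0.003,0],0,0.6],[[0.013,0.004,0.004],0,0.6],[[0.009,0.003,0.01],0,0.6],[[0.002,0,0.012],0,0.6],[[0,0,0],0,0.6],[[0,0,0],0,0.6]])

```text
t: 64.2
position: [0.4904, 0.0826, 0.1681]
ee_rot: [-3.136, 0.011, 1.58]
ft_force: [-0.6, -0.3, -1.1]
opening: 0.0554
```

Run:
```python
from m import *
s=get_state();print(s["ee_rot"],s["opening"])
plan(slot(-.05,-.034)+[.12],1.6)
```

```text
[-3.13553798  0.01104127  1.58003641] 0.05543228576870516
pos [0.4904 0.0826 0.1681] yaw 1.58 total [0.0055 0.0009 0.048 ] turn -0.02 n 2 per [0.0028 0.0005 0.024 ] -0.01
```

Emit:
drive_tool(motion=[[[0.004,0,0.01],-0.008,0.6],[[0.002,0,0.016],-0.008,0.6],[[0,0,0.018],0,0.6],[[0,0,0.014],0,0.6],[[0,0,0.005],0,0.6],[[0,0,0],0,0.6]])

```text
t: 64.8
position: [0.4905, 0.0867, 0.1018]
ee_rot: [-3.137, 0.011, 1.595]
ft_force: [0.6, -0.0, -1.0]
opening: 0.056
```

Run:
```python
from m import *
s=get_state();print(s["ee_rot"],s["opening"])
cap("wrist","w57")
plan(slot(-.05,-.034)+[.090],1.6)
```

```text
[-3.13735094  0.0113921   1.59451941] 0.05596524885726854
pos [0.4907 0.0867 0.1022] yaw 1.594 total [0.001  0.0003 0.0121] turn -0.006 n 1 per [0.001  0.0003 0.0121] -0.006
```

View pics/w57.png

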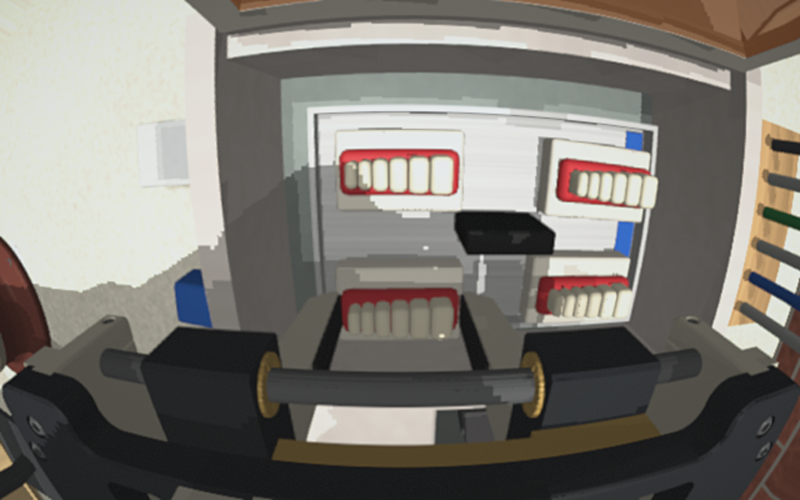

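Emit:
drive_tool(motion=[[[0,0,0.006],0,0.6],[[0,0,0.004],0,0.6],[[0,0,0.002],0,0.6],[[0,0,0],0,0.6]])

```text
t: 65.25
position: [0.4921, 0.0869, 0.0909]
ee_rot: [3.141, 0.011, 1.594]
ft_force: [-0.4, 0.2, -0.1]
opening: 0.056
```

Emit:
drive_tool(motion=[[[0,0,0],0,-0.35],[[0,0,0],0,-0.4],[[0,0,0],0,-0.42],[[0,0,0],0,-0.42],[[0,0,-0.01],0,-0.42],[[0,0,-0.025],0,-0.42],[[-0.01,0,-0.03],0,-0.42],[[-0.03,0,-0.03],0,-0.42],[[-0.03,0.01,-0.03],0,-0.42],[[-0.03,0.02,-0.02],0,-0.42],[[0,0,0],0,-0.5],[[0,0,0],0,-0.5]])

```text
t: 66.45
position: [0.5258, -0.012, 0.2487]
ee_rot: [3.135, 0.01, 1.599]
ft_force: [0.6, 0.2, -0.8]
opening: 0.0695
```

Run:
```python
from m import *
s=get_state();print(s["ee_rot"],s["opening"],s["position"])
cap("wrist","w58");crop(ld("w58"),"w58c",200,0,440,160,3.3)
```

```text
[3.13542883 0.01008408 1.59911625] 0.06945045882875375 [ 0.52579391 -0.01203587  0.24868086]
```

View pics/w58.png

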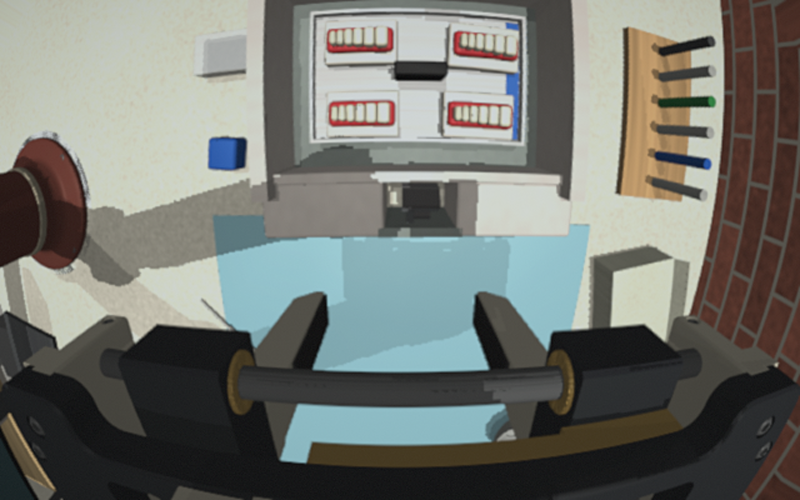

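View pics/w58c.png

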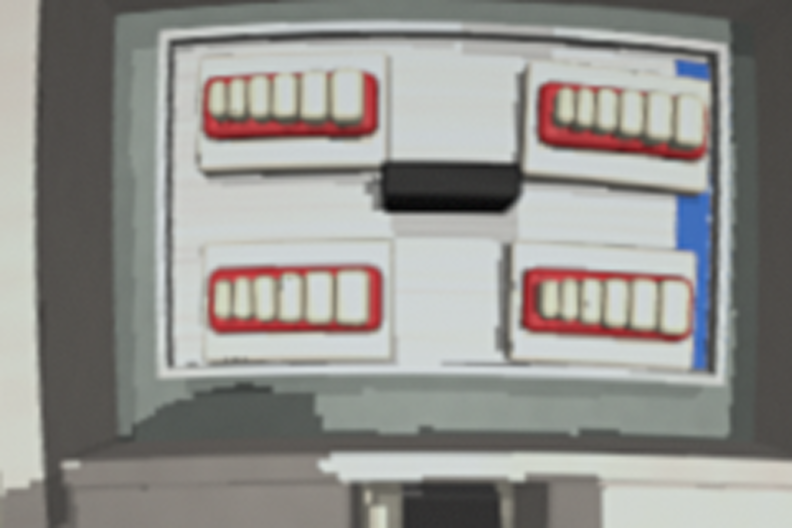

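Run:
```python
from cfit import *
t=lambda P:[((u+.5)/3.3-.5+200,(v+.5)/3.3-.5) for u,v in P]
c=ld("w58")
cfit(c,t([(161,34),(730,48),(721,384),(159,378)]),t([(384,163),(520,165),(518,208),(385,210)]))
for P in ([(200,55),(388,58),(388,170),(202,170)],[(528,65),(712,80),(706,190),(526,178)],[(205,240),(392,240),(392,358),(205,360)],[(513,243),(696,255),(692,368),(512,360)]):
    C=np.array([back(c,*p,.073,True) for p in t(P)]).mean(0)[:2]
    a=CAR[2];d=C-CAR[:2];print("rel",np.round([np.cos(a)*d[0]+np.sin(a)*d[1],-np.sin(a)*d[0]+np.cos(a)*d[1]],3))
```

```text
[ 0.5392  0.1219  0.0814  0.0611 -0.0085  0.0221] res [-0.1 -0.1 -0.6 -0.3 -0.6  0.7  1.2  0.1 -1.3  0.5  1.3  0.9  1.7 -0.1
 -1.6 -1.7]
rel [-0.05   0.028]
rel [0.055 0.025]
rel [-0.049 -0.034]
rel [ 0.051 -0.035]
```

Run:
```python
from m import *
plan([.53,.02,.38],1.6)
print("behind",b2w(0,.17),b2w(0,.095))
for th in(1.75,1.57,1.4,1.2,1.0,.8,.6,.4,.2,.1,0):
    s=.17; y=.095-s*np.cos(th)+.004*np.sin(th)+.0075*(th>.02); z=.118+s*np.sin(th)+.004*np.cos(th)+.008
    print(th,b2w(0,y).round(4),round(z,4))
```

```text
pos [ 0.5261 -0.0126  0.2486] yaw 1.599 total [ 0.0311  0.0057 -0.1317] turn -0.001 n 4 per [ 0.0078  0.0014 -0.0329] -0.0
behind [0.5325624  0.29208553] [0.53531428 0.21713603]
1.75 [0.5338 0.2588] 0.2926
1.57 [0.5349 0.2285] 0.296
1.4 [0.536  0.1997] 0.2942
1.2 [0.5372 0.1668] 0.2859
1.0 [0.5383 0.1362] 0.2712
0.8 [0.5393 0.1091] 0.2507
0.6 [0.5401 0.0867] 0.2253
0.4 [0.5407 0.0697] 0.1959
0.2 [0.5411 0.0589] 0.1637
0.1 [0.5412 0.056 ] 0.147
0 [0.5416 0.0473] 0.13
```

Emit:
drive_tool(motion=[[[0.005,0,-0.02],0,1],[[0.007,0.001,-0.035],0,1],[[0.008,0.001,-0.04],0,1],[[0.008,0.001,-0.03],0,1],[[0.003,0,-0.01],0,1],[[0,0,0],0,1],[[0,0,0],0,1]])

```text
t: 67.2
position: [0.5202, 0.0277, 0.3805]
ee_rot: [-3.129, 0.01, 1.613]
ft_force: [-0.5, 0.1, 0.2]
opening: 0.0182
```

Run:
```python
from m import *
s=get_state();print(s["ee_rot"],s["opening"],s["qpos"])
plan([.533,.30,.375],1.6)
cap("side","d60")
```

```text
[-3.12877911  0.00986754  1.61336339] 0.01819369305887252 [ 0.26851464  0.33821991 -0.53491358  1.5023766   0.1810066   1.36345602
 -0.23888447]
pos [0.5202 0.0277 0.3805] yaw 1.613 total [0.2716 0.0244 0.0025] turn 0.013 n 7 per [0.0388 0.0035 0.0004] 0.002
```

View pics/d60.png

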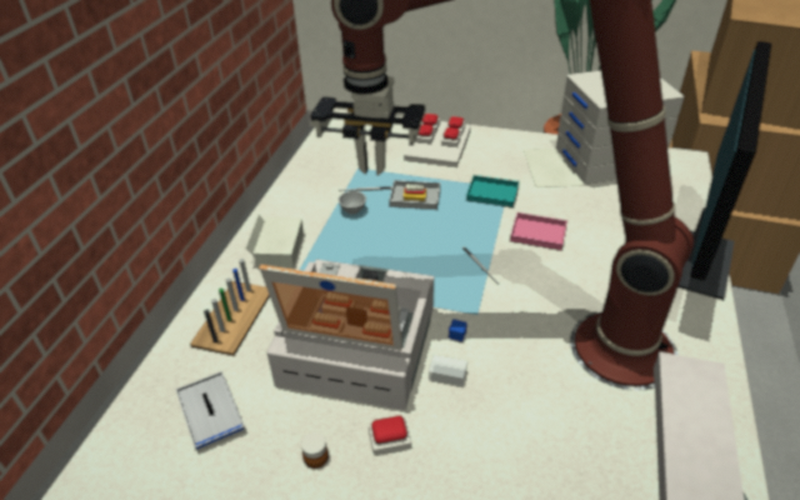

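Emit:
drive_tool(motion=[[[0.02,0.002,0],0,1],[[0.03,0.003,0],0,1],[[0.035,0.003,0],0,1],[[0.035,0.003,0],0,1],[[0.035,0.003,0],0,1],[[0.035,0.003,0],0,1],[[0.035,0.003,0],0,1],[[0.03,0.003,0],0,1],[[0.02,0.002,0],0,1],[[0,0,0],0,1],[[0,0,0],0,1]])

```text
t: 68.35
position: [0.5319, 0.2994, 0.3496]
ee_rot: [-3.088, 0.033, 1.6]
ft_force: [1.3, -0.6, 0.2]
opening: 0.0004
```

Run:
```python
from m import *
s=get_state();print(s["ee_rot"],s["opening"],s["qpos"])
plan([.533,.30,.285],1.6)
cap("side","d61")
```

```text
[-3.08766782  0.03271055  1.59984584] 0.00042439991429895014 [-0.24667466  0.54976697 -0.55503644  1.2664533   0.26998536  1.46357144
 -0.75190917]
pos [0.5319 0.2994 0.3496] yaw 1.6 total [0.0027 0.0046 0.0644] turn -0.0 n 2 per [0.0013 0.0023 0.0322] -0.0
```

View pics/d61.png

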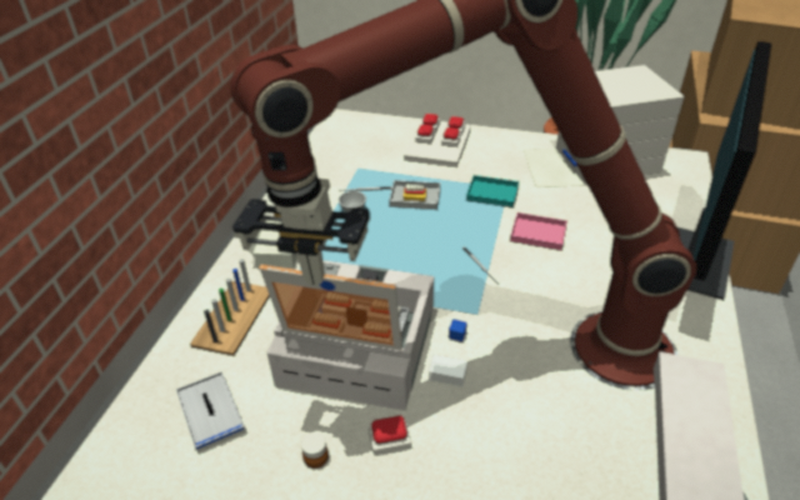

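Emit:
drive_tool(motion=[[[0.001,0.002,0.02],0,1],[[0.001,0.002,0.025],0,1],[[0,0,0.02],0,1],[[0,0,0],0,1],[[0,0,0],0,1]])

```text
t: 68.9
position: [0.5354, 0.2891, 0.2833]
ee_rot: [-3.09, 0.038, 1.586]
ft_force: [-0.0, -1.0, 0.6]
opening: 0.0007
```

Run:
```python
from m import *
s=get_state();print(s["ee_rot"],s["ft_force"])
plan([.535,.2285,.285],1.6)
cap("side","d62",200,120,420,290,3.5)
```

```text
[-3.09037469  0.03806719  1.58646521] [-0.02291735 -1.0441683   0.55516135]
pos [0.5354 0.2891 0.2833] yaw 1.586 total [-0.0606 -0.0013  0.0007] turn -0.014 n 2 per [-0.0303 -0.0007  0.0003] -0.007
```

View pics/d62.png

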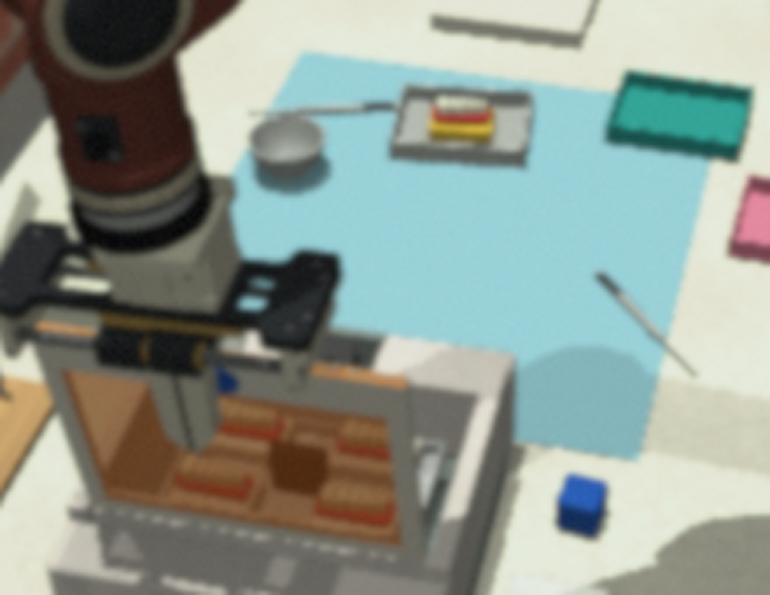

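Emit:
drive_tool(motion=[[[-0.015,0,-0.002],0,1],[[-0.02,0,-0.002],0,1],[[-0.02,0,-0.002],0,1],[[-0.02,0,-0.001],0,1],[[-0.01,0,0],0,1]])

```text
t: 69.45
position: [0.5382, 0.204, 0.2992]
ee_rot: [-3.099, 0.027, 1.589]
ft_force: [0.4, 1.3, -0.5]
opening: 0.0006
```

Run:
```python
from m import *
s=get_state();print(s["ee_rot"],s["ft_force"])
plan([.538,.1362,.271],1.6)
cap("side","d63",200,120,420,290,3.5)
```

```text
[-3.09878212  0.02700489  1.5886885 ] [ 0.44229733  1.31487991 -0.54353711]
pos [0.5382 0.204  0.2992] yaw 1.589 total [-0.067  -0.0001  0.03  ] turn -0.011 n 2 per [-0.0335 -0.0001  0.015 ] -0.006
```

View pics/d63.png

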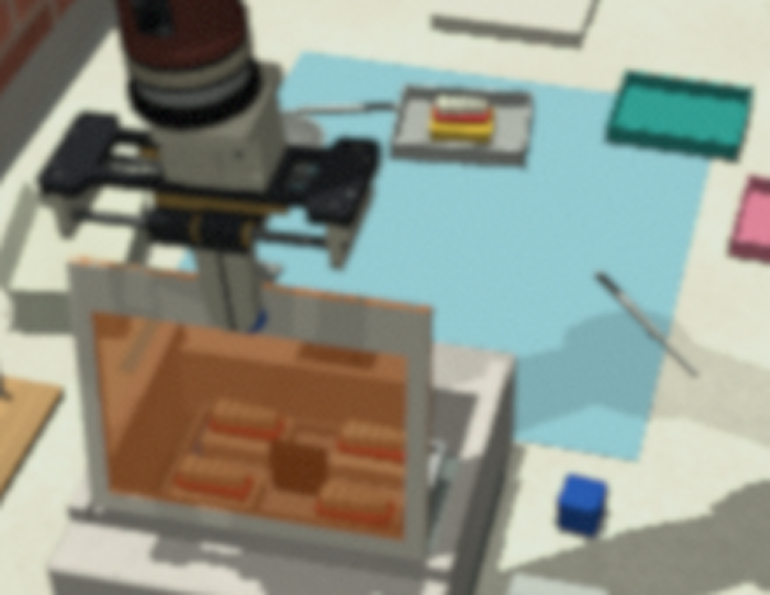

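Emit:
drive_tool(motion=[[[-0.018,0,0.004],0,1],[[-0.02,0,0.01],0,1],[[-0.02,0,0.012],0,1],[[-0.015,0,0.012],0,1],[[0,0,0],0,1]])

```text
t: 70.0
position: [0.5409, 0.1313, 0.2688]
ee_rot: [-3.113, 0.019, 1.59]
ft_force: [-0.9, 0.6, 0.4]
opening: 0.0003
```

Run:
```python
from m import *
s=get_state();print(s["ee_rot"],s["ft_force"])
plan([.539,.1091,.25],1.6)
cap("side","d64",200,120,420,290,3.5)
```

```text
[-3.11284617  0.01891786  1.58987637] [-0.87698747  0.58315246  0.36721151]
pos [0.5409 0.1313 0.2688] yaw 1.59 total [-0.0218 -0.0018  0.0193] turn -0.01 n 1 per [-0.0218 -0.0018  0.0193] -0.01
```

View pics/d64.png

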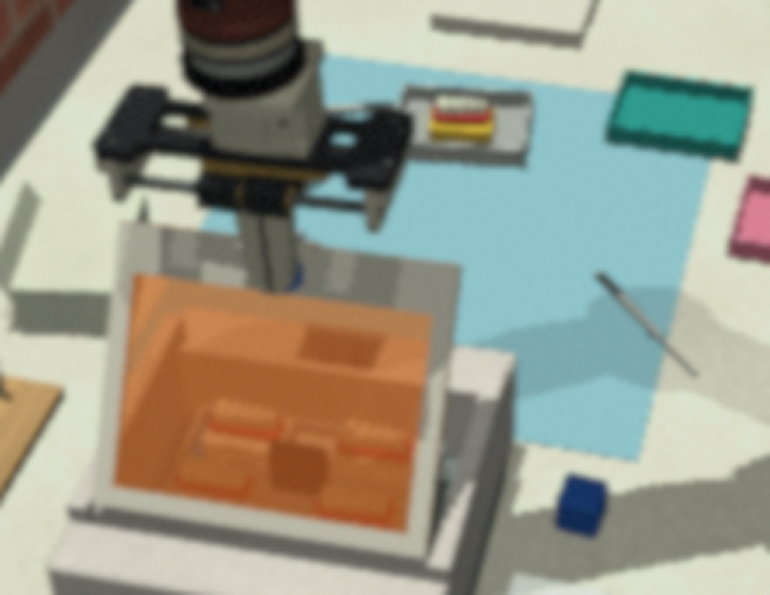

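Emit:
drive_tool(motion=[[[-0.012,0,0.01],0,1],[[-0.012,0,0.012],0,1],[[-0.012,0,0.014],0,1],[[-0.01,0,0.015],0,1],[[0,0,0],0,1]])

```text
t: 70.55
position: [0.5431, 0.089, 0.2216]
ee_rot: [-3.124, 0.014, 1.599]
ft_force: [-0.4, 0.2, 0.8]
opening: 0.001
```

Run:
```python
from m import *
s=get_state();print(s["ee_rot"],s["ft_force"])
plan([.541,.0697,.196],1.6)
plan([.541,.0589,.164],1.6)
```

```text
[-3.1237924   0.01404666  1.59936528] [-0.44649368  0.168737    0.79576736]
pos [0.5431 0.089  0.2216] yaw 1.599 total [-0.0188 -0.0022  0.0259] turn -0.001 n 1 per [-0.0188 -0.0022  0.0259] -0.001
pos [0.5431 0.089  0.2216] yaw 1.599 total [-0.0292 -0.0019  0.058 ] turn -0.001 n 2 per [-0.0146 -0.001   0.029 ] -0.0
```

Emit:
drive_tool(motion=[[[-0.01,0,0.013],0,1],[[-0.008,0,0.013],0,1],[[-0.007,0,0.015],0,1],[[-0.005,0,0.015],0,1],[[-0.001,0,0.002],0,1],[[0,0,0],0,1]])

```text
t: 71.15
position: [0.5446, 0.0636, 0.1668]
ee_rot: [-3.129, 0.009, 1.608]
ft_force: [-0.1, -0.5, 1.4]
opening: 0.0003
```

Run:
```python
from m import *
s=get_state();print(s["ee_rot"],s["ft_force"])
plan([.541,.045,.134],1.6)
cap("side","d65",200,120,420,290,3.5)
```

```text
[-3.12936022  0.0087377   1.60785694] [-0.08301937 -0.48936209  1.43998672]
pos [0.5446 0.0636 0.1668] yaw 1.608 total [-0.0182 -0.0039  0.033 ] turn 0.008 n 1 per [-0.0182 -0.0039  0.033 ] 0.008
```

View pics/d65.png

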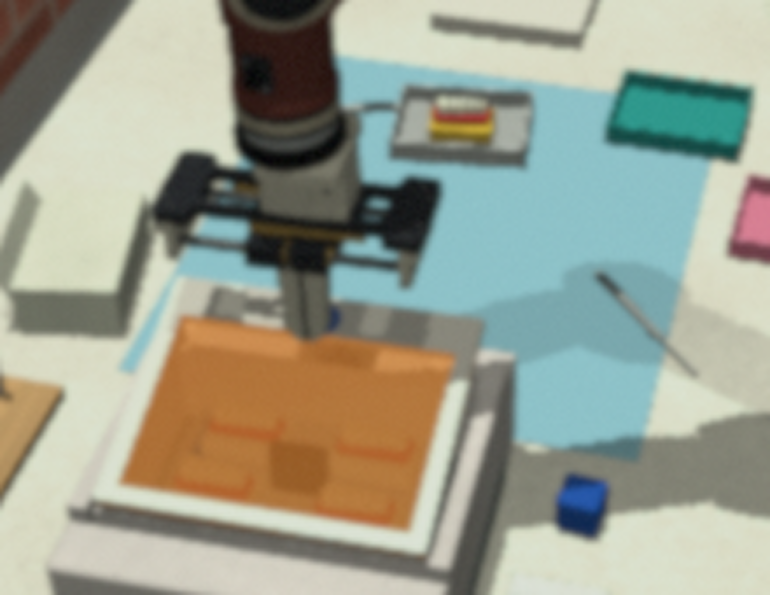

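Emit:
drive_tool(motion=[[[-0.007,-0.001,0.008],0,1],[[-0.007,-0.001,0.01],0,1],[[-0.004,-0.001,0.008],0,1],[[0,0,0],0,1],[[0,0,0],0,1]])

```text
t: 71.7
position: [0.5442, 0.0473, 0.1416]
ee_rot: [-3.137, 0.004, 1.61]
ft_force: [-0.8, 1.9, 2.3]
opening: 0.0004
```

Run:
```python
from m import *
s=get_state();print(s["ee_rot"],s["ft_force"])
plan([.541,.042,.134],1.6)
```

```text
[-3.13686224  0.00446455  1.61016062] [-0.77503486  1.88604072  2.33065493]
pos [0.5442 0.0473 0.1416] yaw 1.61 total [-0.0052 -0.0034  0.0076] turn 0.01 n 1 per [-0.0052 -0.0034  0.0076] 0.01
```

Emit:
drive_tool(motion=[[[-0.003,0,0.004],0,1],[[-0.001,0,0.003],0,1],[[0,0,0],0,1]])

```text
t: 72.0
position: [0.5446, 0.044, 0.1345]
ee_rot: [-3.138, 0.003, 1.611]
ft_force: [-0.2, 0.5, 0.9]
opening: 0.0003
```

Emit:
drive_tool(motion=[[[0,0,0.002],0,1],[[0,0,0.001],0,1],[[0,0,0],0,1]])

```text
t: 72.3
position: [0.5444, 0.0428, 0.1308]
ee_rot: [-3.137, 0.005, 1.611]
ft_force: [0.5, 0.6, 1.4]
opening: 0.0007
```

Emit:
drive_tool(motion=[[[0,0,0.002],0,1],[[0,0,0],0,1]])

```text
t: 72.5
position: [0.5444, 0.0426, 0.1286]
ee_rot: [-3.137, 0.005, 1.61]
ft_force: [-0.4, -0.2, 0.7]
opening: 0.0003
```

Emit:
drive_tool(motion=[[[0,0,0.001],0,1],[[0,0,0],0,1]])

```text
t: 72.7
position: [0.5444, 0.0426, 0.1276]
ee_rot: [-3.137, 0.005, 1.611]
ft_force: [-0.1, 0.0, 0.1]
opening: 0.0008
```

Emit:
drive_tool(motion=[[[0,0,-0.003],0,1],[[0,0,-0.005],0,1],[[0,0,-0.015],0,1],[[-0.02,0,-0.03],0,1],[[-0.03,0,-0.03],0,1],[[-0.03,0,-0.02],0,1],[[0,0,0],0,1],[[0,0,0],0,1],[[0,0,0],0,1],[[0,0,0],0,1]])

```text
t: 73.7
position: [0.5462, -0.0387, 0.2346]
ee_rot: [-3.131, 0.007, 1.614]
ft_force: [0.2, 0.0, 0.2]
opening: 0.0007
```

Run:
```python
from h import *
cap("wrist","w70");cap("side","d70",200,120,420,290,3.5)
```

```text
(no output)
```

View pics/w70.png

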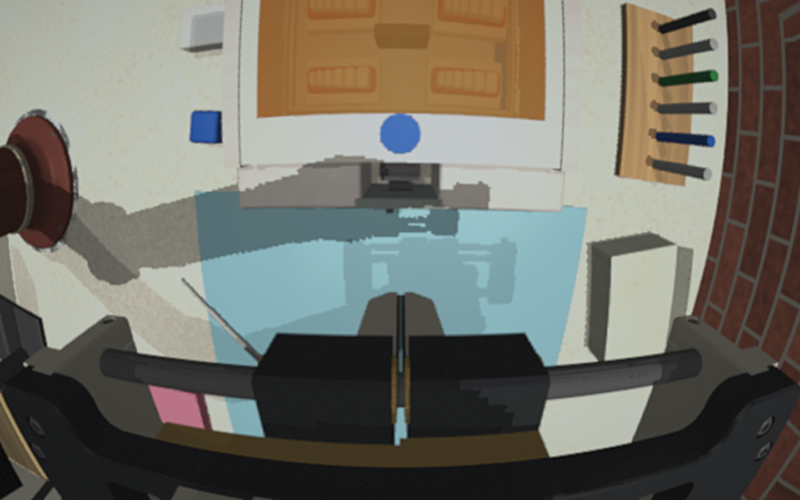

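View pics/d70.png

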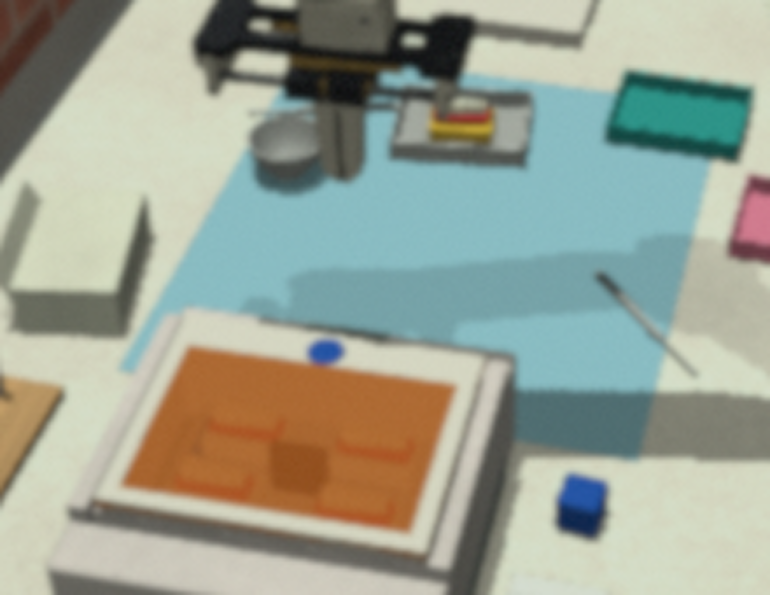

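Emit:
drive_tool(motion=[[[0,0,0],0,1],[[0,0,0],0,1],[[0,0,0],0,1],[[0,0,0],0,1],[[0,0,0],0,1],[[0,0,0],0,1],[[0,0,0],0,1],[[0,0,0],0,1],[[0,0,0],0,1],[[0,0,0],0,1]])

```text
t: 74.8
position: [0.5457, -0.0368, 0.2334]
ee_rot: [-3.129, 0.006, 1.618]
ft_force: [0.4, -0.7, 0.4]
opening: 0.0006
```

Run:
```python
from m import *
c=cap("wrist","w71");a=ld("w70")
print(np.abs(a["pixels"][:140].astype(int)-c["pixels"][:140]).mean())
cap("side","d71",230,180,370,290,5)
```

```text
6.609672619047619
```

View pics/d71.png

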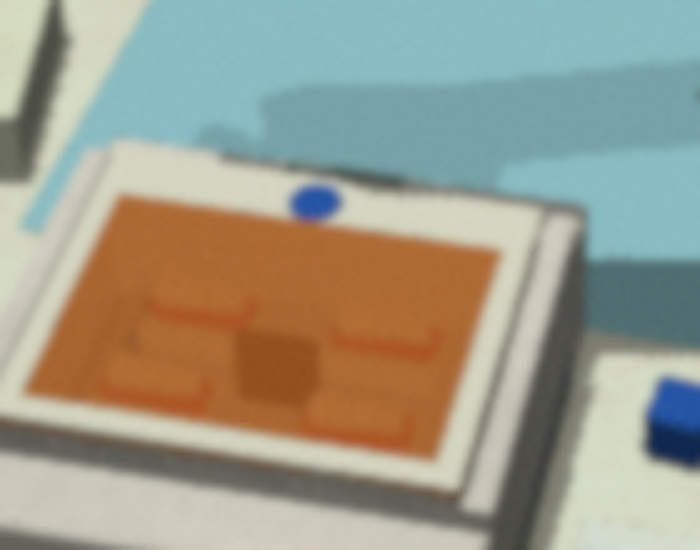

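View pics/w71.png

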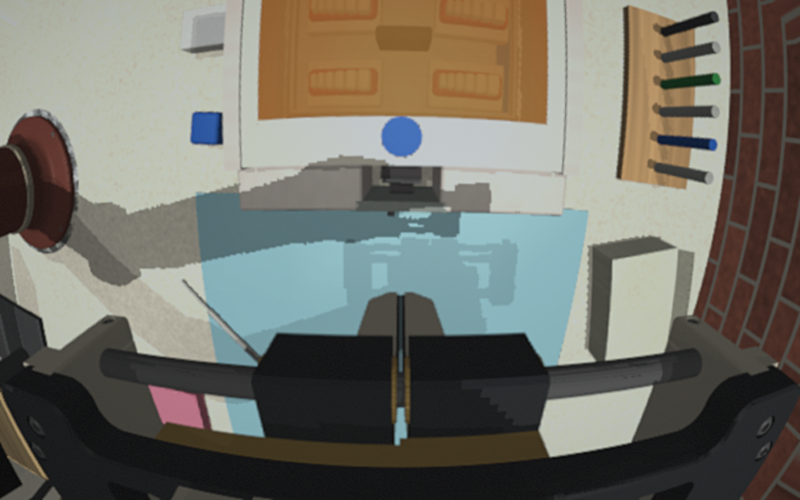

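Door stays shut with the arm clear (dot at side-view pixel ≈ (293, 220), as at the start); all four models and the carrier are visible in place inside. Handing in.

```bash
python3 -c "
from rig import job_done
print(job_done())"
```

```text
the job is handed in; nothing more can be done
None
```

I carried out every step of the task and handed the job in at about 75 s of the 210 s allowed; no verdict is reported back.

- **Door opened:** I pressed the blue dot to the stop and the door swung fully open.
- **Finished model:** It went into the steel tray. The last side-camera view showed it still lying there.
- **Carrier:** It is on its three seats, with the blue stripe to the cone and groove. A press on the black grip met its top at about 101 mm, where 101 mm is expected when seated.
- **White models:** All four stand on the plate, at about (±50, ±30) mm from its centre.
- **Door shut:** I pushed it about 3 mm past flush. It still looked fully shut about 2 s later with the arm clear.

**What went wrong on the way:**
- One model turned about 30° in the grip, most likely from brushing the carrier's black grip. I let it settle on the plate and it came to rest flat.
- Another model was knocked about 4 cm aside while the arm was away, so I measured it again before picking it up.

**Checks that were less certain:**
- Single-picture fits of the carrier disagreed on height (81 to 85 mm) and on tilt (up to 0.06 rad). I trusted the contact press for height; level within 0.03 rad was not separately measured. The fits put it within about 2 mm of the box centre.
- The catch has no direct reading, so I judged it only by the door staying shut.
- I did not measure the bowl, jar and practice jaw again at the end. The bowl was still in place at the last look, and the arm never went near the jar or the jaw at their height.

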